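Load the filter test fixture under its sliding cover

TASK

Load the test fixture for a shielded measurement: lift the front end of its sliding cover over the lip, slide the cover out of its grooves and lay it flat on the desk, grip bar up. Set every filter waiting on the mat into a nest of its own in the fixture and press each one down until it is fully home on the nest floor. Then slide the cover back into its grooves to the end and press its front end down so that it lies flat behind the lip again; leave the other things on the desk alone.

Things in the scene. Friction and masses are not known exactly. Their poses are not given: they have to be found in the camera images.
- fixture: filter test fixture, a grey open-topped metal box 200 (x) x 164 (y) x 60 mm, fixed to the desk. Origin: centre of its underside, z up. Its cover slides out towards +x of this frame, on groove floors along both side walls 46 mm above the desk (2 mm of side play each way); the rear end has a wall (inner face x = -92). Inside (140 mm wide in y, floor 8 mm up) are four nests in a row along x
- lip (a point): middle of the top of the fixed lip across the fixture's front end, at (97, 0, 52) mm in the fixture frame, axes as the fixture. The lip is 6 mm thick (x = 94 to 100) and stands 6 mm above the groove floors: it blocks the cover until the cover's front end is raised over it
- ledge (a point): front end of one of the two ledges that overhang the cover's side edges over the fixture's rear part (x = -100 to -10 mm, both sides), at (-10, -70, 56) mm in the fixture frame: the ledges reach from 56 to 60 mm above the desk, so the 5 mm cover has 5 mm of play beneath them and its rear cannot be lifted out. Ahead of it the grooves are open above, with sloping lead-ins to 55 mm
- cover: the fixture's loose sliding cover, a grey plate 182 (x) x 148 (y) x 5 mm, 170 g, with a white upright grip bar. Origin: centre of the plate's underside; z up out of the bar side; +x is the front end, that goes behind the lip and leaves first. It starts closed: underside 46 mm above the desk, its frame parallel to the fixture's, origins within 2 mm of one another in plan
- cover_grip (a point): middle of the cover's grip bar, at (55, 0, 16) mm in the cover frame; the bar is 12 mm thick (x), 70 mm long (y) and stands 22 mm above the plate (from 5 to 27 mm above the underside); axes as the cover
- cover_nose (a point): middle of the cover's front lower edge, at (91, 0, 0) mm in the cover frame; axes as the cover
- cover_tail (a point): middle of the cover's rear lower edge, at (-91, 0, 0) mm in the cover frame; axes as the cover
- filter0: cavity filter; absent (None) in some starts. An aluminium block 28 (x) x 42 (y) x 34 mm high, on a foot flange 28 (x) x 48 (y) x 6 mm (part of the height) that stands out 3 mm at each y end; 80 g; flat top with three flush brass screws. Origin: centre of its underside, z up. Those present start upright on the grey mat on the desk (mat level with the desk)
- filter1: cavity filter as filter0, may be absent. All filters are alike, the same either way round, and any filter may go in any nest. Grip them by the y ends of the block, above the flange: in the nests there is no room for fingers beside the x faces
- filter2: cavity filter as filter0, may be absent (None)
- filter3: cavity filter as filter0, may be absent (None)
- nest0 (a point): centre of a nest's floor, at (-60, 0, 8) mm in the fixture frame, axes as the fixture. Nests are pockets 30.4 (x) x 50.4 (y) mm, 40 mm apart, with straight walls 18 mm high and sloping lead-ins above to 22.5 mm; the end walls (y) are 8 mm wide rails. A filter goes in flange down, its y axis along the nest's y, either way round
- nest1 (a point): centre of a nest's floor, at (-20, 0, 8) mm in the fixture frame, axes as the fixture, like nest0. At each y end of every nest two sprung steel balls reach in over the flange: a filter just set in rests on them, its underside about 13 mm above the nest floor; pressed on its top with 8 to 20 N it snaps past them to the floor (top then 34 mm above it) and is held
- nest2 (a point): centre of a nest's floor, at (20, 0, 8) mm in the fixture frame, axes as the fixture, like nest0
- nest3 (a point): centre of a nest's floor, at (60, 0, 8) mm in the fixture frame, axes as the fixture, like nest0
- torque_wrench: a steel wrench lying on the desk, 150 mm long; a bystander, origin at its underside
- mouse: a white computer mouse on its pad, 104 x 60 x 33 mm; a bystander, origin at its underside
- pod: a white conical plastic pod, 90 mm across, 92 mm tall; a bystander, origin at its underside
Mind the look-alikes: they are no part of the job. What is shaped like the filter3 but red or turquoise is not meant. Of the things that look like the cover, the larger one is meant.

How it is judged:
On the way, in this order (a step that is already met when the one before it is completed fails the run):
1. the cover's front end is raised over the lip while its rear is still in the grooves (z of cover_nose in the frame of fixture above 0.0505 m and z of cover_tail in the frame of fixture below 0.052 m and x of cover in the frame of fixture below 0.03 m).
2. the cover is drawn out over the lip along its grooves (x of cover in the frame of fixture above 0.055 m and z of cover_tail in the frame of fixture below 0.062 m and y of cover_tail in the frame of fixture between -0.01 and 0.01 m).
3. the cover has been laid flat on the desk, grip bar up (height (world z) of cover below 0.006 m and angle between cover's own z axis and vertical below 0.05 rad and linear speed of cover below 0.02 m/s), for 0.2 s.
At the end, for the whole second after the job is handed in: Every filter present stands in a nest, its underside within 2 mm of the nest floor and its centre within 3 mm of the nest's; the cover is shut over them: its centre within 4 mm of the fixture's in x and y, its front and rear edges both lying on the groove floors within 2 mm; all at rest (x of cover in the frame of fixture between -0.004 and 0.004 m and y of cover in the frame of fixture between -0.004 and 0.004 m and z of cover_nose in the frame of fixture between 0.044 and 0.048 m and z of cover_tail in the frame of fixture between 0.044 and 0.048 m and linear speed of each of cover, filter0, filter1, filter2, filter3 below 0.02 m/s and ((x of filter0 in the frame of nest0 between -0.003 and 0.003 m and y of filter0 in the frame of nest0 between -0.003 and 0.003 m and z of filter0 in the frame of nest0 between -0.002 and 0.002 m) or (x of filter0 in the frame of nest1 between -0.003 and 0.003 m and y of filter0 in the frame of nest1 between -0.003 and 0.003 m and z of filter0 in the frame of nest1 between -0.002 and 0.002 m) or (x of filter0 in the frame of nest2 between -0.003 and 0.003 m and y of filter0 in the frame of nest2 between -0.003 and 0.003 m and z of filter0 in the frame of nest2 between -0.002 and 0.002 m) or (x of filter0 in the frame of nest3 between -0.003 and 0.003 m and y of filter0 in the frame of nest3 between -0.003 and 0.003 m and z of filter0 in the frame of nest3 between -0.002 and 0.002 m)) and ((x of filter1 in the frame of nest0 between -0.003 and 0.003 m and y of filter1 in the frame of nest0 between -0.003 and 0.003 m and z of filter1 in the frame of nest0 between -0.002 and 0.002 m) or (x of filter1 in the frame of nest1 between -0.003 and 0.003 m and y of filter1 in the frame of nest1 between -0.003 and 0.003 m and z of filter1 in the frame of nest1 between -0.002 and 0.002 m) or (x of filter1 in the frame of nest2 between -0.003 and 0.003 m and y of filter1 in the frame of nest2 between -0.003 and 0.003 m and z of filter1 in the frame of nest2 between -0.002 and 0.002 m) or (x of filter1 in the frame of nest3 between -0.003 and 0.003 m and y of filter1 in the frame of nest3 between -0.003 and 0.003 m and z of filter1 in the frame of nest3 between -0.002 and 0.002 m)) and ((x of filter2 in the frame of nest0 between -0.003 and 0.003 m and y of filter2 in the frame of nest0 between -0.003 and 0.003 m and z of filter2 in the frame of nest0 between -0.002 and 0.002 m) or (x of filter2 in the frame of nest1 between -0.003 and 0.003 m and y of filter2 in the frame of nest1 between -0.003 and 0.003 m and z of filter2 in the frame of nest1 between -0.002 and 0.002 m) or (x of filter2 in the frame of nest2 between -0.003 and 0.003 m and y of filter2 in the frame of nest2 between -0.003 and 0.003 m and z of filter2 in the frame of nest2 between -0.002 and 0.002 m) or (x of filter2 in the frame of nest3 between -0.003 and 0.003 m and y of filter2 in the frame of nest3 between -0.003 and 0.003 m and z of filter2 in the frame of nest3 between -0.002 and 0.002 m)) and ((x of filter3 in the frame of nest0 between -0.003 and 0.003 m and y of filter3 in the frame of nest0 between -0.003 and 0.003 m and z of filter3 in the frame of nest0 between -0.002 and 0.002 m) or (x of filter3 in the frame of nest1 between -0.003 and 0.003 m and y of filter3 in the frame of nest1 between -0.003 and 0.003 m and z of filter3 in the frame of nest1 between -0.002 and 0.002 m) or (x of filter3 in the frame of nest2 between -0.003 and 0.003 m and y of filter3 in the frame of nest2 between -0.003 and 0.003 m and z of filter3 in the frame of nest2 between -0.002 and 0.002 m) or (x of filter3 in the frame of nest3 between -0.003 and 0.003 m and y of filter3 in the frame of nest3 between -0.003 and 0.003 m and z of filter3 in the frame of nest3 between -0.002 and 0.002 m))); the robot touches nothing.
It fails at once if the wrench is pushed aside (over 30 mm) (distance of torque_wrench from where it was at the start of the episode above 0.03 m).
It fails at once if the mouse is pushed aside (over 30 mm) (distance of mouse from where it was at the start of the episode above 0.03 m).
It fails at once if the white pod is pushed aside (over 30 mm) (distance of pod from where it was at the start of the episode above 0.03 m).
Of filter0, filter1, filter2, filter3 only 2 to 4 are there at a start; the rules pass over those that are not, and their reading is None.
At some moment in a run one of filter0, filter1, filter2, filter3 may be knocked a few centimetres aside while the robot is not near it.
Once in a run the grip may slacken for a moment while it holds something.
It also fails if it takes over 210 s, if anything falls off the work surface, if the arm or the gripper's body presses on something with over 40 N, if the wrist force passes 120 N, or if a joint passes its speed limit or range.

ROBOT

A 6-joint arm with a two-finger parallel gripper is mounted at the origin on the work surface. World frame = base frame: x ahead of the robot, y to its left, z up, the work surface at z = 0. Lengths are in m, angles in rad, forces in N, time in s.
With the tool pointing down it reaches from about 0.425 to 0.95 m from the base axis. Payload 3.5 kg.
Tool frame: the origin (TCP) lies between the finger pads; the fingertips stand 14 mm ahead of it and the grasp point (between the pads) lies 5 mm behind it (ctrl.tip_extent is the distance from the TCP to the fingertips, in m); x points along the fingers, z is the direction in which the jaws open and shut, and the axes are right-handed (so a half turn about x gives the same grasp; the last joint's range is limited). The gripper opens to 85 mm and grips with 20 to 120 N. Pads are 22 mm wide; open, the fingers measure 114 mm over their backs; the gripper's body (76 mm by 85 mm) begins 54 mm behind the grasp point. The pads swing forward as they close: fully open they stand 13 mm farther back than shut.
Start: joints at [1.191, 0.286, 1.577, -0, 1.279, -0.15], TCP at [0.154, 0.657, 0.245] pointing down, gripper open.
Joint ranges: [-2.77, 2.77], [-0.9, 2.22], [0.21, 2.48], [-1.53, 4.67], [0.24, 2.81], [-2.84, 2.84]. Speed limits (rad/s): [2.79, 2.79, 3.14, 3.14, 3.14, 3.14].

INTERFACE

Orientations are given as a unit quaternion [x, y, z, w].
In Python, from plant import ctrl gives the robot as it stands.
- The arm moves only by the tool move_arm, never from a script. Its argument "commands" is one flat list of numbers, 4 for each row, row after row: the shift along the tool's x, y, z in units of 25 mm (1.0 is 25 mm), then the turn about the tool's x in units of 5 degrees (1.0 is 5 degrees). A call has 1 to 20 rows; each row shifts and turns the commanded pose from where the row before left it, along the tool's axes as they then stand; what a row does not reach is not made up. A row lasts 1/8 s, in which the tool goes at most 62.5 mm and 10.7 degrees, less where a joint would pass 70% of its speed; a pose out of reach is approached as far as the arm can. A call is refused whole if a number of a shift passes 1 or a number of a turn 1, either way. A call with a gripper value outside its range is refused whole. "jaw" is the finger opening in mm, from 0 to 85.4, set as the call begins (left out, the last holds). The fingers move at their own pace and stop on an object; "force" is the grip in N (left out, the last holds). Time passes only in rows, so rows that do not move let the fingers close. It gives the time, the measured TCP pose, the force and the opening at its end, in the units of the state.
- ctrl.get_state(): the state, without advancing time (a new reading comes with each control period).
- ctrl.read_camera(name): name is "side" or "top" or "wrist"; returns the picture (384x512x3 uint8, red, green, blue); there is no depth.
- ctrl.get_calibration(name): a dict with "camera_matrix" (3x3 intrinsics, pixels), "k1" (the pictures are not rectified: a ray, as slopes to the right and down, at radius r is drawn at 1 + k1 r^2 times it, then the intrinsics apply), "camera_from_world" (4x4, takes a point from world to camera coordinates); the wrist camera has in their place "mount" (4x4, takes a point from camera to tool coordinates, whose origin is the TCP and whose axes are the tool frame's). Camera axes: x right, y down, z forward; pixel columns grow to the right and rows downward; lengths in m; the calibration is good to about 2 mm. A picture is of the moment at which its call begins: read the wrist's pose just before it. get_calibration takes no time and is no camera call.
- ctrl.sign_off(): hands the job in, once; it reports no verdict.
The state is a dict: "time": time; "qpos": joint angles; "dq": joint speeds; "joint_efforts": joint torques, N m; "eef_pos": TCP position; "tcp_rot": TCP orientation; "contact_force": force on the tool from outside, world axes, zero at the start; "wrist_torque": the same for the moment, N m; "opening": opening from 0.0 (shut) to 1.0 (fully open).
Only numpy, scipy, OpenCV 4.12 (cv2) and the standard library are available. Lean on these libraries where they do the work, as an engineer would, in place of code of your own. Each camera call takes 0.05 s, during which the arm holds its last target.

## Working session

There is one attempt and no reset: what is moved stays moved. The work goes in short steps, Python scripts to look and compute and a tool call to move; the robot and the scene stay as the last step left them, time stands still between calls to the robot, and variables do not carry over. Pictures are saved under pics/ and viewed, and the job is handed in when it is done.

Besides the shell and the picture viewer there is one more tool, called after "Emit:" by a JSON object that holds its "fn" and its "kwargs". move_arm: Moves the arm, as the interface text tells. Its arguments: {"type":"object","properties":{"commands":{"type":"array"},"jaw":{"type":"number"},"force":{"type":"number"}},"required":["commands"]}

```bash
mkdir -p pics; ls
cat > h.py <<'E'
import numpy as np, cv2
from plant import ctrl
from scipy.spatial.transform import Rotation as R
def snap(n,f):
    im=ctrl.read_camera(n); cv2.imwrite('pics/'+f,im[:,:,::-1]); return im
E
python3 - <<'E'
from h import *
s=ctrl.get_state()
for k,v in s.items(): print(k,v)
for n in ['side','top','wrist']:
    print(n,ctrl.get_calibration(n)); snap(n,n+'0.png')
print(ctrl.tip_extent)
E
```

```text
pics
time 0.0
qpos [ 1.19099536e+00  2.87199857e-01  1.57815769e+00  2.66876879e-05
  1.27860624e+00 -1.49989379e-01]
dq [-1.08935419e-03 -1.38556031e-03  8.01992945e-06  7.72055339e-04
  1.41993328e-03 -1.62425577e-03]
joint_efforts [ 3.80170904e-04 -4.05979049e+01 -2.92629468e+01 -1.04587959e-04
  5.89477466e-03 -4.08975520e-07]
eef_pos [0.15348802 0.65668422 0.2439348 ]
tcp_rot [-0.43978287  0.55476245  0.43896472  0.55329886]
contact_force [-0.51360044  0.89827508  0.07209543]
wrist_torque [ 0.0216246  -0.02066052 -0.05147383]
opening 0.9976734953439693
side {'camera_matrix': array([[421.3444782 ,   0.        , 250.54373602],
       [  0.        , 421.3444782 , 193.10737935],
       [  0.        ,   0.        ,   1.        ]]), 'k1': 0.028087485286735624, 'camera_from_world': array([[ 0.82927478, -0.5587543 ,  0.00984732, -0.42464376],
       [-0.28429391, -0.43697404, -0.85336432,  0.29635835],
       [ 0.481124  ,  0.70487398, -0.521222  ,  0.70200737],
       [ 0.        ,  0.        ,  0.        ,  1.        ]])}
top {'camera_matrix': array([[348.59070347,   0.        , 255.2
[... 271 characters left out ...]
 0.57853595],
       [ 0.03951822,  0.02308277, -0.9989522 ,  1.10385286],
       [ 0.        ,  0.        ,  0.        ,  1.        ]])}
wrist {'camera_matrix': array([[290.58757309,   0.        , 256.51493157],
       [  0.        , 290.58757309, 191.88207021],
       [  0.        ,   0.        ,   1.        ]]), 'k1': -0.0325526465850752, 'mount': array([[ 2.38799875e-04, -2.68556987e-01,  9.63263769e-01,
        -1.28527181e-01],
       [ 3.46541836e-04, -9.63263716e-01, -2.68557058e-01,
         6.81672080e-02],
       [ 9.99999911e-01,  3.97942587e-04, -1.36961024e-04,
        -1.34431784e-03],
       [ 0.00000000e+00,  0.00000000e+00,  0.00000000e+00,
         1.00000000e+00]])}
0.014
```

View pics/top0.png

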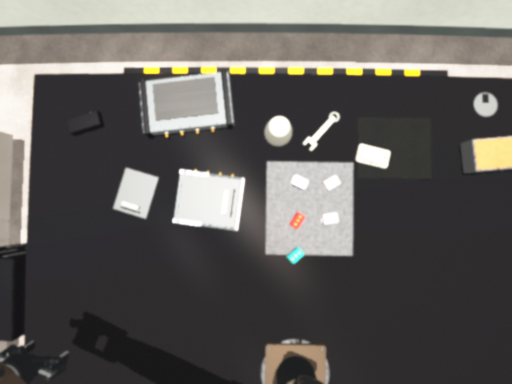

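View pics/side0.png

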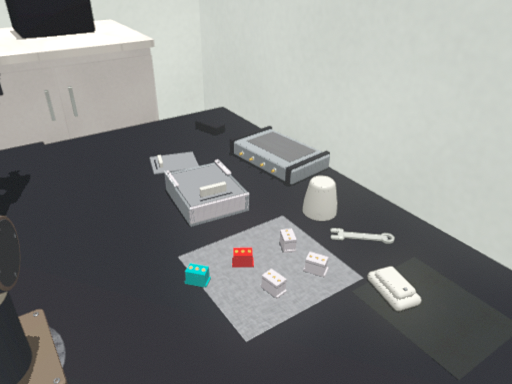

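View pics/wrist0.png

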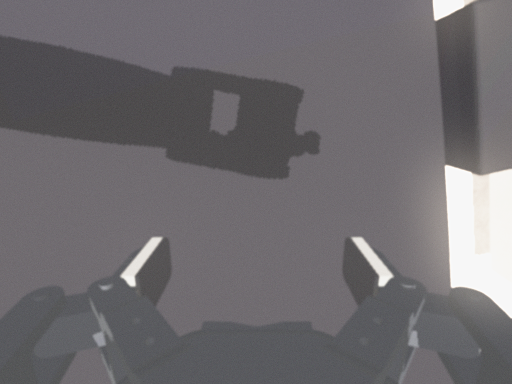

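```bash
cat >> h.py <<'E'
def und(n,uv):
    c=ctrl.get_calibration(n);K=c['camera_matrix']
    p=(np.asarray(uv,float)-K[:2,2])/K[0,0]
    q=p.copy()
    for _ in range(20): q=p/(1+c['k1']*np.sum(q**2,-1,keepdims=True))
    return np.concatenate([q,np.ones(q.shape[:-1]+(1,))],-1)
def pose(n,st=None):
    c=ctrl.get_calibration(n)
    if n=='wrist':
        T=np.eye(4);T[:3,:3]=R.from_quat(st['tcp_rot']).as_matrix();T[:3,3]=st['eef_pos'];return T@c['mount']
    return np.linalg.inv(c['camera_from_world'])
def pt(n,uv,z,st=None):
    T=pose(n,st);d=und(n,uv)@T[:3,:3].T;o=T[:3,3]
    return o+d*((z-o[2])/d[...,2])[...,None]
def proj(n,P,st=None):
    c=ctrl.get_calibration(n);K=c['camera_matrix'];T=np.linalg.inv(pose(n,st))
    q=np.asarray(P,float)@T[:3,:3].T+T[:3,3];s=q[...,:2]/q[...,2:]
    s=s*(1+c['k1']*np.sum(s**2,-1,keepdims=True));return s*K[0,0]+K[:2,2]
def zoom(im,x0,y0,x1,y1,k,f):
    cv2.imwrite('pics/'+f,cv2.resize(im[y0:y1,x0:x1,::-1],None,fx=k,fy=k,interpolation=cv2.INTER_NEAREST))
E
python3 - <<'E'
from h import *
im=cv2.imread('pics/top0.png')[:,:,::-1]
zoom(im,160,150,360,270,4,'t0z.png')
im=cv2.imread('pics/side0.png')[:,:,::-1]
zoom(im,140,140,340,290,4,'s0z.png')
print(pt('top',np.array([[265,161],[354,161],[354,255],[265,255.],[175,170],[245,170],[245,230],[175,230],[295,255]]),0.0).round(3))
E
```

```text
[[ 0.679  0.107  0.   ]
 [ 0.683 -0.182  0.   ]
 [ 0.38  -0.184  0.   ]
 [ 0.375  0.103  0.   ]
 [ 0.646  0.401  0.   ]
 [ 0.649  0.171  0.   ]
 [ 0.455  0.168  0.   ]
 [ 0.451  0.396  0.   ]
 [ 0.377  0.006  0.   ]]
```

View pics/t0z.png

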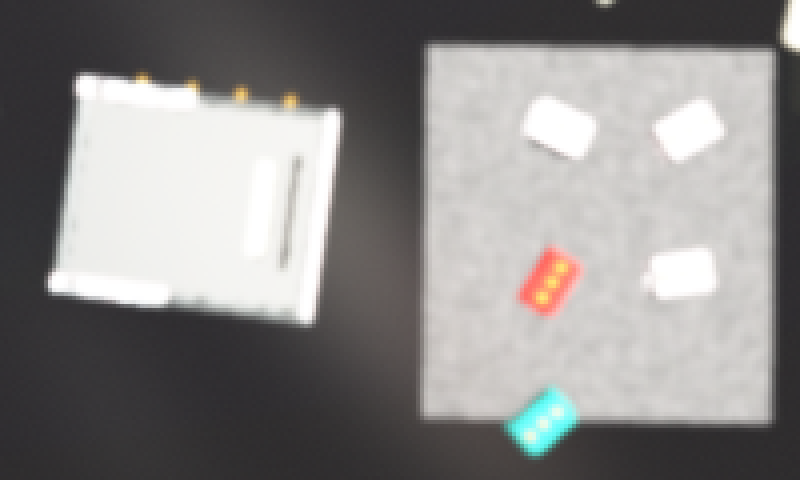

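View pics/s0z.png

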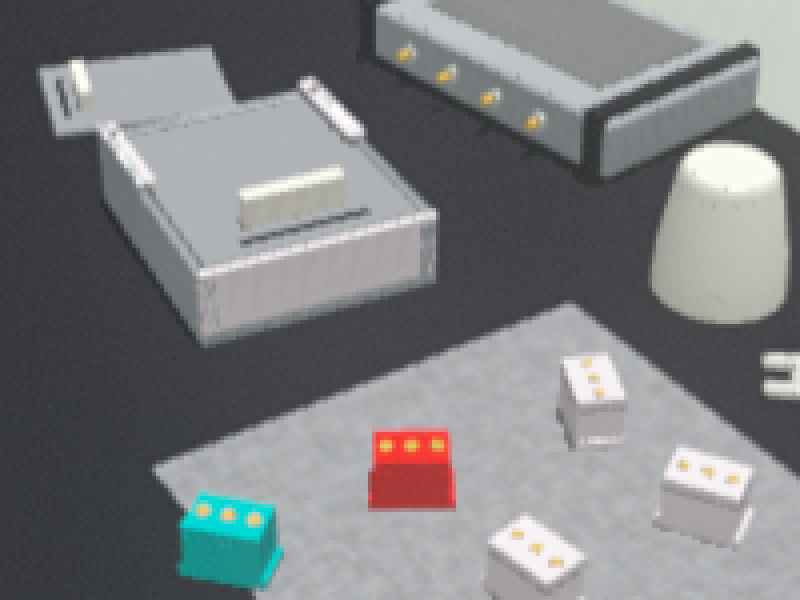

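```bash
cat >> h.py <<'E'
def plan(x,y,z,a):
    """print units needed from current measured pose to TCP x,y,z with tool-z yaw a(deg, mod 180)"""
    s=ctrl.get_state();M=R.from_quat(s['tcp_rot']).as_matrix()
    a0=np.degrees(np.arctan2(M[1,2],M[0,2]));d=np.array([x,y,z])-s['eef_pos']
    t=M.T@d/0.025; da=(a-a0+90)%180-90
    print('t',round(s['time'],2),'pos',s['eef_pos'].round(4),'yaw',round(a0,2),'tilt',M[2,0].round(4),'q6',round(s['qpos'][5],3),'F',s['contact_force'].round(1),'open',round(s['opening']*85.4,1))
    print('units x,y,z',t.round(2),'turn units',round(-da/5,2), 'q6 after approx', round(s['qpos'][5],2), np.radians(da).round(2))
E
python3 - <<'E'
from h import *
P=lambda z,*a: pt('top',np.array([[u/4+160,v/4+150] for u,v in a]),z)
f=P(.052,(340,110),(313,324)); b=P(.06,(78,74),(48,292))
print(f.round(4),b.round(4)); 
ax=(f-b).mean(0); print(np.degrees(np.arctan2(ax[1],ax[0])), (f.mean(0)+b.mean(0))/2, np.linalg.norm(ax[:2]))
print(P(.034,(560,127),(690,130),(682,274)).round(3))
plan(.55,.29,.25,0)
E
```

```text
[[0.6203 0.1682 0.052 ]
 [0.4547 0.1864 0.052 ]] [[0.6451 0.3715 0.06  ]
 [0.4762 0.3909 0.06  ]]
-96.4692608992629 [0.54909141 0.27923787 0.056     ] 0.20521026290180708
[[ 0.611 -0.004  0.034]
 [ 0.61  -0.106  0.034]
 [ 0.497 -0.1    0.034]]
t 0.15 pos [0.1536 0.6568 0.2442] yaw 76.83 tilt -1.0 q6 -0.15 F [0.  0.5 0.2] open 85.4
units x,y,z [ -0.22 -18.78 -10.67] turn units 15.37 q6 after approx -0.15 -1.34
```

```bash
cat >> h.py <<'E'
def arc(x,y,z,a,N=None):
    """constant row (shift, turn) repeated N times to reach the pose"""
    s=ctrl.get_state();M=R.from_quat(s['tcp_rot']).as_matrix()
    a0=np.degrees(np.arctan2(M[1,2],M[0,2]));d=np.array([x,y,z])-s['eef_pos'];da=(a-a0+90)%180-90
    n=N or 1
    while True:
        A=sum(M@R.from_euler('x',-da/n*(k+.5),degrees=True).as_matrix() for k in range(n))
        t=np.linalg.solve(A,d)/.025
        if N or (abs(t).max()<=1 and abs(da/n/5)<=1): break
        n+=1
    print('t',round(s['time'],2),'pos',s['eef_pos'].round(4),'yaw',round(a0,2),'q6',round(s['qpos'][5],2),'F',s['contact_force'].round(1),'open',round(s['opening']*85.4,1))
    print('rows',n,t.round(3),round(-da/n/5,3),'| straight',(M.T@d/.025).round(2),'da',round(da,2))
E
python3 -c "
from h import *
arc(.549,.279,.26,-6.5)"
```

```text
t 0.15 pos [0.1536 0.6568 0.2442] yaw 76.83 q6 -0.15 F [0.  0.5 0.2] open 85.4
rows 24 [-0.026 -0.978  0.193] 0.694 | straight [ -0.62 -18.84 -11.11] da -83.33
```

Emit:
{"fn": "move_arm", "kwargs": {"commands": [-0.03,-0.98,0.19,0.7,-0.03,-0.98,0.19,0.7,-0.03,-0.98,0.19,0.7,-0.03,-0.98,0.19,0.7,-0.03,-0.98,0.19,0.7,-0.03,-0.98,0.19,0.7,-0.03,-0.98,0.19,0.7,-0.03,-0.98,0.19,0.7,-0.03,-0.98,0.19,0.7,-0.03,-0.98,0.19,0.7,-0.03,-0.98,0.19,0.7,-0.03,-0.98,0.19,0.7,-0.03,-0.98,0.19,0.7,-0.03,-0.98,0.19,0.7,-0.03,-0.98,0.19,0.7,-0.03,-0.98,0.19,0.7,-0.03,-0.98,0.19,0.7,-0.03,-0.98,0.19,0.7,-0.03,-0.98,0.19,0.7,-0.03,-0.98,0.19,0.7]}}

```text
time: 2.65
eef_pos: [0.5362, 0.3839, 0.2604]
tcp_rot: [-0.041, 0.706, 0.041, 0.706]
contact_force: [0.3, 0.5, 0.1]
opening: 1.0
```

```bash
python3 -c "
from h import *
arc(.549,.279,.26,-6.5)"
```

```text
t 2.65 pos [0.5362 0.3839 0.2604] yaw 6.6 q6 0.35 F [0.3 0.5 0.1] open 85.4
rows 5 [ 0.003 -0.841  0.102] 0.524 | straight [ 0.02 -4.23  0.03] da -13.1
```

Emit:
{"fn": "move_arm", "kwargs": {"commands": [0,-0.84,0.1,0.52,0,-0.84,0.1,0.52,0,-0.84,0.1,0.52,0,-0.84,0.1,0.52,0,-0.84,0.1,0.52,0,0,0,0,0,0,0,0]}}

```text
time: 3.52
eef_pos: [0.551, 0.2812, 0.2605]
tcp_rot: [0.038, 0.706, -0.038, 0.706]
contact_force: [0.5, 0.5, -0.0]
opening: 1.001
```

```bash
python3 -c "
from h import *
arc(.549,.279,.26,-6.5)
im=snap('wrist','w1.png')"
```

```text
t 3.52 pos [0.551  0.2812 0.2605] yaw -6.17 q6 0.42 F [ 0.5  0.5 -0. ] open 85.5
rows 1 [ 0.018 -0.096 -0.071] 0.066 | straight [ 0.02 -0.1  -0.07] da -0.33
```

View pics/w1.png

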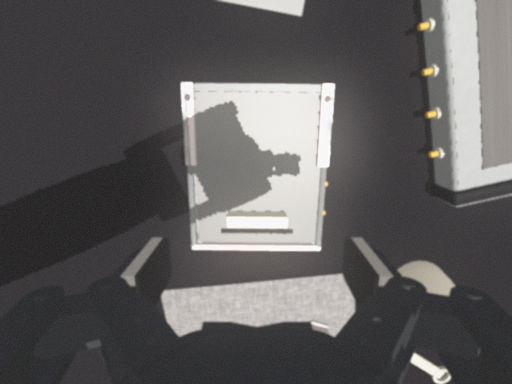

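Run:
```python
from h import *
im=cv2.imread('pics/w1.png')[:,:,::-1]
zoom(im,170,70,350,260,4,'w1z.png')
```

```text
(no output)
```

View pics/w1z.png

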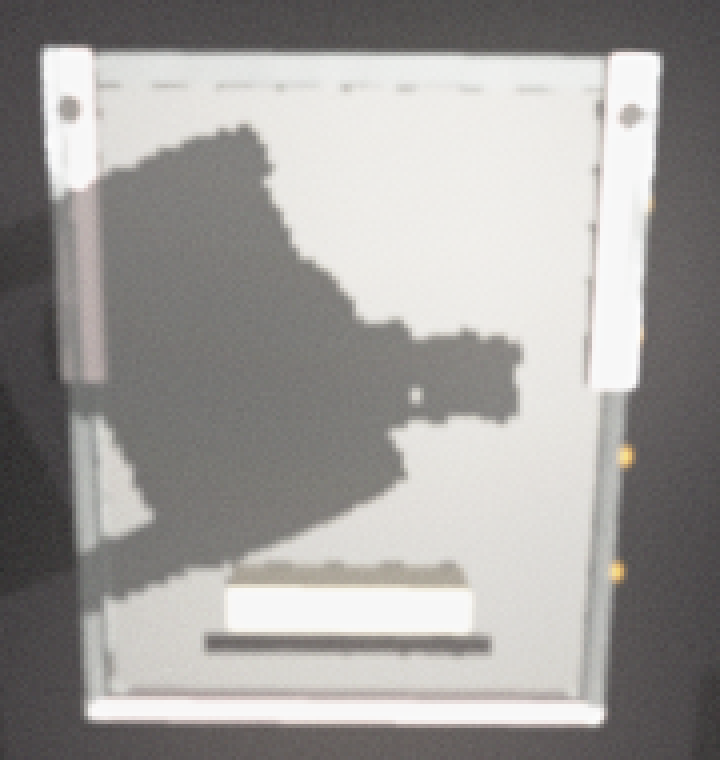

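Run:
```python
from h import *
s=ctrl.get_state()
P=lambda z,*a: pt('wrist',np.array([[u/4+170-.4,v/4+70-.4] for u,v in a]),z,s)
r=P(.06,(42,46),(660,52)); l=P(.06,(62,383),(639,389)); f=P(.052,(87,718),(603,724)); b=P(.073,(226,586),(473,588),(472,634),(227,632))
yaw=lambda d:np.degrees(np.arctan2(d[1],d[0])).round(2)
for n,q in(('rear',r),('ledge',l),('front',f),('barR',b[:2]),('barF',b[[3,2]])): print(n,q.round(4).tolist(),'mid',q.mean(0).round(4),'yaw',yaw(q[1]-q[0]),np.linalg.norm(q[1]-q[0]).round(4))
print('bar',b.mean(0).round(4)); rm,lm,fm=r.mean(0),l.mean(0),f.mean(0)
print(yaw(fm-rm),np.linalg.norm((fm-rm)[:2]),np.linalg.norm((lm-rm)[:2]),'c',(fm+rm)/2)
```

```text
rear [[0.4798, 0.3876, 0.06], [0.644, 0.3684, 0.06]] mid [0.5619 0.378  0.06  ] yaw -6.65 0.1653
ledge [[0.4698, 0.2968, 0.06], [0.6345, 0.2774, 0.06]] mid [0.5521 0.2871 0.06  ] yaw -6.72 0.1658
front [[0.4568, 0.1878, 0.052], [0.6206, 0.1681, 0.052]] mid [0.5387 0.1779 0.052 ] yaw -6.84 0.165
barR [[0.5103, 0.235, 0.073], [0.5813, 0.2268, 0.073]] mid [0.5458 0.2309 0.073 ] yaw -6.61 0.0714
barF [[0.5086, 0.2208, 0.073], [0.5799, 0.2126, 0.073]] mid [0.5443 0.2167 0.073 ] yaw -6.62 0.0717
bar [0.545  0.2238 0.073 ]
-96.61 0.20142210863449483 0.09144909812054862 c [0.5503381  0.27796712 0.056     ]
```

```bash
python3 -c "
from h import *
arc(.545,.2238,.08,-6.65)"
```

```text
t 3.58 pos [0.551  0.2815 0.2604] yaw -6.14 q6 0.42 F [ 0.3 -1.1 -0.1] open 85.6
rows 8 [ 0.902 -0.29   0.002] 0.013 | straight [ 7.22 -2.32  0.01] da -0.51
```

Emit:
{"fn": "move_arm", "kwargs": {"commands": [0.9,-0.29,0,0.01,0.9,-0.29,0,0.01,0.9,-0.29,0,0.01,0.9,-0.29,0,0.01,0.9,-0.29,0,0.01,0.9,-0.29,0,0.01,0.9,-0.29,0,0.02,0.9,-0.29,0,0.02,0,0,0,0,0,0,0,0], "jaw": 85, "force": 30}}

```text
time: 4.82
eef_pos: [0.5453, 0.2242, 0.0812]
tcp_rot: [0.041, 0.705, -0.041, 0.706]
contact_force: [0.5, -0.8, 0.3]
opening: 0.997
```

```bash
python3 -c "
from h import *
arc(.545,.2238,.06,-6.65)
im=snap('wrist','w2.png');im=snap('side','s2.png')
zoom(im,140,100,340,250,4,'s2z.png')"
```

```text
t 4.83 pos [0.5453 0.2242 0.0812] yaw -6.63 q6 0.33 F [ 0.5 -0.8  0.3] open 85.2
rows 1 [ 0.85  -0.016 -0.01 ] 0.005 | straight [ 0.85 -0.02 -0.01] da -0.02
```

View pics/w2.png

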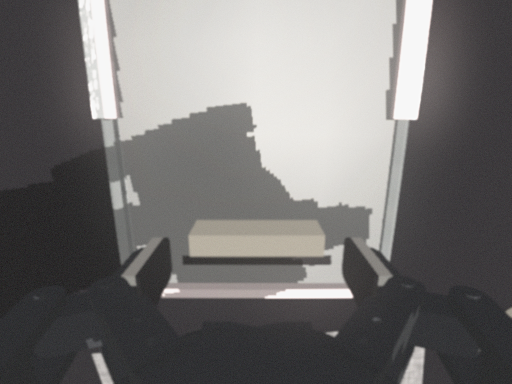

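View pics/s2z.png

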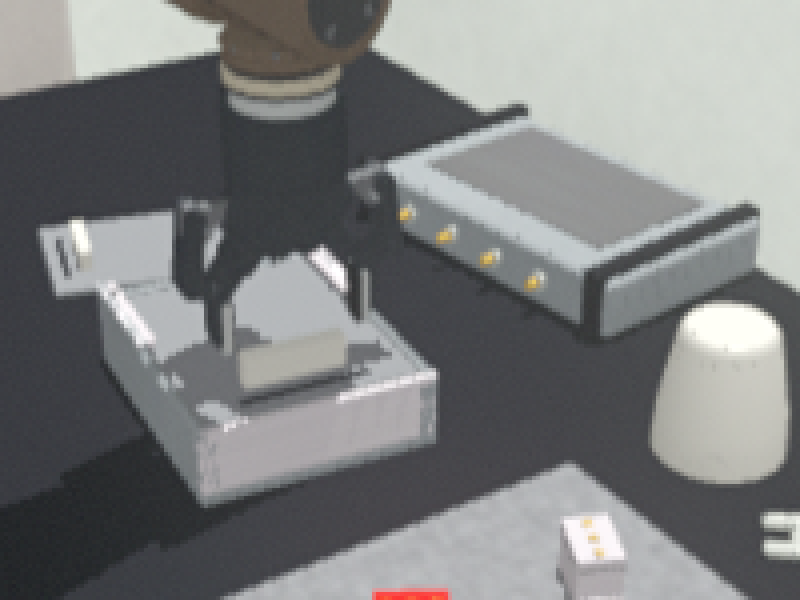

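```bash
python3 -c "
from h import *
s=ctrl.get_state()
b=pt('wrist',np.array([[189,234],[324,234],[324,256],[189,256.]]),.073,s);print(b.round(4),b.mean(0).round(4))
print(b[1]-b[0],b[2]-b[1])"
```

```text
[[0.5117 0.2341 0.073 ]
 [0.5805 0.2261 0.073 ]
 [0.5798 0.2135 0.073 ]
 [0.5095 0.2218 0.073 ]] [0.5454 0.2239 0.073 ]
[ 0.06877396 -0.00803039  0.        ] [-0.0006318  -0.01253361  0.        ]
```

Emit:
{"fn": "move_arm", "kwargs": {"commands": [0.2,0,0,0,0.2,0,0,0,0.2,0,0,0,0.1,0,0,0,0,0,0,0]}}

```text
time: 5.55
eef_pos: [0.5444, 0.2233, 0.0624]
tcp_rot: [0.041, 0.706, -0.041, 0.706]
contact_force: [0.5, -0.1, 0.5]
opening: 0.998
```

Emit:
{"fn": "move_arm", "kwargs": {"commands": [0.08,0,0,0,0,0,0,0,0,0,0,0,0,0,0,0], "jaw": 60, "force": 30}}

```text
time: 6.05
eef_pos: [0.545, 0.2234, 0.0613]
tcp_rot: [0.041, 0.706, -0.041, 0.706]
contact_force: [-0.0, 0.3, 3.8]
opening: 0.81
```

```bash
python3 -c "
from h import *
arc(.545,.2238,.06,-6.65)
im=snap('wrist','w3.png')"
```

```text
t 6.05 pos [0.545  0.2234 0.0613] yaw -6.66 q6 0.33 F [-0.   0.3  3.8] open 69.2
rows 1 [ 0.053  0.015 -0.002] -0.002 | straight [ 0.05  0.01 -0.  ] da 0.01
```

View pics/w3.png

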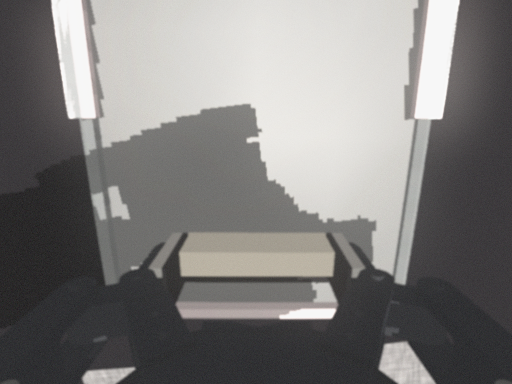

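Emit:
{"fn": "move_arm", "kwargs": {"commands": [-0.1,0,0,0,-0.1,0,0,0,-0.1,0,0,0,-0.04,0,0,0,0,0,0,0,0,0,0,0]}}

```text
time: 6.85
eef_pos: [0.544, 0.2234, 0.0687]
tcp_rot: [0.041, 0.706, -0.041, 0.705]
contact_force: [-0.6, 1.4, -5.7]
opening: 0.809
```

```bash
python3 -c "
from h import *
arc(.545,.2238,.06,-6.65)
im=snap('wrist','w4.png');im=snap('side','s4.png')
zoom(im,140,140,290,250,5,'s4z.png')"
```

```text
t 6.85 pos [0.544  0.2234 0.0687] yaw -6.66 q6 0.33 F [-0.6  1.4 -5.7] open 69.1
rows 1 [0.346 0.02  0.04 ] -0.001 | straight [0.35 0.02 0.04] da 0.01
```

View pics/w4.png

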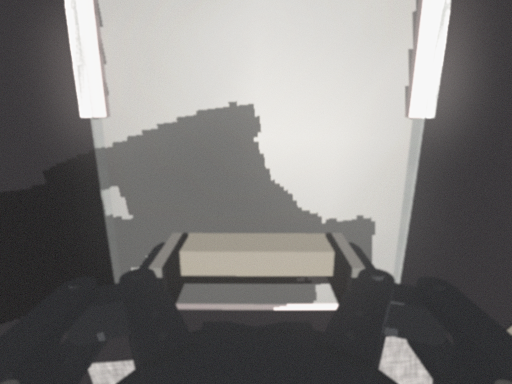

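View pics/s4z.png

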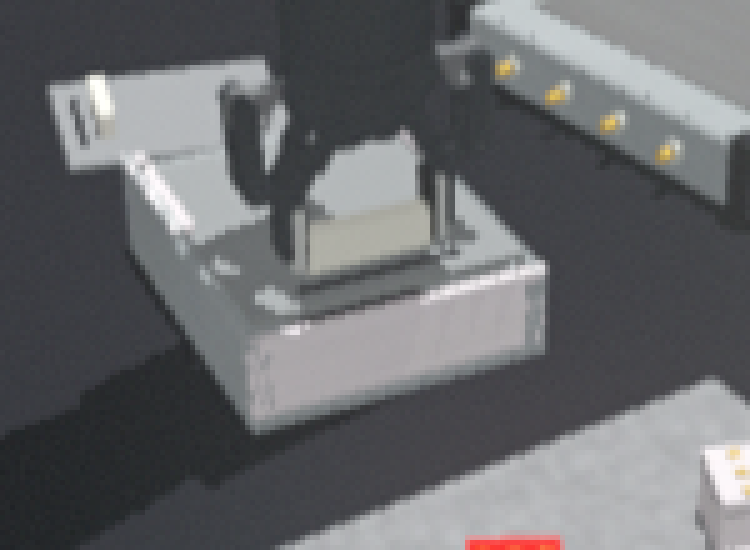

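Emit:
{"fn": "move_arm", "kwargs": {"commands": [-0.05,0,0,0,0,0,0,0,0,-0.15,0,0,0,-0.2,0,0,0,-0.2,0,0,0,-0.2,0,0,0,0,0,0], "force": 22}}

```text
time: 7.82
eef_pos: [0.5428, 0.2041, 0.0709]
tcp_rot: [0.041, 0.706, -0.042, 0.706]
contact_force: [-0.8, -0.0, -2.6]
opening: 0.812
```

```bash
python3 -c "
from h import *
arc(.545,.2238,.06,-6.65)
im=snap('wrist','w5.png')
im=snap('side','s5.png')
zoom(im,140,140,290,250,5,'s5z.png')"
```

```text
t 7.83 pos [0.5428 0.2041 0.0709] yaw -6.72 q6 0.3 F [-0.8 -0.  -2.6] open 69.4
rows 1 [ 0.438  0.792 -0.003] -0.014 | straight [ 0.44  0.79 -0.  ] da 0.07
```

View pics/s5z.png

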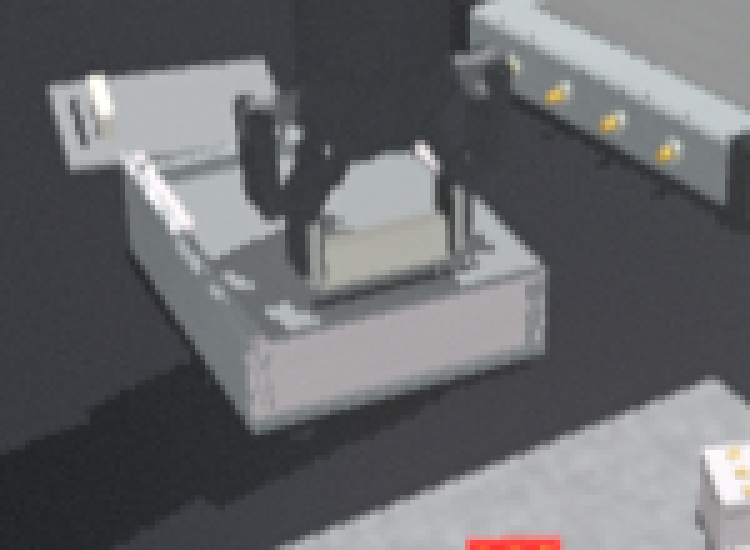

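View pics/w5.png

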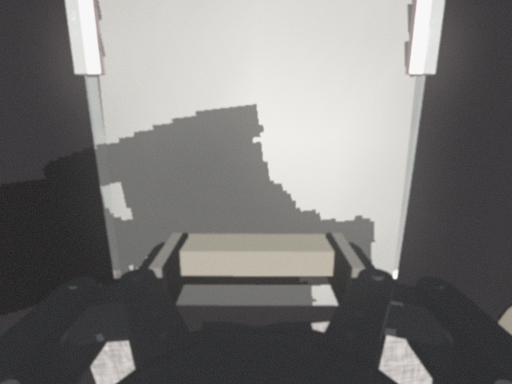

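Emit:
{"fn": "move_arm", "kwargs": {"commands": [0,-0.25,0,0,0,-0.25,0,0,-0.03,-0.25,0,0,-0.03,-0.25,0,0,-0.03,-0.25,0,0,-0.03,-0.25,0,0,-0.03,-0.25,0,0,0,0,0,0], "force": 30}}

```text
time: 8.93
eef_pos: [0.5372, 0.1606, 0.0742]
tcp_rot: [0.041, 0.706, -0.041, 0.706]
contact_force: [-0.4, -0.9, -2.5]
opening: 0.812
```

```bash
python3 -c "
from h import *
arc(.545,.2238,.06,-6.65)
im=snap('wrist','w6.png')
im=snap('side','s6.png')
zoom(im,140,140,290,250,5,'s6z.png')"
```

```text
t 8.93 pos [0.5372 0.1606 0.0742] yaw -6.69 q6 0.23 F [-0.4 -0.9 -2.5] open 69.3
rows 3 [0.189 0.849 0.006] -0.003 | straight [0.57 2.55 0.02] da 0.04
```

View pics/s6z.png

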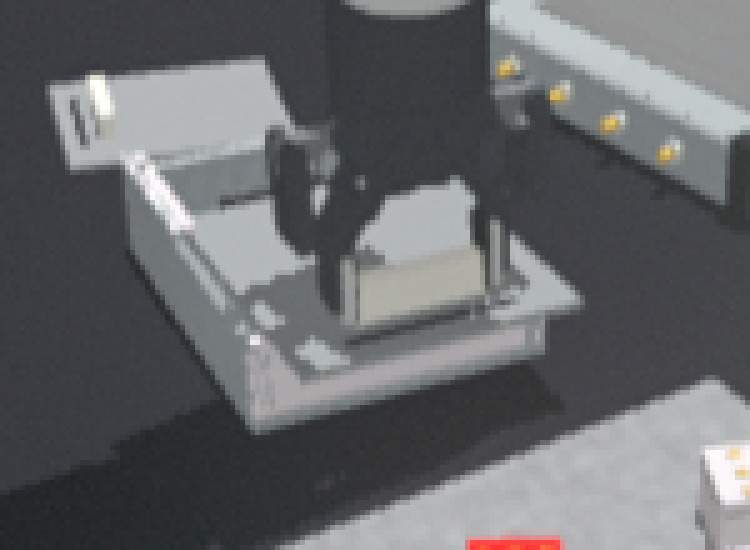

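View pics/w6.png

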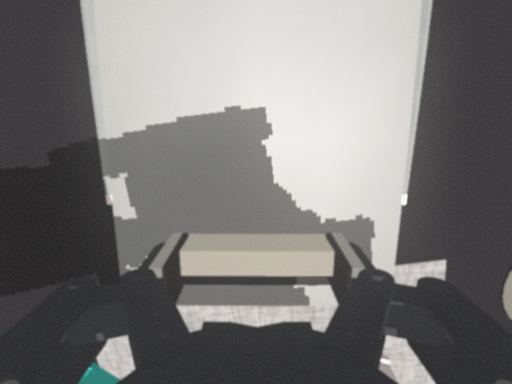

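Emit:
{"fn": "move_arm", "kwargs": {"commands": [-0.04,-0.25,0,0,-0.04,-0.25,0,0,-0.04,-0.25,0,0,-0.04,-0.25,0,0,-0.04,-0.25,0,0,-0.04,-0.25,0,0,-0.04,-0.25,0,0,0,0,0,0,-0.2,0,0,0,-0.3,0,0,0,-0.3,0,0,0,-0.3,0,0,0,-0.3,0,0,0,-0.3,0,0,0,-0.3,0,0,0,-0.3,0,0,0,0,0,0,0], "force": 60}}

```text
time: 11.15
eef_pos: [0.5328, 0.1179, 0.1398]
tcp_rot: [0.041, 0.705, -0.041, 0.707]
contact_force: [-0.1, -0.8, -1.1]
opening: 0.798
```

```bash
python3 -c "
from h import *
arc(.3757,.2832,.15,-6.65)
im=snap('wrist','w7.png')
im=snap('side','s7.png')
zoom(im,140,120,340,270,4,'s7z.png')"
```

```text
t 11.15 pos [0.5328 0.1179 0.1398] yaw -6.67 q6 0.15 F [-0.1 -0.8 -1.1] open 68.1
rows 8 [-0.052  0.73  -0.876] -0.0 | straight [-0.42  5.84 -7.01] da 0.02
```

View pics/s7z.png

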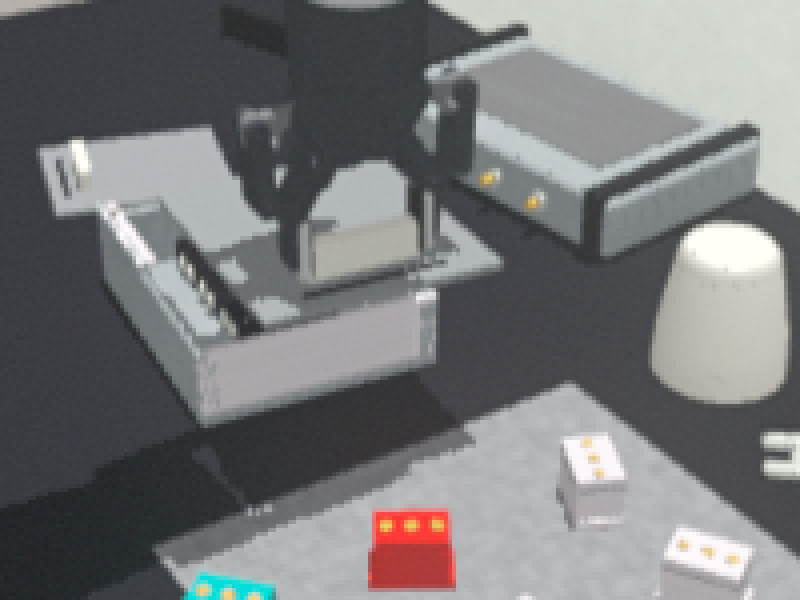

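View pics/w7.png

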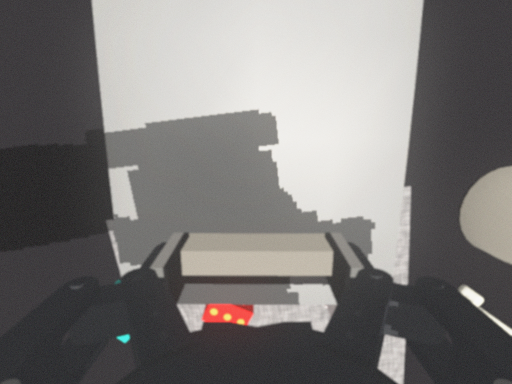

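Emit:
{"fn": "move_arm", "kwargs": {"commands": [0,0.2,-0.25,0,0,0.45,-0.54,0,0,0.5,-0.6,0,0,0.5,-0.6,0,0,0.5,-0.6,0,0,0.5,-0.6,0,0,0.5,-0.6,0,0,0.5,-0.6,0,0,0.5,-0.6,0,0,0.5,-0.6,0,0,0.5,-0.6,0,0,0.49,-0.6,0,0,0.2,-0.22,0,0,0,0,0,0,0,0,0]}}

```text
time: 13.12
eef_pos: [0.3755, 0.283, 0.1389]
tcp_rot: [0.041, 0.706, -0.041, 0.706]
contact_force: [-0.8, -0.2, -1.8]
opening: 0.801
```

```bash
python3 -c "
from h import *
arc(.3757,.2832,.03,-6.65)
im=snap('top','t8.png')
zoom(im,120,150,320,300,4,'t8z.png')"
```

```text
t 13.12 pos [0.3755 0.283  0.1389] yaw -6.69 q6 0.55 F [-0.8 -0.2 -1.8] open 68.4
rows 5 [0.871 0.002 0.001] -0.002 | straight [4.36 0.01 0.01] da 0.04
```

View pics/t8z.png

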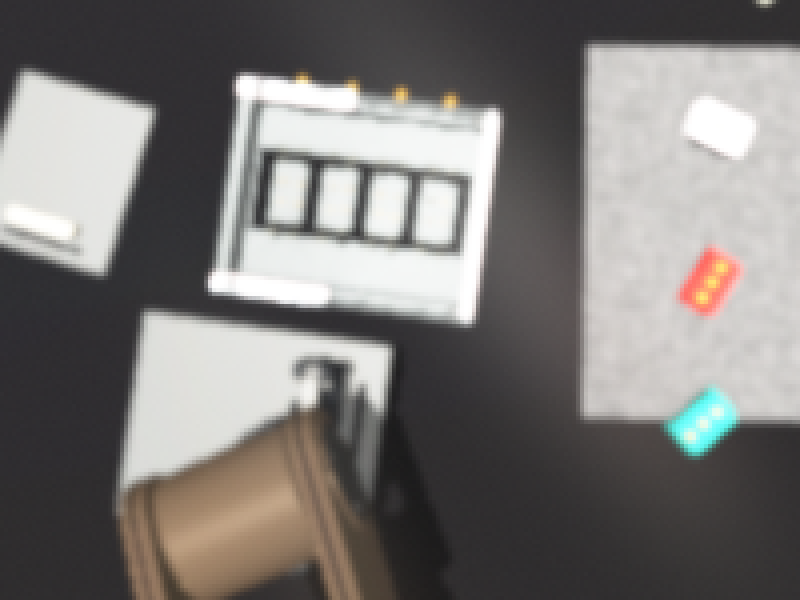

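Emit:
{"fn": "move_arm", "kwargs": {"commands": [0.3,0,0,0,0.5,0,0,0,0.5,0,0,0,0.5,0,0,0,0.5,0,0,0,0.5,0,0,0,0.5,0,0,0,0.5,0,0,0,0.3,0,0,0,0,0,0,0]}}

```text
time: 14.42
eef_pos: [0.3747, 0.283, 0.0356]
tcp_rot: [0.041, 0.706, -0.041, 0.705]
contact_force: [-0.4, -0.7, -1.4]
opening: 0.8
```

Emit:
{"fn": "move_arm", "kwargs": {"commands": [0.1,0,0,0,0.1,0,0,0,0.1,0,0,0,0.1,0,0,0,0.1,0,0,0,0.1,0,0,0,0,0,0,0], "force": 30}}

```text
time: 15.3
eef_pos: [0.3752, 0.2832, 0.0212]
tcp_rot: [0.041, 0.706, -0.041, 0.706]
contact_force: [0.1, -0.3, -1.3]
opening: 0.798
```

```bash
python3 -c "
from h import *
arc(.3757,.2832,.0153,-6.65)
im=snap('side','s9.png')
zoom(im,100,140,300,290,4,'s9z.png')"
```

```text
t 15.3 pos [0.3752 0.2832 0.0212] yaw -6.67 q6 0.55 F [ 0.1 -0.3 -1.3] open 68.2
rows 1 [0.236 0.001 0.022] -0.005 | straight [0.24 0.   0.02] da 0.02
```

View pics/s9z.png

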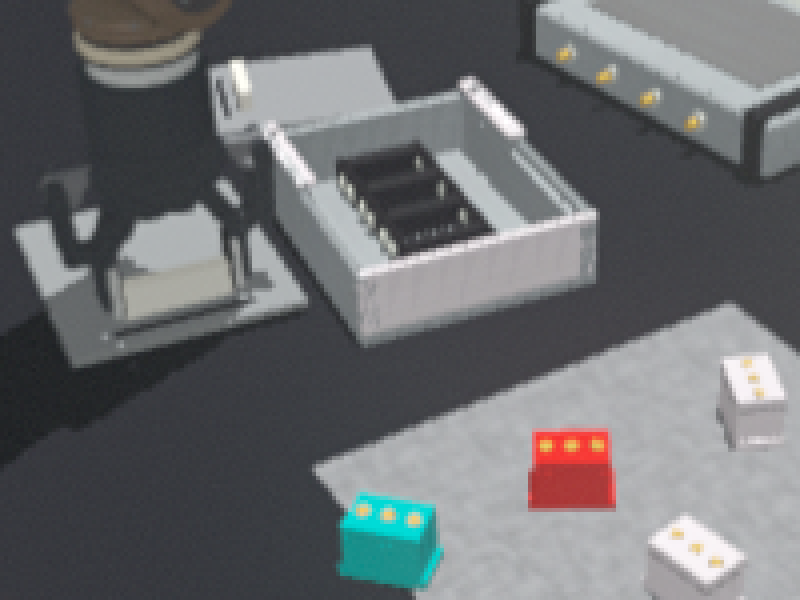

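Emit:
{"fn": "move_arm", "kwargs": {"commands": [0.08,0,0,0,0.08,0,0,0,0.08,0,0,0,0,0,0,0], "force": 22}}

```text
time: 15.85
eef_pos: [0.3756, 0.2834, 0.0158]
tcp_rot: [0.041, 0.706, -0.041, 0.706]
contact_force: [-0.0, -2.2, 4.5]
opening: 0.802
```

Emit:
{"fn": "move_arm", "kwargs": {"commands": [0,0,0,0,0,0,0,0,0,0,0,0,-0.3,0,0,0,-0.6,0,0,0,-1,0,0,0,-1,0,0,0,-1,0,0,0,-1,0,0,0,-1,0,0,0,-1,0,0,0], "jaw": 85}}

```text
time: 17.23
eef_pos: [0.3752, 0.2833, 0.19]
tcp_rot: [0.041, 0.705, -0.041, 0.706]
contact_force: [0.5, 0.9, -0.4]
opening: 0.995
```

```bash
python3 -c "
from h import *
arc(.555,-.05,.25,-6.65)
im=snap('wrist','w10.png')
im=snap('side','s10.png')
zoom(im,100,120,300,270,4,'s10z.png')
im=snap('top','t10.png')
zoom(im,120,150,360,300,3,'t10z.png')"
```

```text
t 17.23 pos [0.3752 0.2833 0.19  ] yaw -6.66 q6 0.55 F [ 0.5  0.9 -0.4] open 85.0
rows 13 [-0.185 -0.954  0.669] -0.0 | straight [ -2.4  -12.4    8.69] da 0.01
```

View pics/s10z.png

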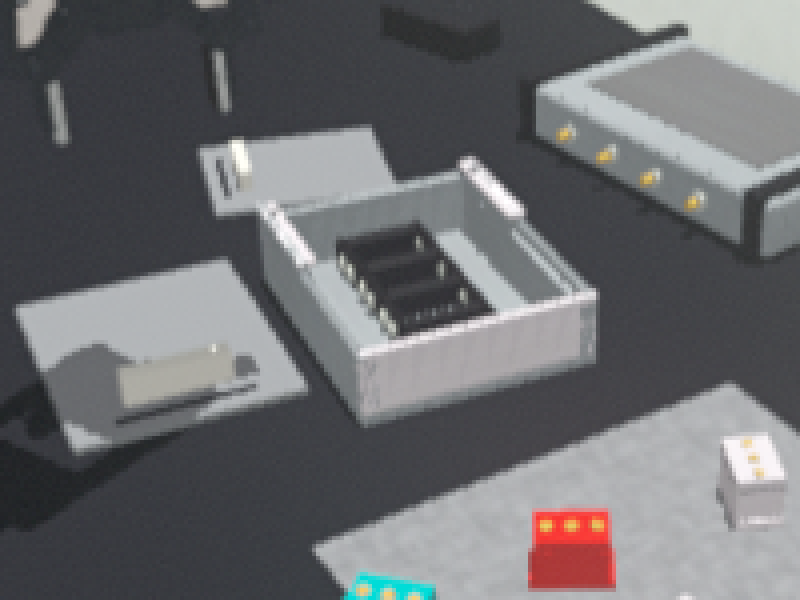

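View pics/w10.png

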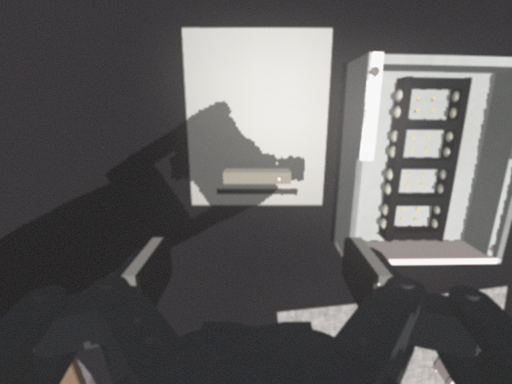

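View pics/t10z.png

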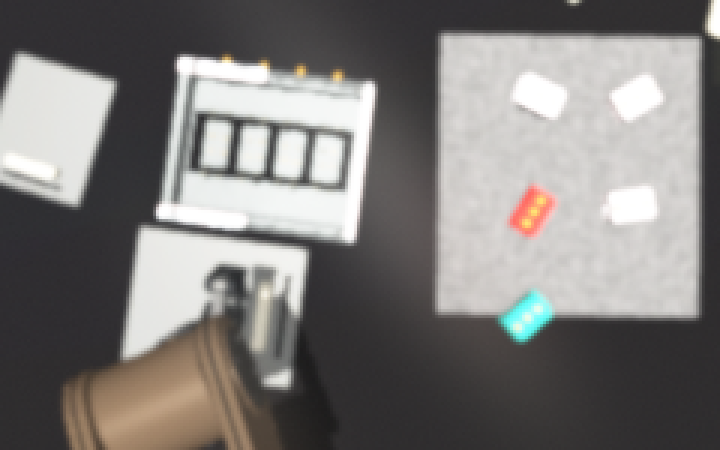

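Emit:
{"fn": "move_arm", "kwargs": {"commands": [-0.2,-0.95,0.67,0,-0.2,-0.95,0.67,0,-0.2,-0.95,0.67,0,-0.2,-0.95,0.67,0,-0.2,-0.95,0.67,0,-0.2,-0.95,0.67,0,-0.2,-0.95,0.67,0,-0.2,-0.95,0.67,0,-0.2,-0.95,0.67,0,-0.2,-0.95,0.67,0,-0.2,-0.95,0.67,0,-0.2,-0.95,0.67,0,-0.2,-0.95,0.67,0,0,0,0,0,0,0,0,0]}}

```text
time: 19.25
eef_pos: [0.5548, -0.0482, 0.2515]
tcp_rot: [0.041, 0.707, -0.041, 0.705]
contact_force: [-0.1, -0.1, -0.5]
opening: 0.998
```

```bash
python3 -c "
from h import *
arc(.555,-.05,.25,-6.65)
im=snap('wrist','w11.png')
"
```

```text
t 19.25 pos [ 0.5548 -0.0482  0.2515] yaw -6.67 q6 -0.15 F [-0.1 -0.1 -0.5] open 85.2
rows 1 [ 0.06  -0.071  0.018] -0.005 | straight [ 0.06 -0.07  0.02] da 0.02
```

View pics/w11.png

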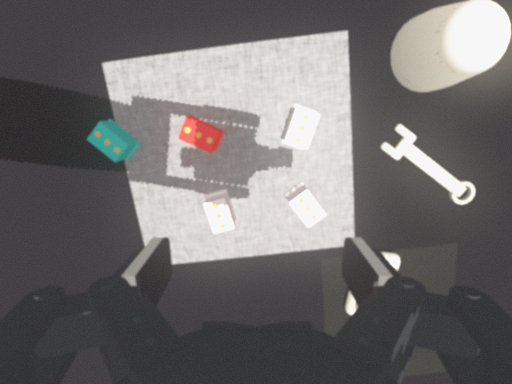

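```bash
python3 -c "
from h import *
im=cv2.imread('pics/w11.png')[:,:,::-1]
zoom(im,195,95,335,240,5,'w11z.png')"
```

```text
(no output)
```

View pics/w11z.png

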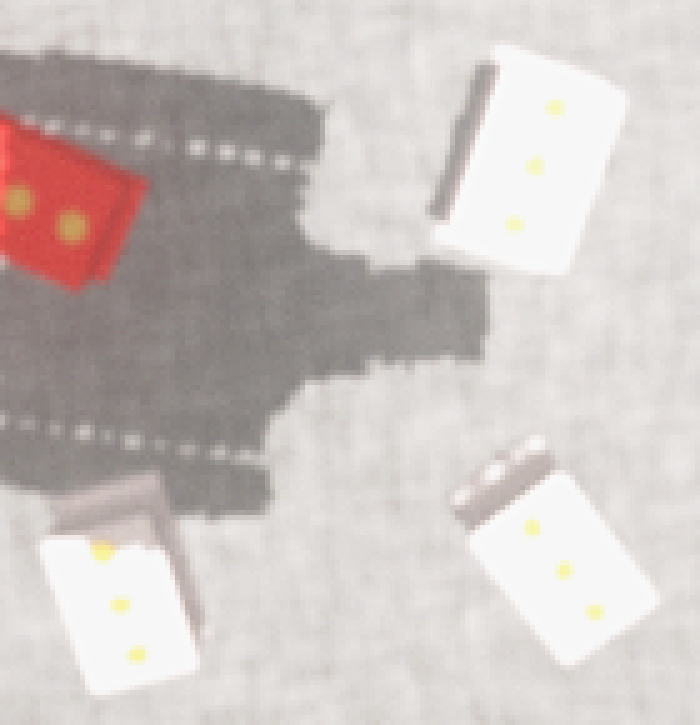

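Run:
```python
from h import *
s=ctrl.get_state()
D=dict(A=[(535,166),(556,107),(514,224)],B=[(564,571),(532,527),(595,612)],C=[(120,605),(103,551),(137,655)])
for n,q in D.items():
    p=pt('wrist',np.array([[u/5+195-.4,v/5+95-.4] for u,v in q]),.034,s)
    d=p[1]-p[2]; print(n,p.mean(0).round(4),np.degrees(np.arctan2(d[1],d[0])).round(1),np.linalg.norm(d).round(4))
c=np.array([[550,106]])
im=cv2.imread('pics/t10.png')
# top-camera check: blob centroid of bright white on mat
m=cv2.inRange(im,(240,240,240),(255,255,255)); n,l,st,ce=cv2.connectedComponentsWithStats(m)
for i in range(1,n):
    if st[i,4]>60 and 265<ce[i,0]<355 and 150<ce[i,1]<260: print(ce[i].round(1),st[i,4],pt('top',ce[i],.034).round(4))
```

```text
A [ 0.6118 -0.0063  0.034 ] 65.3 0.0282
B [ 0.6116 -0.1066  0.034 ] 120.3 0.0282
C [ 0.4993 -0.1027  0.034 ] 98.6 0.029
[299.6 181.1] 171 [ 0.6127 -0.0026  0.034 ]
[331.9 182. ] 158 [ 0.6113 -0.1041  0.034 ]
[330.2 217.9] 165 [ 0.4988 -0.0994  0.034 ]
```

```bash
python3 -c "
from h import *
arc(.6118,-.0063,.09,65.3)"
```

```text
t 19.3 pos [ 0.5548 -0.0479  0.2517] yaw -6.64 q6 -0.15 F [ 0.2  0.5 -0.1] open 84.7
rows 15 [0.431 0.023 0.2  ] -0.959 | straight [6.47 1.91 2.09] da 71.94
```

Emit:
{"fn": "move_arm", "kwargs": {"commands": [0.43,0.02,0.2,-0.96,0.43,0.02,0.2,-0.96,0.43,0.02,0.2,-0.96,0.43,0.02,0.2,-0.96,0.43,0.02,0.2,-0.96,0.43,0.02,0.2,-0.96,0.43,0.02,0.2,-0.96,0.43,0.02,0.2,-0.96,0.43,0.02,0.2,-0.96,0.43,0.02,0.2,-0.96,0.43,0.02,0.2,-0.96,0.43,0.02,0.2,-0.96,0.43,0.02,0.2,-0.96,0.43,0.02,0.2,-0.96,0.43,0.02,0.2,-0.96,0,0,0,0,0,0,0,0], "jaw": 65}}

```text
time: 21.42
eef_pos: [0.6149, -0.0102, 0.0919]
tcp_rot: [-0.382, 0.595, 0.381, 0.595]
contact_force: [0.6, -0.0, -0.2]
opening: 0.763
```

```bash
python3 -c "
from h import *
arc(.6118,-.0063,.03,65.3)
im=snap('wrist','w12.png')
zoom(im,130,130,390,320,3,'w12z.png')"
```

```text
t 21.43 pos [ 0.6149 -0.0102  0.0919] yaw 65.31 q6 -1.32 F [ 0.6 -0.  -0.2] open 65.2
rows 3 [0.825 0.059 0.03 ] 0.001 | straight [2.48 0.18 0.09] da -0.01
```

View pics/w12z.png

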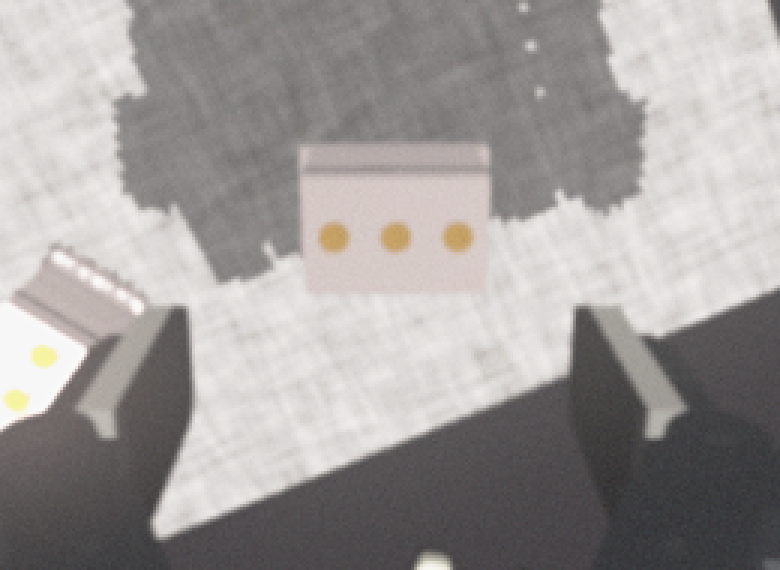

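```bash
cat >> h.py <<'E'
def scr(q,k,x0,y0,z=.034,st=None):
    s=st or ctrl.get_state()
    p=pt('wrist',np.array([[u/k+x0-.4,v/k+y0-.4] for u,v in q]),z,s);d=p[0]-p[-1]
    a=np.degrees(np.arctan2(d[1],d[0])); print('centre',p.mean(0).round(4),'yaw',a.round(2),np.linalg.norm(d).round(4)); return p.mean(0),a
E
python3 - <<'E'
from h import *
p,a=scr([(333,237),(395,237),(457,237)],3,130,130)
scr([(303,233),(488,233)],3,130,130)
arc(p[0],p[1],.034,a)
E
```

```text
centre [ 0.6122 -0.0071  0.034 ] yaw -114.68 0.028
centre [ 0.6114 -0.0066  0.034 ] yaw -114.68 0.0418
t 21.48 pos [ 0.6151 -0.0104  0.0922] yaw 65.3 q6 -1.32 F [-0.1 -0.3  0.4] open 65.0
rows 3 [0.775 0.054 0.025] -0.001 | straight [2.33 0.16 0.07] da 0.02
```

Emit:
{"fn": "move_arm", "kwargs": {"commands": [0.5,0.05,0.03,0,0.5,0.05,0.02,0,0.5,0.05,0.02,0,0.5,0,0,0,0.4,0,0,0,0.25,0,0,0,0,0,0,0]}}

```text
time: 22.35
eef_pos: [0.612, -0.0075, 0.0247]
tcp_rot: [-0.381, 0.596, 0.382, 0.595]
contact_force: [-0.1, -0.2, 0.1]
opening: 0.76
```

Emit:
{"fn": "move_arm", "kwargs": {"commands": [0,0,0,0,0,0,0,0,0,0,0,0,0,0,0,0], "jaw": 35, "force": 40}}

```text
time: 22.85
eef_pos: [0.613, -0.0076, 0.0261]
tcp_rot: [-0.382, 0.595, 0.381, 0.596]
contact_force: [-0.2, 0.1, 3.6]
opening: 0.486
```

Emit:
{"fn": "move_arm", "kwargs": {"commands": [-0.3,0,0,0,-0.6,0,0,0,-0.8,0,0,0,-0.8,0,0,0,-0.8,0,0,0,-0.8,0,0,0,0,0,0,0]}}

```text
time: 23.72
eef_pos: [0.6139, -0.0078, 0.1308]
tcp_rot: [-0.383, 0.594, 0.38, 0.597]
contact_force: [0.4, -0.0, -0.5]
opening: 0.486
```

```bash
python3 -c "
from h import *
arc(.55,.28,.14,-6.65)
im=snap('wrist','w13.png')
zoom(im,130,130,390,320,3,'w13z.png')"
```

```text
t 23.73 pos [ 0.6139 -0.0078  0.1308] yaw 65.34 q6 -1.32 F [ 0.4 -0.  -0.5] open 41.5
rows 15 [-0.026  0.804  0.243] 0.96 | straight [-0.39  7.12  9.4 ] da -71.99
```

View pics/w13z.png

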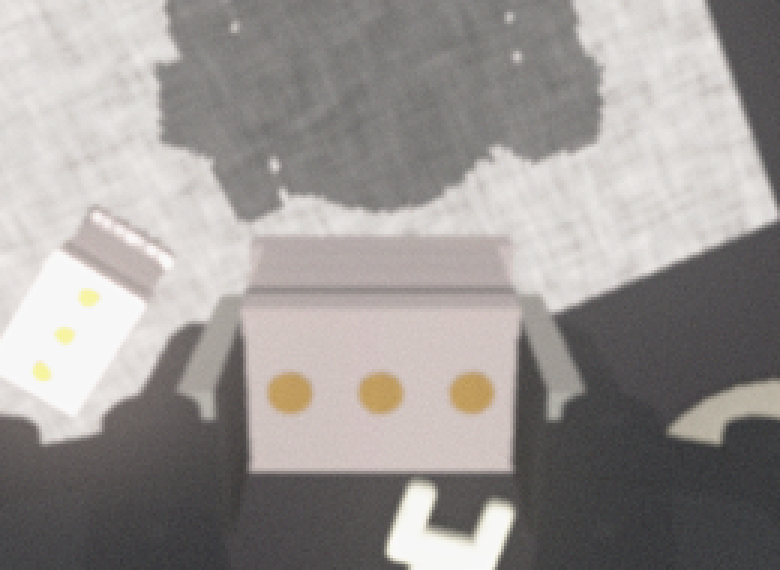

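```bash
cat >> h.py <<'E'
def inhand(q,k,x0,y0,dz):
    s=ctrl.get_state();p,a=scr(q,k,x0,y0,s['eef_pos'][2]+dz,s)
    M=R.from_quat(s['tcp_rot']).as_matrix();o=M.T@(p-s['eef_pos']);print('tool offset mm',(o*1000).round(2)); return o
C=np.array([.5503,.2780]);ex=np.array([-.1158,-.9933]);ey=np.array([.9933,-.1158])
def fx(x,y): return C+x*ex+y*ey
E
python3 - <<'E'
from h import *
o=inhand([(290,392),(381,392),(472,392)],3,130,130,.008)
for i,x in enumerate((-.06,-.02,.02,.06)): print(i,fx(x,0).round(4))
E
```

```text
centre [ 0.611  -0.0082  0.137 ] yaw -114.65 0.028
tool offset mm [-8.   1.5 -1.3]
0 [0.5572 0.3376]
1 [0.5526 0.2979]
2 [0.548  0.2581]
3 [0.5434 0.2184]
```

```bash
sed -i 's/^C=np.array.*;ex=/C=np.array([.5514,.2766]);ex=/' h.py; python3 -c "
from h import *
x,y=fx(.06,0);print(x,y)
arc(x,y,.12,-6.65)"
```

```text
0.544452 0.21700200000000003
t 23.77 pos [ 0.6129 -0.0076  0.129 ] yaw 65.34 q6 -1.32 F [-0.1  0.7 -0.1] open 41.6
rows 15 [0.023 0.654 0.144] 0.96 | straight [0.35 6.24 7.02] da -71.99
```

Emit:
{"fn": "move_arm", "kwargs": {"commands": [0.02,0.65,0.14,0.96,0.02,0.65,0.14,0.96,0.02,0.65,0.14,0.96,0.02,0.65,0.14,0.96,0.02,0.65,0.14,0.96,0.02,0.65,0.14,0.96,0.02,0.65,0.14,0.96,0.02,0.65,0.14,0.96,0.02,0.65,0.14,0.96,0.02,0.65,0.14,0.96,0.02,0.65,0.14,0.96,0.02,0.65,0.14,0.96,0.02,0.65,0.14,0.96,0.02,0.65,0.14,0.96,0.02,0.65,0.14,0.96,0,0,0,0,0,0,0,0]}}

```text
time: 25.9
eef_pos: [0.5335, 0.2118, 0.1195]
tcp_rot: [0.04, 0.707, -0.041, 0.705]
contact_force: [0.7, -0.7, -0.1]
opening: 0.484
```

```bash
python3 -c "
from h import *
x,y=fx(.06,0)
arc(x,y,.08,-6.65)
im=snap('wrist','w14.png')
"
```

```text
t 25.9 pos [0.5335 0.2118 0.1195] yaw -6.59 q6 0.32 F [ 0.7 -0.7 -0.1] open 41.3
rows 2 [0.789 0.129 0.207] 0.006 | straight [1.58 0.26 0.41] da -0.06
```

View pics/w14.png

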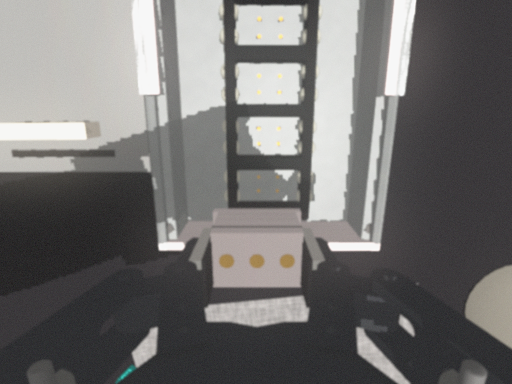

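```bash
python3 -c "
from h import *
im=cv2.imread('pics/w14.png')[:,:,::-1]
zoom(im,200,0,340,215,3.6,'w14z.png') if 0 else cv2.imwrite('pics/w14z.png',cv2.resize(im[0:215,200:340,::-1],None,fx=2.75*1,fy=2.75))
zoom(im,205,0,335,200,3,'w14z.png')
"
```

```text
(no output)
```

View pics/w14z.png

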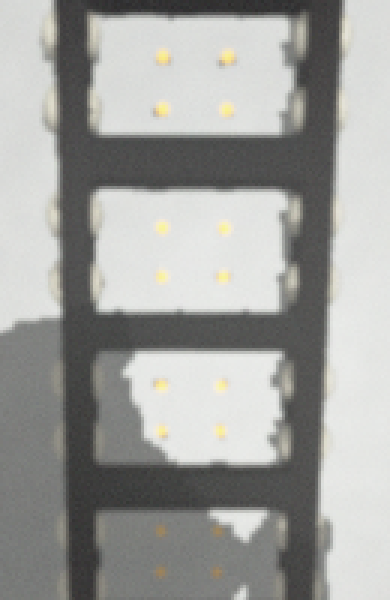

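Run:
```python
from h import *
s=ctrl.get_state()
# state pos same as at picture
Q=[[(163,57),(228,57),(162,110),(227,110)],[(162,228),(224,228),(162,277),(223,277)],[(161,385),(221,385),(162,431),(220,432)],[(160,531),(217,531),(160,572),(216,572)]]
M=R.from_quat(s['tcp_rot']).as_matrix(); b=M@np.array([0,.0013,-.0013])
for i,q in enumerate(Q):
    for z in (.008,.011):
        p=pt('wrist',np.array([[u/3+205-.4,v/3-.4] for u,v in q]),z,s).mean(0)-b
        d=p[:2]-C; print(i,z,p.round(4),'fix',(d@ex*1000).round(1),(d@ey*1000).round(1))
```

```text
0 0.008 [0.5587 0.3356 0.008 ] fix -59.5 0.4
0 0.011 [0.5585 0.3349 0.011 ] fix -58.7 0.3
1 0.008 [0.554  0.2958 0.008 ] fix -19.4 0.3
1 0.011 [0.5538 0.2956 0.011 ] fix -19.2 0.2
2 0.008 [0.5493 0.256  0.008 ] fix 20.7 0.3
2 0.011 [0.5492 0.2563 0.011 ] fix 20.4 0.2
3 0.008 [0.5443 0.2163 0.008 ] fix 60.8 -0.0
3 0.011 [0.5443 0.217  0.011 ] fix 60.0 -0.1
```

Emit:
{"fn": "move_arm", "kwargs": {"commands": [0,0.13,0.21,0,0,0.13,0.2,0,0.5,0,0,0,0.5,0,0,0,0.5,0,0,0,0.3,0,0,0,0.2,0,0,0,0,0,0,0,0,0,0,0]}}

```text
time: 27.08
eef_pos: [0.5455, 0.2177, 0.0708]
tcp_rot: [0.041, 0.706, -0.041, 0.706]
contact_force: [0.7, -1.0, -1.2]
opening: 0.488
```

```bash
python3 -c "
from h import *
x,y=fx(.0603,0)
arc(x,y,.048,-6.65)
"
```

```text
t 27.07 pos [0.5455 0.2177 0.0708] yaw -6.67 q6 0.32 F [ 0.7 -1.  -1.2] open 41.6
rows 1 [ 0.913 -0.043 -0.038] -0.003 | straight [ 0.91 -0.04 -0.04] da 0.02
```

Emit:
{"fn": "move_arm", "kwargs": {"commands": [0.2,-0.03,-0.03,0,0.2,0,0,0,0.15,0,0,0,0.1,0,0,0,0,0,0,0]}}

```text
time: 27.7
eef_pos: [0.5441, 0.2169, 0.0537]
tcp_rot: [0.041, 0.706, -0.041, 0.706]
contact_force: [-0.6, -0.2, -0.2]
opening: 0.484
```

Emit:
{"fn": "move_arm", "kwargs": {"commands": [0.1,0,0,0,0.1,0,0,0,0,0,0,0]}}

```text
time: 28.08
eef_pos: [0.544, 0.2169, 0.0488]
tcp_rot: [0.041, 0.706, -0.041, 0.706]
contact_force: [1.2, 0.2, -1.3]
opening: 0.478
```

```bash
python3 -c "
from h import *
x,y=fx(.0603,0)
arc(x,y,.048,-6.65)
im=snap('wrist','w15.png')
"
```

```text
t 28.07 pos [0.544  0.2169 0.0488] yaw -6.67 q6 0.32 F [ 1.2  0.2 -1.3] open 40.8
rows 1 [ 0.031 -0.006  0.017] -0.003 | straight [ 0.03 -0.01  0.02] da 0.02
```

View pics/w15.png

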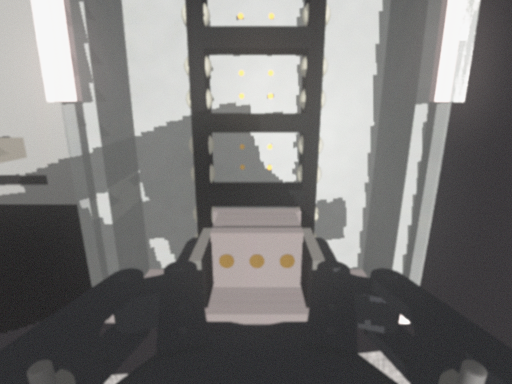

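Emit:
{"fn": "move_arm", "kwargs": {"commands": [0.06,0,0,0,0.04,0,0,0,0,0,0,0]}}

```text
time: 28.5
eef_pos: [0.5437, 0.217, 0.0464]
tcp_rot: [0.041, 0.706, -0.041, 0.705]
contact_force: [-3.1, 0.1, -0.5]
opening: 0.482
```

Emit:
{"fn": "move_arm", "kwargs": {"commands": [0,0,0,0,0,0,0,0,-0.4,0,0,0,-0.6,0,0,0,-0.6,0,0,0,0,0,0,0], "jaw": 58}}

```text
time: 29.25
eef_pos: [0.5458, 0.2173, 0.0892]
tcp_rot: [0.042, 0.704, -0.041, 0.708]
contact_force: [-0.1, -0.2, -0.6]
opening: 0.68
```

```bash
python3 -c "
from h import *
x,y=fx(.0603,0)
arc(x,y,.08,-6.65)
im=snap('wrist','w16.png')
"
```

```text
t 29.25 pos [0.5458 0.2173 0.0892] yaw -6.66 q6 0.32 F [-0.1 -0.2 -0.6] open 58.1
rows 1 [ 0.369 -0.03  -0.056] -0.003 | straight [ 0.37 -0.03 -0.06] da 0.01
```

View pics/w16.png

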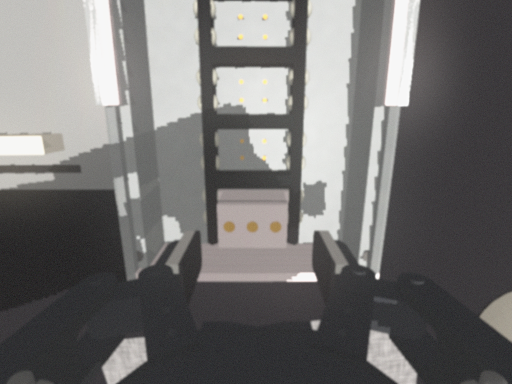

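Emit:
{"fn": "move_arm", "kwargs": {"commands": [0,0,-0.03,0,0,-0.02,-0.02,0,0,0,0,0,0,0,0,0,0.3,0,0,0,0.3,0,0,0,0.1,0,0,0,0,0,0,0], "jaw": 0}}

```text
time: 30.3
eef_pos: [0.5428, 0.2165, 0.0687]
tcp_rot: [0.041, 0.706, -0.041, 0.706]
contact_force: [-0.4, 0.4, 0.7]
opening: 0.001
```

Emit:
{"fn": "move_arm", "kwargs": {"commands": [0.06,0,0,0,0.06,0,0,0,0,0,0,0]}}

```text
time: 30.68
eef_pos: [0.544, 0.2167, 0.0671]
tcp_rot: [0.041, 0.705, -0.041, 0.707]
contact_force: [0.6, -0.3, 3.0]
opening: -0.005
```

Emit:
{"fn": "move_arm", "kwargs": {"commands": [0.06,0,0,0,0.06,0,0,0,0,0,0,0]}}

```text
time: 31.05
eef_pos: [0.5447, 0.2167, 0.0642]
tcp_rot: [0.041, 0.704, -0.041, 0.707]
contact_force: [3.0, -0.8, 2.5]
opening: -0.003
```

Emit:
{"fn": "move_arm", "kwargs": {"commands": [0.06,0,0,0,0.06,0,0,0,0,0,0,0]}}

```text
time: 31.42
eef_pos: [0.5414, 0.2164, 0.0585]
tcp_rot: [0.041, 0.707, -0.041, 0.705]
contact_force: [0.2, -0.3, -0.0]
opening: 0.001
```

Emit:
{"fn": "move_arm", "kwargs": {"commands": [0.06,0,0,0,0.06,0,0,0,0,0,0,0]}}

```text
time: 31.8
eef_pos: [0.5427, 0.2165, 0.0568]
tcp_rot: [0.041, 0.706, -0.041, 0.706]
contact_force: [-0.3, -0.4, -0.9]
opening: 0.002
```

Emit:
{"fn": "move_arm", "kwargs": {"commands": [0.06,0,0,0,0,0,0,0]}}

```text
time: 32.05
eef_pos: [0.5432, 0.2166, 0.0561]
tcp_rot: [0.041, 0.706, -0.041, 0.706]
contact_force: [-1.0, -0.8, 3.4]
opening: -0.001
```

Emit:
{"fn": "move_arm", "kwargs": {"commands": [0.06,0,0,0,0.04,0,0,0,0,0,0,0]}}

```text
time: 32.42
eef_pos: [0.5433, 0.2167, 0.056]
tcp_rot: [0.041, 0.706, -0.041, 0.706]
contact_force: [-7.6, -1.5, 14.0]
opening: 0.001
```

Emit:
{"fn": "move_arm", "kwargs": {"commands": [-0.4,0,0,0,-0.8,0,0,0,-0.8,0,0,0,-0.6,0,0,0,0,0,0,0]}}

```text
time: 33.05
eef_pos: [0.5442, 0.2169, 0.1204]
tcp_rot: [0.042, 0.704, -0.041, 0.707]
contact_force: [-0.1, -0.9, 0.3]
opening: -0.001
```

```bash
python3 -c "
from h import *
im=snap('wrist','w17.png')
im=snap('top','t17.png')
zoom(im,160,150,360,260,4,'t17z.png')
arc(.6116-.0,-.1066,.15,-59.7)
"
```

```text
t 33.15 pos [0.5428 0.2165 0.118 ] yaw -6.66 q6 0.32 F [ 0.  -0.4 -0.1] open -0.1
rows 11 [-0.116 -0.877  0.884] 0.964 | straight [ -1.28 -12.52   4.24] da -53.04
```

View pics/w17.png

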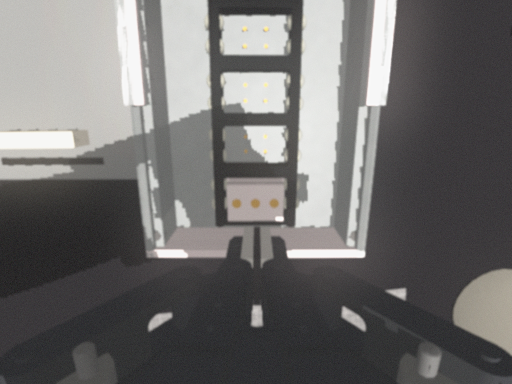

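View pics/t17z.png

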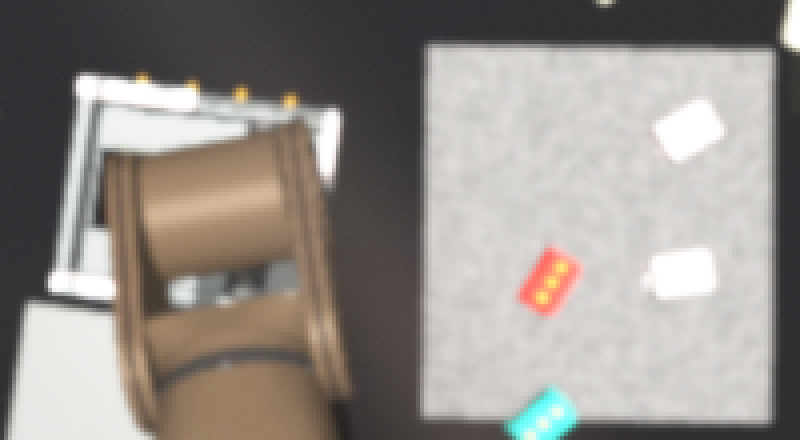

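```bash
python3 -c "
from h import *
arc(.6127,-.1080,.10,-59.7,13)
"
```

```text
t 33.15 pos [0.5428 0.2165 0.118 ] yaw -6.66 q6 0.32 F [ 0.  -0.4 -0.1] open -0.1
rows 13 [ 0.055 -0.744  0.753] 0.816 | straight [  0.72 -12.57   4.29] da -53.04
```

Emit:
{"fn": "move_arm", "kwargs": {"commands": [0.05,-0.74,0.75,0.82,0.05,-0.74,0.75,0.82,0.05,-0.74,0.75,0.82,0.05,-0.74,0.75,0.82,0.05,-0.74,0.75,0.82,0.05,-0.74,0.75,0.82,0.05,-0.74,0.75,0.82,0.05,-0.74,0.75,0.82,0.05,-0.74,0.75,0.82,0.05,-0.74,0.75,0.82,0.05,-0.74,0.75,0.82,0.05,-0.74,0.75,0.82,0.05,-0.75,0.76,0.8,0,0,0,0,0,0,0,0], "jaw": 65}}

```text
time: 35.02
eef_pos: [0.623, -0.1036, 0.101]
tcp_rot: [0.353, 0.613, -0.353, 0.612]
contact_force: [-0.7, 0.3, -0.2]
opening: 0.756
```

```bash
python3 -c "
from h import *
arc(.6127,-.1080,.026,-59.7)
im=snap('wrist','w18.png')
zoom(im,130,130,390,320,3,'w18z.png')"
```

```text
t 35.02 pos [ 0.623  -0.1036  0.101 ] yaw -59.84 q6 0.72 F [-0.7  0.3 -0.2] open 64.6
rows 3 [ 1.    -0.148 -0.017] -0.01 | straight [ 3.   -0.44 -0.05] da 0.14
```

View pics/w18z.png

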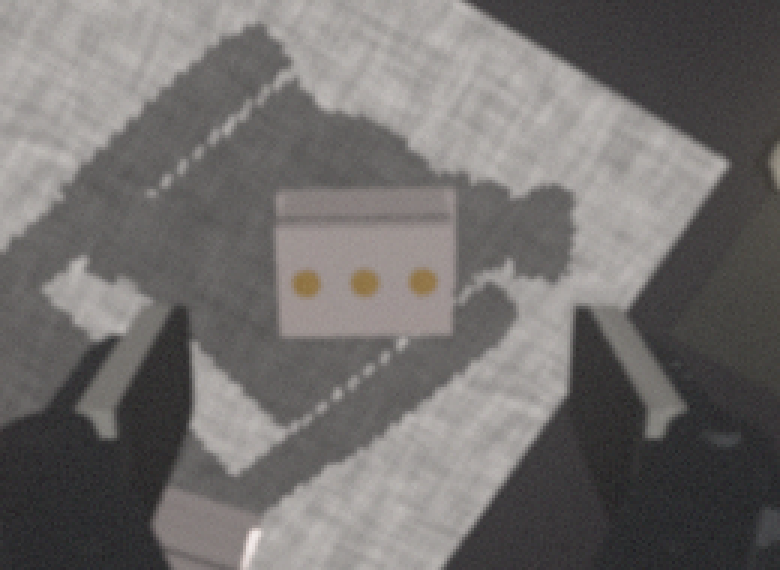

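```bash
cat >> h.py <<'E'
BIAS=np.array([0,.0013,-.0013])
def corr(q,k,x0,y0,z=.034):
    s=ctrl.get_state();p,a=scr(q,k,x0,y0,z,s);p=p-R.from_quat(s['tcp_rot']).as_matrix()@BIAS;print('corr',p.round(4));return p,a
E
python3 - <<'E'
from h import *
p,a=corr([(306,283),(364,283),(423,283)],3,130,130)
arc(p[0],p[1],.026,a)
E
```

```text
centre [ 0.6115 -0.1065  0.034 ] yaw 120.25 0.0282
corr [ 0.611  -0.1082  0.034 ]
t 35.08 pos [ 0.6232 -0.1032  0.1012] yaw -59.81 q6 0.72 F [0.4 0.1 0.8] open 65.1
rows 4 [ 0.752 -0.129 -0.017] -0.003 | straight [ 3.01 -0.52 -0.07] da 0.06
```

Emit:
{"fn": "move_arm", "kwargs": {"commands": [0.5,-0.2,-0.05,0,0.5,-0.2,0,0,0.5,-0.09,0,0,0.5,0,0,0,0.5,0,0,0,0.3,0,0,0,0.2,0,0,0,0,0,0,0]}}

```text
time: 36.08
eef_pos: [0.6121, -0.1091, 0.0265]
tcp_rot: [0.353, 0.613, -0.353, 0.613]
contact_force: [-0.9, 0.2, 0.7]
opening: 0.762
```

Emit:
{"fn": "move_arm", "kwargs": {"commands": [0,0,0,0,0,0,0,0,0,0,0,0,0,0,0,0], "jaw": 35, "force": 40}}

```text
time: 36.58
eef_pos: [0.6128, -0.1094, 0.0276]
tcp_rot: [0.353, 0.612, -0.353, 0.613]
contact_force: [0.0, 0.2, 3.4]
opening: 0.48
```

Emit:
{"fn": "move_arm", "kwargs": {"commands": [-0.3,0,0,0,-0.6,0,0,0,-0.8,0,0,0,-0.8,0,0,0,-0.8,0,0,0,-0.8,0,0,0,0,0,0,0]}}

```text
time: 37.45
eef_pos: [0.6137, -0.1096, 0.1323]
tcp_rot: [0.353, 0.611, -0.352, 0.615]
contact_force: [0.5, 0.2, 0.1]
opening: 0.478
```

```bash
python3 -c "
from h import *
x,y=fx(.02,0)
im=snap('wrist','w19.png')
zoom(im,130,130,390,320,3,'w19z.png')
arc(x,y,.12,-6.65)"
```

```text
t 37.5 pos [ 0.6128 -0.1094  0.1306] yaw -59.87 q6 0.71 F [-0.2  0.4 -1.9] open 41.2
rows 12 [ 0.034  0.937 -0.878] -0.887 | straight [  0.41   5.15 -13.94] da 53.22
```

View pics/w19z.png

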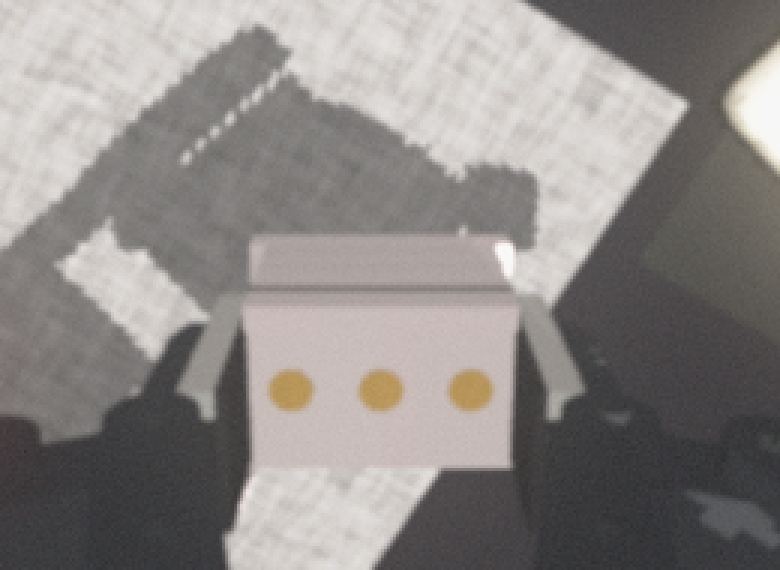

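```bash
python3 -c "
from h import *
x,y=fx(.02,0)
arc(x,y,.12,-6.65,15)"
```

```text
t 37.5 pos [ 0.6128 -0.1094  0.1306] yaw -59.87 q6 0.71 F [-0.2  0.4 -1.9] open 41.2
rows 15 [ 0.027  0.75  -0.702] -0.71 | straight [  0.41   5.15 -13.94] da 53.22
```

Emit:
{"fn": "move_arm", "kwargs": {"commands": [0.02,0.75,-0.7,-0.71,0.02,0.75,-0.7,-0.71,0.02,0.75,-0.7,-0.71,0.02,0.75,-0.7,-0.71,0.02,0.75,-0.7,-0.71,0.02,0.75,-0.7,-0.71,0.02,0.75,-0.7,-0.71,0.02,0.75,-0.7,-0.71,0.02,0.75,-0.7,-0.71,0.02,0.75,-0.7,-0.71,0.02,0.75,-0.7,-0.71,0.02,0.75,-0.7,-0.71,0.02,0.75,-0.7,-0.71,0.02,0.75,-0.7,-0.71,0.02,0.75,-0.7,-0.71,0,0,0,0,0,0,0,0]}}

```text
time: 39.62
eef_pos: [0.5603, 0.2579, 0.121]
tcp_rot: [0.041, 0.706, -0.041, 0.706]
contact_force: [0.4, -0.1, -0.8]
opening: 0.482
```

```bash
python3 -c "
from h import *
x,y=fx(.02,0)
arc(x,y,.07,-6.65)
im=snap('wrist','w20.png')"
```

```text
t 39.62 pos [0.5603 0.2579 0.121 ] yaw -6.64 q6 0.38 F [ 0.4 -0.1 -0.8] open 41.2
rows 3 [ 0.68  -0.032 -0.146] 0.001 | straight [ 2.04 -0.1  -0.44] da -0.01
```

View pics/w20.png

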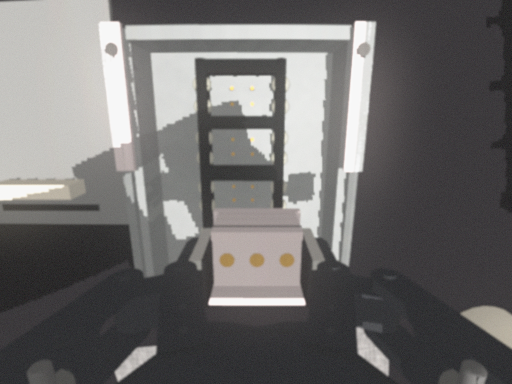

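Emit:
{"fn": "move_arm", "kwargs": {"commands": [0,-0.05,-0.22,0,0,-0.04,-0.22,0,0.5,0,0,0,0.5,0,0,0,0.5,0,0,0,0.3,0,0,0,0.1,0,0,0,0,0,0,0,0,0,0,0]}}

```text
time: 40.8
eef_pos: [0.5498, 0.2575, 0.0749]
tcp_rot: [0.041, 0.706, -0.041, 0.706]
contact_force: [0.5, -0.3, -1.3]
opening: 0.479
```

```bash
python3 -c "
from h import *
x,y=fx(.0203,0)
arc(x,y,.049,-6.65)
im=snap('wrist','w21.png')
arc(x,y,.049,-6.65)
"
```

```text
t 40.8 pos [0.5498 0.2575 0.0749] yaw -6.62 q6 0.39 F [ 0.5 -0.3 -1.3] open 40.9
rows 2 [ 0.518 -0.023 -0.013] 0.003 | straight [ 1.04 -0.05 -0.03] da -0.03
t 40.85 pos [0.5498 0.2575 0.075 ] yaw -6.61 q6 0.39 F [ 0.  -0.3 -0.9] open 41.5
rows 2 [ 0.519 -0.023 -0.012] 0.004 | straight [ 1.04 -0.05 -0.02] da -0.04
```

View pics/w21.png

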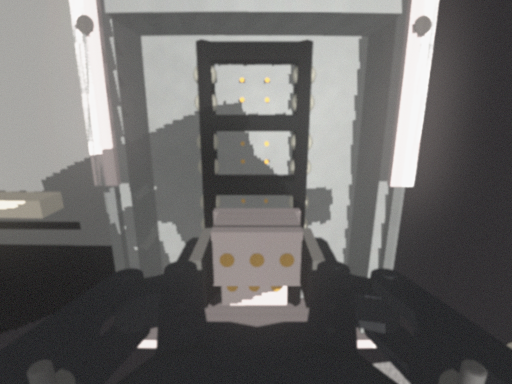

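Emit:
{"fn": "move_arm", "kwargs": {"commands": [0.2,-0.04,-0.02,0,0.2,0,0,0,0.2,0,0,0,0.1,0,0,0,0.1,0,0,0,0,0,0,0]}}

```text
time: 41.6
eef_pos: [0.5486, 0.2564, 0.0541]
tcp_rot: [0.041, 0.706, -0.041, 0.706]
contact_force: [0.1, 1.2, -0.2]
opening: 0.479
```

Emit:
{"fn": "move_arm", "kwargs": {"commands": [0.1,0,0,0,0.08,0,0,0,0,0,0,0]}}

```text
time: 41.98
eef_pos: [0.5487, 0.2566, 0.0497]
tcp_rot: [0.041, 0.706, -0.041, 0.706]
contact_force: [0.2, 1.2, -0.2]
opening: 0.479
```

Emit:
{"fn": "move_arm", "kwargs": {"commands": [0.05,0,0,0,0,0,0,0]}}

```text
time: 42.22
eef_pos: [0.5486, 0.2566, 0.0486]
tcp_rot: [0.041, 0.706, -0.041, 0.706]
contact_force: [-0.7, 2.3, 0.3]
opening: 0.48
```

Emit:
{"fn": "move_arm", "kwargs": {"commands": [0,0,0,0,0,0,0,0,-0.4,0,0,0,-0.6,0,0,0,-0.6,0,0,0,0,0,0,0], "jaw": 58}}

```text
time: 42.98
eef_pos: [0.5503, 0.2569, 0.0913]
tcp_rot: [0.041, 0.704, -0.04, 0.708]
contact_force: [0.0, -0.0, 0.5]
opening: 0.675
```

```bash
python3 -c "
from h import *
x,y=fx(.0203,0)
arc(x,y,.08,-6.65)
im=snap('wrist','w22.png')
"
```

```text
t 42.98 pos [0.5503 0.2569 0.0913] yaw -6.61 q6 0.39 F [ 0.  -0.   0.5] open 57.7
rows 1 [ 0.453 -0.024 -0.049] 0.008 | straight [ 0.45 -0.02 -0.05] da -0.04
```

View pics/w22.png

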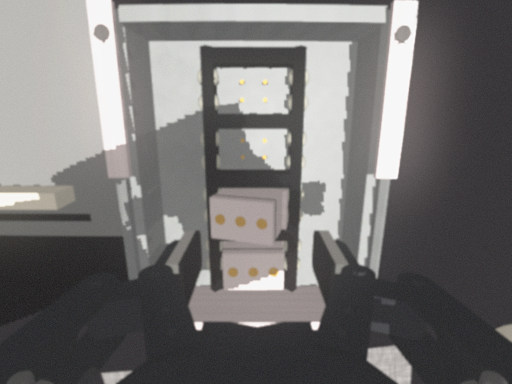

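```bash
python3 -c "
from h import *
im=cv2.imread('pics/w22.png')[:,:,::-1]
zoom(im,190,170,320,310,5,'w22z.png')
im=snap('side','s22.png')
zoom(im,170,120,300,220,6,'s22z.png')
"
```

```text
(no output)
```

View pics/w22z.png

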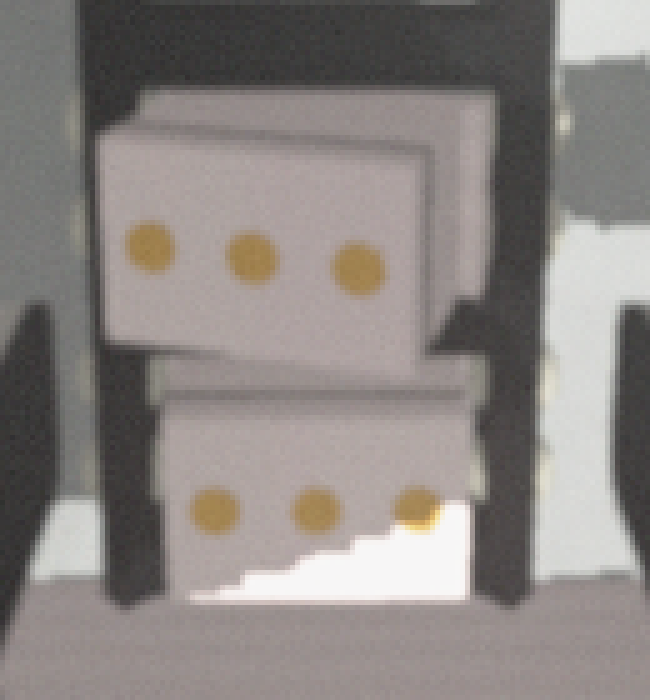

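View pics/s22z.png

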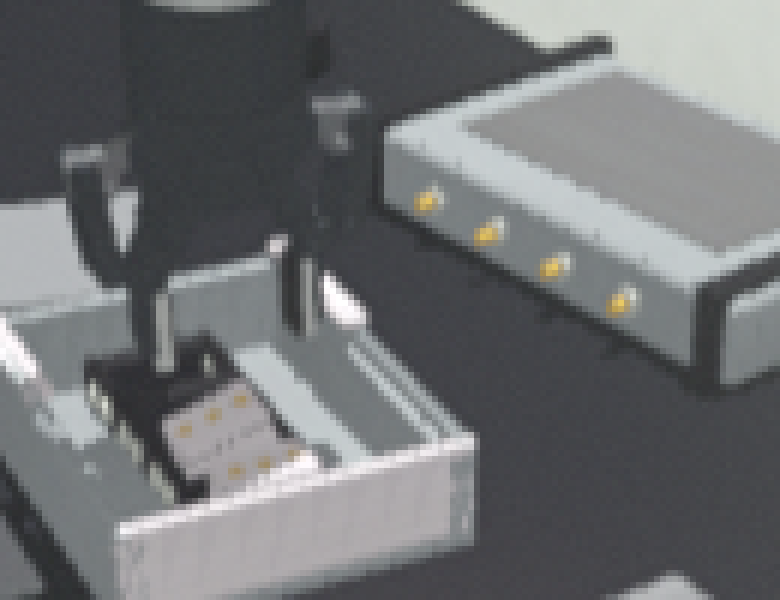

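Run:
```python
from h import *
p,a=corr([(150,247),(250,258),(358,269)],5,190,170,.056)
d=p[:2]-C; print('fix',d@ex,d@ey)
arc(p[0],p[1],.05,a)
```

```text
centre [0.5394 0.2611 0.056 ] yaw 166.96 0.0249
corr [0.5405 0.2597 0.056 ]
fix 0.018086899601824444 -0.008873228931740654
t 43.08 pos [0.5488 0.2565 0.0891] yaw -6.61 q6 0.39 F [ 0.  -0.6 -0.2] open 57.6
rows 2 [ 0.782  0.034 -0.176] 0.643 | straight [ 1.56  0.09 -0.35] da -6.43
```

Emit:
{"fn": "move_arm", "kwargs": {"commands": [0,0.05,-0.15,0,0,0,0,0,0,0,0,0,0.4,0,0,0,0.4,0,0,0,0.4,0,0,0,0.2,0,0,0,0.08,0,0,0,0,0,0,0], "jaw": 82, "force": 20}}

```text
time: 44.2
eef_pos: [0.5452, 0.2581, 0.0516]
tcp_rot: [0.041, 0.706, -0.041, 0.706]
contact_force: [0.8, -0.6, -0.5]
opening: 0.962
```

```bash
python3 -c "
from h import *
x,y=fx(.0203,0)
im=snap('wrist','w23.png')
arc(x,y,.05,-6.65)
zoom(im,130,130,390,320,3,'w23z.png')
"
```

```text
t 44.25 pos [0.5454 0.2581 0.0518] yaw -6.62 q6 0.39 F [-0.5  0.1  0.4] open 82.0
rows 1 [ 0.074 -0.051  0.154] 0.006 | straight [ 0.07 -0.05  0.15] da -0.03
```

View pics/w23z.png

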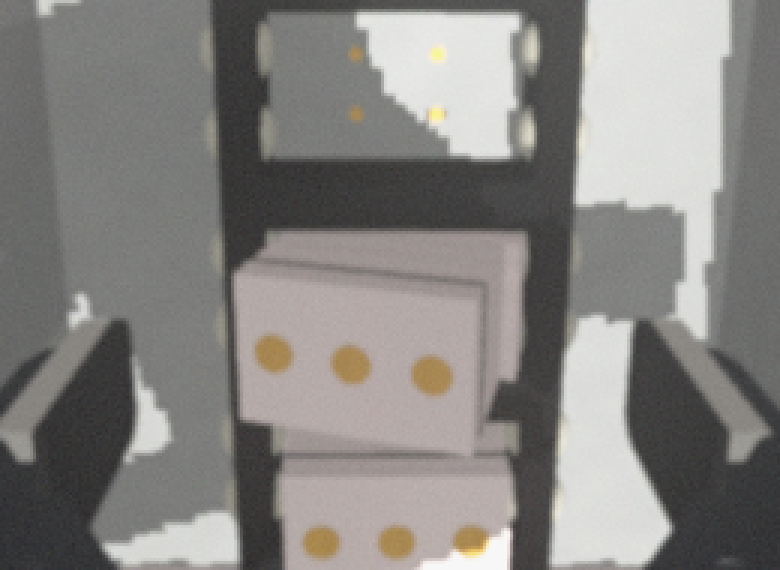

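Emit:
{"fn": "move_arm", "kwargs": {"commands": [0,0,0,0,0,0,0,0,0,0,0,0,0,0,0,0,0,0,0,0,0,0,0,0], "jaw": 38, "force": 20}}

```text
time: 45.0
eef_pos: [0.5431, 0.2584, 0.052]
tcp_rot: [0.041, 0.708, -0.041, 0.704]
contact_force: [-5.6, 0.1, 6.2]
opening: 0.494
```

```bash
python3 -c "
from h import *
x,y=fx(.0203,0)
im=snap('wrist','w24.png')
arc(x,y,.05,-6.65)
zoom(im,130,130,390,320,3,'w24z.png')
"
```

```text
t 45.05 pos [0.5431 0.2584 0.052 ] yaw -6.63 q6 0.39 F [-7.   0.2  6.1] open 42.5
rows 1 [ 0.08  -0.05   0.246] 0.004 | straight [ 0.08 -0.05  0.25] da -0.02
```

View pics/w24z.png

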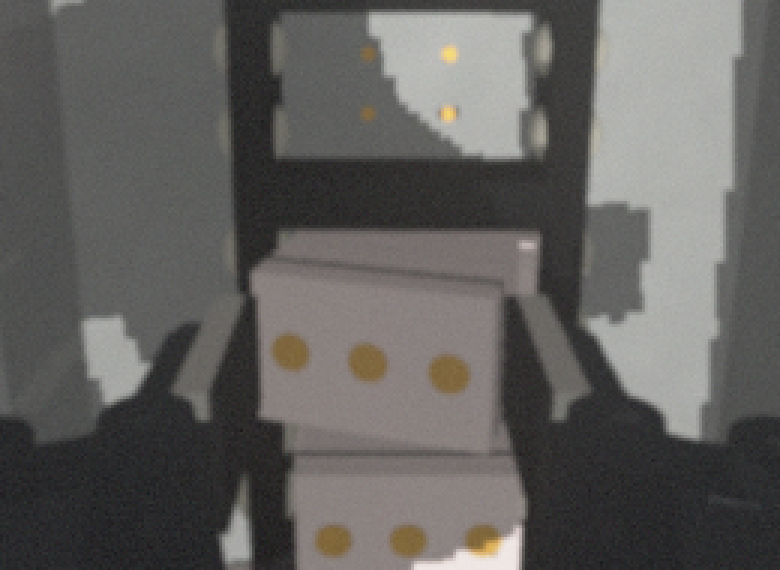

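Emit:
{"fn": "move_arm", "kwargs": {"commands": [-0.1,0,0.05,0,-0.15,0,0.05,0,-0.2,0,0.05,0,-0.2,0,0,0,0,0,0,0], "jaw": 35, "force": 35}}

```text
time: 45.68
eef_pos: [0.55, 0.2578, 0.0691]
tcp_rot: [0.041, 0.705, -0.041, 0.707]
contact_force: [-0.7, -1.1, -0.6]
opening: 0.49
```

```bash
python3 -c "
from h import *
x,y=fx(.0203,0)
im=snap('wrist','w25.png')
arc(x,y,.05,-6.65)
zoom(im,130,130,390,320,3,'w25z.png')
"
```

```text
t 45.73 pos [0.5497 0.2577 0.0687] yaw -6.62 q6 0.39 F [-0.7  0.2  0.7] open 41.2
rows 1 [ 0.749 -0.052 -0.023] 0.005 | straight [ 0.75 -0.05 -0.02] da -0.03
```

View pics/w25z.png

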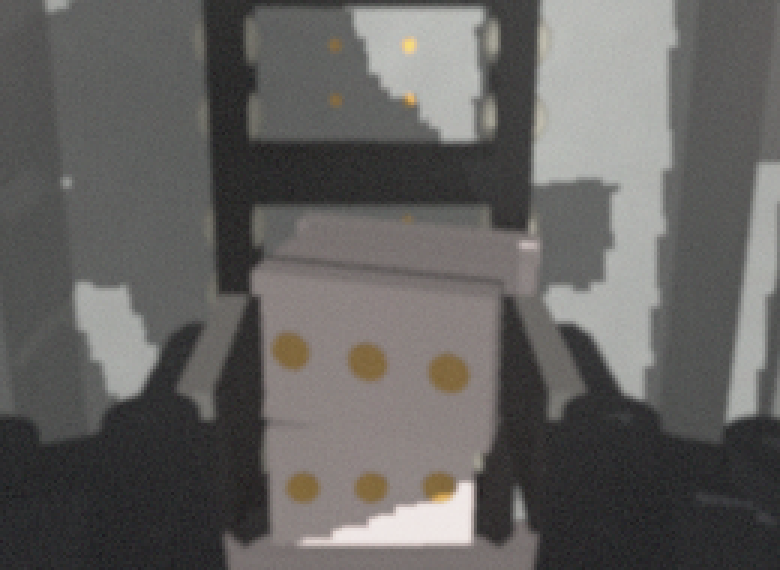

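Emit:
{"fn": "move_arm", "kwargs": {"commands": [-0.5,0,0,0,-0.7,0,0,0,-0.7,0,0,0,-0.2,0,0,0,0,-0.4,0,0,0,-0.7,0,0,0,-0.7,0,0,0,-0.7,0,0,0,-0.7,0,0,0,-0.7,0,0,0,-0.7,0,0,0,-0.7,0,0,0,-0.4,0,0,0,0,0,0]}}

```text
time: 47.48
eef_pos: [0.5324, 0.1154, 0.1204]
tcp_rot: [0.041, 0.706, -0.041, 0.706]
contact_force: [0.5, 0.7, -0.0]
opening: 0.487
```

```bash
python3 -c "
from h import *
im=snap('wrist','w26.png')
arc(.54,.115,.03,-6.65)
zoom(im,130,130,390,320,3,'w26z.png')
im=snap('side','s26.png')
zoom(im,160,110,310,230,5,'s26z.png')
"
```

```text
t 47.52 pos [0.5325 0.1159 0.1204] yaw -6.66 q6 0.14 F [-0.4 -0.7  1. ] open 41.2
rows 4 [ 0.904 -0.001  0.075] -0.0 | straight [ 3.62 -0.    0.3 ] da 0.01
```

View pics/w26z.png

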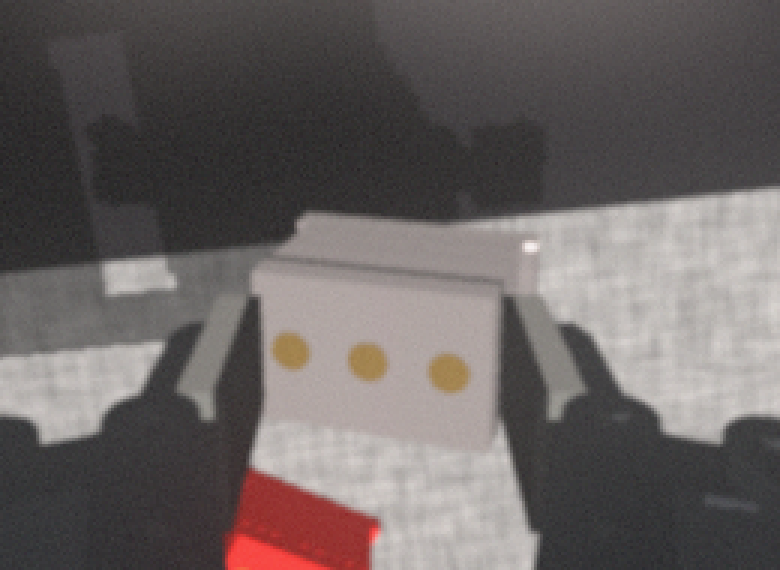

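View pics/s26z.png

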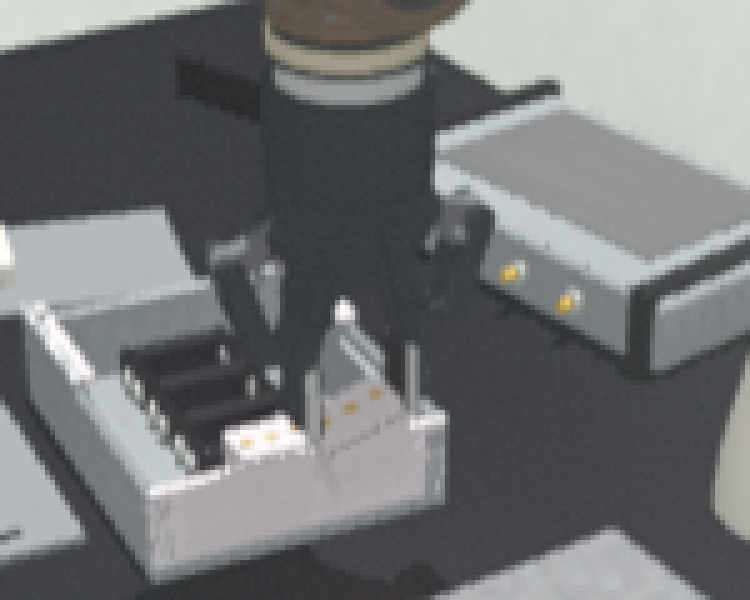

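Emit:
{"fn": "move_arm", "kwargs": {"commands": [0.5,0,0.1,0,0.6,0,0.1,0,0.6,0,0.1,0,0.6,0,0,0,0.4,0,0,0,0.2,0,0,0,0,0,0,0]}}

```text
time: 48.45
eef_pos: [0.5398, 0.1152, 0.0475]
tcp_rot: [0.041, 0.706, -0.041, 0.706]
contact_force: [0.2, 1.0, -0.2]
opening: 0.48
```

Emit:
{"fn": "move_arm", "kwargs": {"commands": [0.1,0,0,0,0.1,0,0,0,0,0,0,0]}}

```text
time: 48.82
eef_pos: [0.5407, 0.1153, 0.0443]
tcp_rot: [0.041, 0.706, -0.041, 0.706]
contact_force: [-1.8, 0.2, 4.6]
opening: 0.483
```

Emit:
{"fn": "move_arm", "kwargs": {"commands": [0.1,0,0,0,0.1,0,0,0,0,0,0,0]}}

```text
time: 49.2
eef_pos: [0.5429, 0.1155, 0.0429]
tcp_rot: [0.041, 0.704, -0.041, 0.708]
contact_force: [-4.0, -0.1, 19.2]
opening: 0.486
```

Emit:
{"fn": "move_arm", "kwargs": {"commands": [-0.1,0,0,0,0,0,0,0,0,0,0,0,0,0,0,0,-0.5,0,0,0,-0.8,0,0,0,-0.8,0,0,0,0,0,0,0], "jaw": 75}}

```text
time: 50.2
eef_pos: [0.5417, 0.1153, 0.0954]
tcp_rot: [0.041, 0.704, -0.041, 0.708]
contact_force: [0.4, -0.5, 0.2]
opening: 0.875
```

```bash
python3 -c "
from h import *
im=snap('wrist','w27.png')
arc(.54,.115,.03,-6.65)
zoom(im,130,130,390,320,3,'w27z.png')
"
```

```text
t 50.25 pos [0.5406 0.1153 0.094 ] yaw -6.62 q6 0.14 F [ 0.  -0.4 -0.3] open 75.0
rows 3 [ 0.853 -0.005 -0.01 ] 0.002 | straight [ 2.56 -0.01 -0.03] da -0.03
```

View pics/w27z.png

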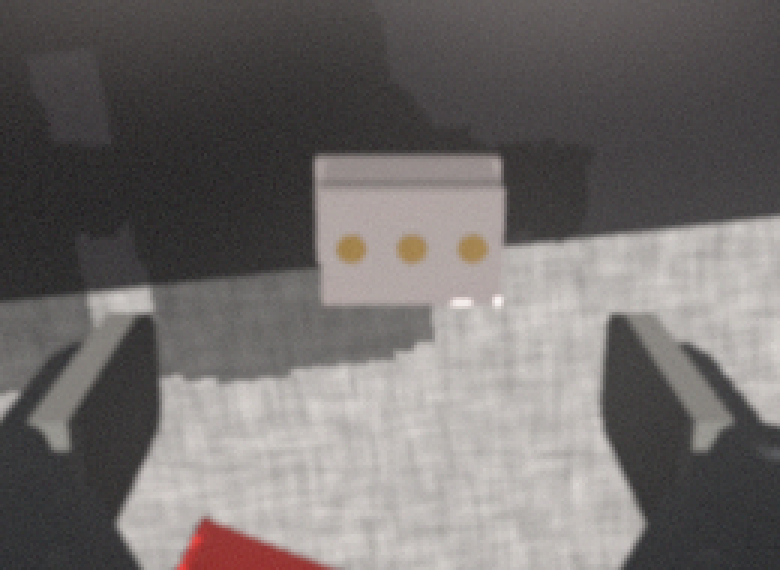

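Run:
```python
from h import *
p,a=corr([(351,249),(412,249),(472,249)],3,130,130)
arc(p[0],p[1],.026,a)
```

```text
centre [0.5475 0.1138 0.034 ] yaw 173.35 0.0277
corr [0.5486 0.1124 0.034 ]
t 50.25 pos [0.5406 0.1153 0.094 ] yaw -6.62 q6 0.14 F [ 0.  -0.4 -0.3] open 75.0
rows 3 [ 0.906 -0.026  0.108] 0.002 | straight [ 2.72 -0.08  0.32] da -0.03
```

Emit:
{"fn": "move_arm", "kwargs": {"commands": [0.3,-0.07,0.16,0,0.5,0,0.16,0,0.5,0,0,0,0.5,0,0,0,0.5,0,0,0,0.3,0,0,0,0.1,0,0,0,0,0,0,0], "jaw": 65}}

```text
time: 51.25
eef_pos: [0.5478, 0.1126, 0.0254]
tcp_rot: [0.041, 0.706, -0.041, 0.706]
contact_force: [0.5, -0.0, -0.2]
opening: 0.76
```

Emit:
{"fn": "move_arm", "kwargs": {"commands": [0,0,0,0,0,0,0,0,0,0,0,0,0,0,0,0], "jaw": 35, "force": 40}}

```text
time: 51.75
eef_pos: [0.5484, 0.1126, 0.0262]
tcp_rot: [0.041, 0.705, -0.041, 0.706]
contact_force: [0.0, -0.1, 4.7]
opening: 0.486
```

Emit:
{"fn": "move_arm", "kwargs": {"commands": [-0.3,0,0,0,-0.6,0,0,0,-0.8,0,0,0,-0.8,0,0,0,-0.8,0,0,0,-0.6,0,0,0,0,0,0,0]}}

```text
time: 52.62
eef_pos: [0.5488, 0.1126, 0.125]
tcp_rot: [0.041, 0.705, -0.041, 0.707]
contact_force: [-0.4, -0.4, -0.9]
opening: 0.483
```

```bash
python3 -c "
from h import *
x,y=fx(.0203,0)
im=snap('wrist','w28.png')
zoom(im,130,130,390,320,3,'w28z.png')
arc(x,y,.12,-6.65)"
```

```text
t 52.67 pos [0.548  0.1126 0.1237] yaw -6.62 q6 0.14 F [ 0.2  0.6 -1.4] open 41.3
rows 6 [ 0.024  0.953 -0.104] 0.001 | straight [ 0.15  5.72 -0.62] da -0.03
```

View pics/w28z.png

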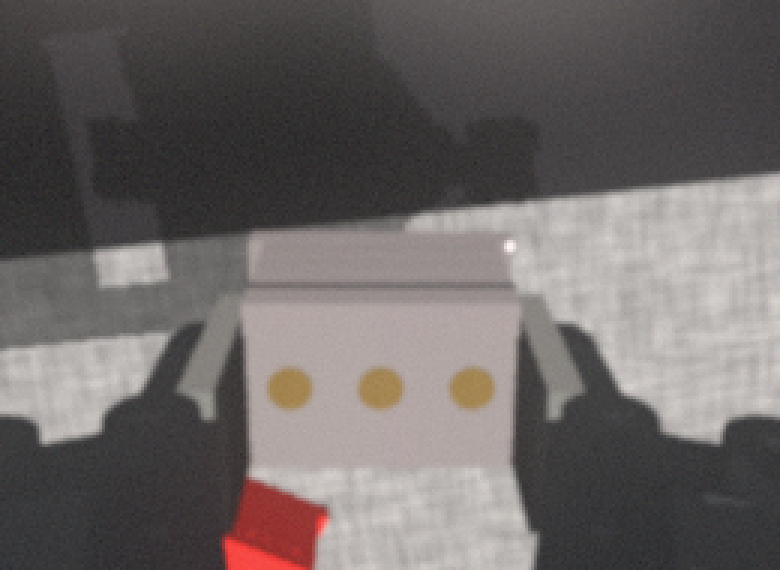

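Emit:
{"fn": "move_arm", "kwargs": {"commands": [0,0.4,0,0,0,0.7,-0.1,0,0,0.8,-0.1,0,0,0.8,-0.1,0,0,0.8,-0.1,0,0,0.8,-0.1,0,0,0.8,-0.12,0,0,0.6,0,0,0,0.02,0,0,0,0,0,0,0,0,0,0]}}

```text
time: 54.05
eef_pos: [0.5488, 0.2558, 0.1228]
tcp_rot: [0.041, 0.706, -0.041, 0.706]
contact_force: [0.3, 0.5, -0.7]
opening: 0.483
```

```bash
python3 -c "
from h import *
x,y=fx(.0203,0)
arc(x,y,.072,-6.65)"
```

```text
t 54.05 pos [0.5488 0.2558 0.1228] yaw -6.66 q6 0.39 F [ 0.3  0.5 -0.7] open 41.2
rows 3 [0.677 0.009 0.003] -0.001 | straight [2.03 0.03 0.01] da 0.01
```

Emit:
{"fn": "move_arm", "kwargs": {"commands": [0.4,0.03,0.01,0,0.5,0,0,0,0.5,0,0,0,0.4,0,0,0,0.2,0,0,0,0,0,0,0,0,0,0,0]}}

```text
time: 54.92
eef_pos: [0.5495, 0.2572, 0.0733]
tcp_rot: [0.041, 0.706, -0.041, 0.706]
contact_force: [0.2, 0.5, 0.2]
opening: 0.479
```

```bash
python3 -c "
from h import *
x,y=fx(.0203,0)
arc(x,y,.047,-6.65)"
```

```text
t 54.92 pos [0.5495 0.2572 0.0733] yaw -6.62 q6 0.39 F [0.2 0.5 0.2] open 40.9
rows 2 [ 0.526 -0.017 -0.007] 0.003 | straight [ 1.05 -0.03 -0.01] da -0.03
```

Emit:
{"fn": "move_arm", "kwargs": {"commands": [0.2,-0.02,0,0,0.2,0,0,0,0.2,0,0,0,0.15,0,0,0,0.1,0,0,0,0,0,0,0]}}

```text
time: 55.68
eef_pos: [0.5488, 0.2566, 0.0513]
tcp_rot: [0.041, 0.706, -0.041, 0.706]
contact_force: [0.5, 0.2, -0.7]
opening: 0.484
```

Emit:
{"fn": "move_arm", "kwargs": {"commands": [0.1,0,0,0,0.06,0,0,0,0,0,0,0]}}

```text
time: 56.05
eef_pos: [0.5487, 0.2566, 0.0474]
tcp_rot: [0.041, 0.706, -0.041, 0.706]
contact_force: [-0.5, -0.3, -0.6]
opening: 0.484
```

Emit:
{"fn": "move_arm", "kwargs": {"commands": [0.05,0,0,0,0,0,0,0]}}

```text
time: 56.3
eef_pos: [0.5484, 0.2568, 0.0463]
tcp_rot: [0.041, 0.707, -0.041, 0.705]
contact_force: [-2.2, 0.3, 1.9]
opening: 0.483
```

Emit:
{"fn": "move_arm", "kwargs": {"commands": [0,0,0,0,0,0,0,0,0,0,0,0,0,0,0,0], "jaw": 58}}

```text
time: 56.8
eef_pos: [0.5492, 0.2566, 0.0464]
tcp_rot: [0.041, 0.706, -0.041, 0.706]
contact_force: [-0.1, 0.8, -0.4]
opening: 0.679
```

```bash
python3 -c "
from h import *
im=snap('wrist','w29.png')
zoom(im,130,130,390,320,3,'w29z.png')"
```

```text
(no output)
```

View pics/w29z.png

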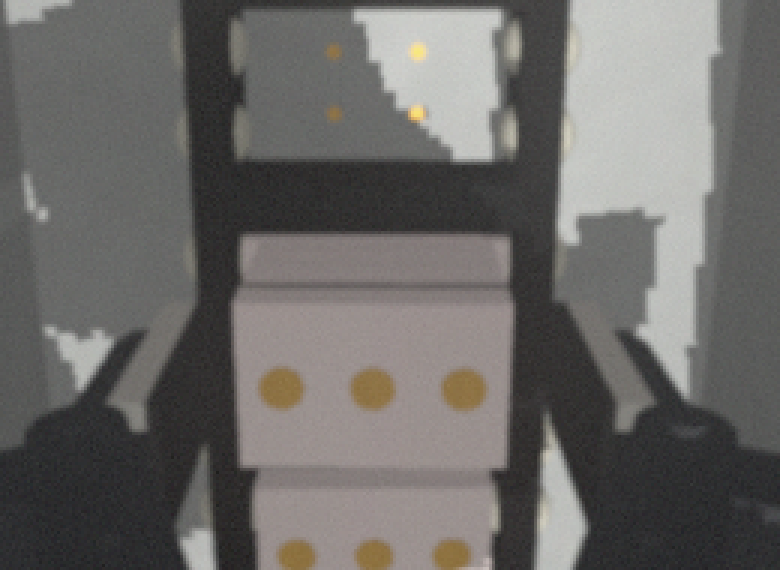

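Emit:
{"fn": "move_arm", "kwargs": {"commands": [-0.3,0,0,0,-0.5,0,0,0,-0.7,0,0,0,-0.1,0,0,0,0,0,0,0,0,0,0,0]}}

```text
time: 57.6
eef_pos: [0.5485, 0.2565, 0.0858]
tcp_rot: [0.041, 0.706, -0.041, 0.706]
contact_force: [0.1, -0.3, 0.3]
opening: 0.681
```

```bash
python3 -c "
from h import *
x,y=fx(.02,0)
arc(x,y,.07,-6.65)
im=snap('wrist','w30.png')
zoom(im,130,130,390,320,3,'w30z.png')"
```

```text
t 57.6 pos [0.5485 0.2565 0.0858] yaw -6.62 q6 0.39 F [ 0.1 -0.3  0.3] open 58.2
rows 1 [0.631 0.013 0.021] 0.007 | straight [0.63 0.01 0.02] da -0.03
```

View pics/w30z.png

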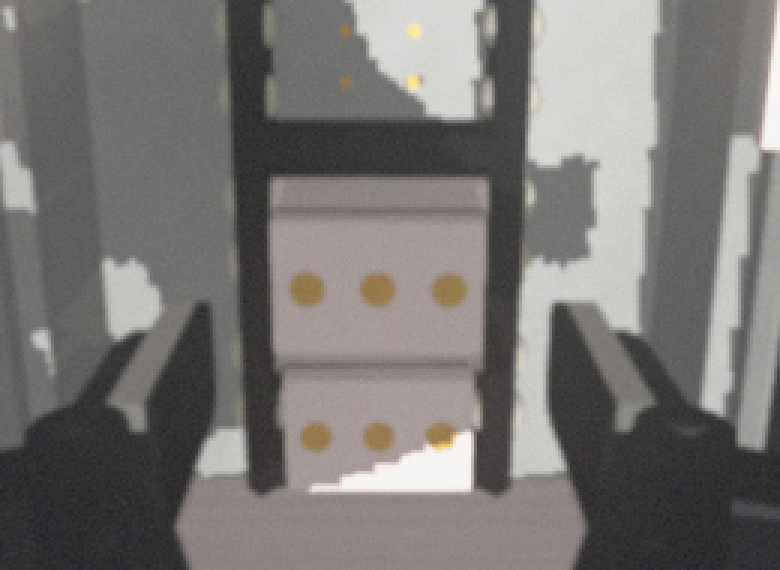

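Emit:
{"fn": "move_arm", "kwargs": {"commands": [0,0,0,0,0,0,0,0,0,0,0,0,0,0,0,0,0.3,0,0,0,0.3,0,0,0,0.06,0,0,0,0.06,0,0,0,0,0,0,0], "jaw": 0}}

```text
time: 58.78
eef_pos: [0.5491, 0.2567, 0.0684]
tcp_rot: [0.041, 0.706, -0.041, 0.706]
contact_force: [-0.3, -0.3, -0.1]
opening: 0.002
```

Emit:
{"fn": "move_arm", "kwargs": {"commands": [0.06,0,0,0,0.06,0,0,0,0,0,0,0]}}

```text
time: 59.15
eef_pos: [0.5507, 0.2566, 0.0664]
tcp_rot: [0.041, 0.704, -0.041, 0.708]
contact_force: [2.5, -1.0, 4.5]
opening: 0.0
```

Emit:
{"fn": "move_arm", "kwargs": {"commands": [0.06,0,0,0,0.06,0,0,0,0,0,0,0]}}

```text
time: 59.52
eef_pos: [0.5486, 0.2567, 0.0619]
tcp_rot: [0.041, 0.706, -0.041, 0.706]
contact_force: [0.7, -0.0, 1.7]
opening: -0.0
```

Emit:
{"fn": "move_arm", "kwargs": {"commands": [0.06,0,0,0,0.06,0,0,0,0,0,0,0]}}

```text
time: 59.9
eef_pos: [0.5479, 0.2564, 0.0582]
tcp_rot: [0.041, 0.707, -0.041, 0.705]
contact_force: [-0.1, -0.3, 0.2]
opening: -0.0
```

Emit:
{"fn": "move_arm", "kwargs": {"commands": [0.06,0,0,0,0.06,0,0,0,0,0,0,0]}}

```text
time: 60.28
eef_pos: [0.5489, 0.2566, 0.0562]
tcp_rot: [0.041, 0.706, -0.041, 0.706]
contact_force: [-0.0, 0.1, 0.1]
opening: -0.0
```

Emit:
{"fn": "move_arm", "kwargs": {"commands": [0.06,0,0,0,0.04,0,0,0,0,0,0,0]}}

```text
time: 60.65
eef_pos: [0.5491, 0.2567, 0.0561]
tcp_rot: [0.04, 0.706, -0.041, 0.706]
contact_force: [-3.9, -1.9, 11.1]
opening: -0.0
```

Emit:
{"fn": "move_arm", "kwargs": {"commands": [0.03,0,0,0,0,0,0,0]}}

```text
time: 60.9
eef_pos: [0.5491, 0.2567, 0.056]
tcp_rot: [0.04, 0.706, -0.041, 0.705]
contact_force: [-6.6, -2.3, 14.1]
opening: 0.001
```

Emit:
{"fn": "move_arm", "kwargs": {"commands": [-0.4,0,0,0,-0.8,0,0,0,-0.8,0,0,0,-0.6,0,0,0,0,0,0,0]}}

```text
time: 61.52
eef_pos: [0.5502, 0.257, 0.1204]
tcp_rot: [0.041, 0.705, -0.04, 0.707]
contact_force: [0.8, -0.2, -0.0]
opening: 0.001
```

```bash
python3 -c "
from h import *
im=snap('top','t31.png')
zoom(im,160,150,360,260,4,'t31z.png')
arc(.5004,-.1041,.10,-81.4)
arc(.5004,-.1041,.10,-81.4,18)
im=snap('wrist','w31.png')
"
```

```text
t 61.58 pos [0.5494 0.2567 0.119 ] yaw -6.62 q6 0.39 F [-0.4 -0.4  0.2] open 0.3
rows 15 [ 0.05  -0.841  0.617] 0.997 | straight [  0.75 -14.56  -0.28] da -74.78
t 61.58 pos [0.5494 0.2567 0.119 ] yaw -6.62 q6 0.39 F [-0.4 -0.4  0.2] open 0.3
rows 18 [ 0.042 -0.701  0.514] 0.831 | straight [  0.75 -14.56  -0.28] da -74.78
```

View pics/t31z.png

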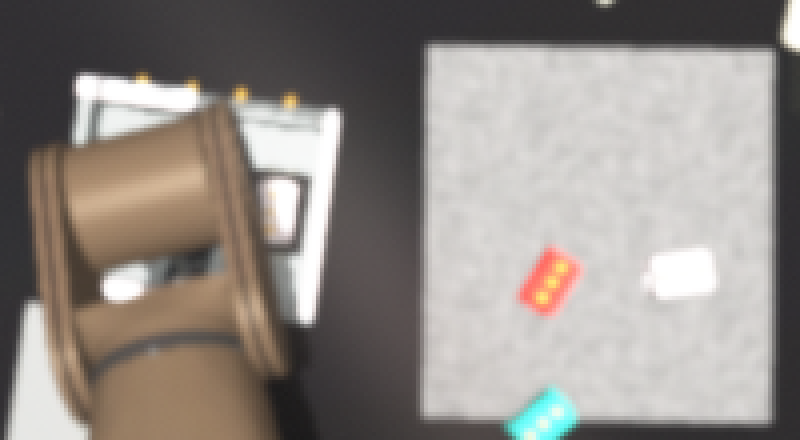

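View pics/w31.png

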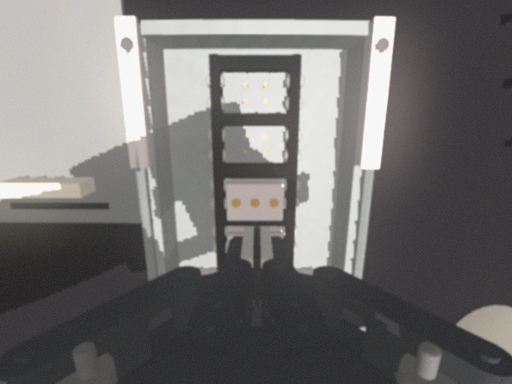

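Emit:
{"fn": "move_arm", "kwargs": {"commands": [0.04,-0.7,0.51,0.83,0.04,-0.7,0.51,0.83,0.04,-0.7,0.51,0.83,0.04,-0.7,0.51,0.83,0.04,-0.7,0.51,0.83,0.04,-0.7,0.51,0.83,0.04,-0.7,0.51,0.83,0.04,-0.7,0.51,0.83,0.04,-0.7,0.51,0.83,0.04,-0.7,0.51,0.83,0.04,-0.7,0.51,0.83,0.04,-0.7,0.51,0.83,0.04,-0.7,0.51,0.83,0.04,-0.7,0.51,0.83,0.04,-0.7,0.51,0.83,0.04,-0.7,0.51,0.83,0.04,-0.7,0.51,0.83,0.04,-0.7,0.51,0.83,0,0,0,0,0,0,0,0], "jaw": 65}}

```text
time: 64.12
eef_pos: [0.5124, -0.1044, 0.1003]
tcp_rot: [0.461, 0.536, -0.461, 0.536]
contact_force: [0.4, 0.9, 0.4]
opening: 0.759
```

```bash
python3 -c "
from h import *
im=snap('wrist','w32.png')
arc(.5004,-.1041,.026,-81.4)
zoom(im,130,130,390,320,3,'w32z.png')
"
```

```text
t 64.17 pos [ 0.5126 -0.1042  0.1003] yaw -81.3 q6 1.02 F [-0.2 -1.1  0.7] open 65.3
rows 3 [ 0.99  -0.161 -0.025] 0.006 | straight [ 2.97 -0.48 -0.08] da -0.1
```

View pics/w32z.png

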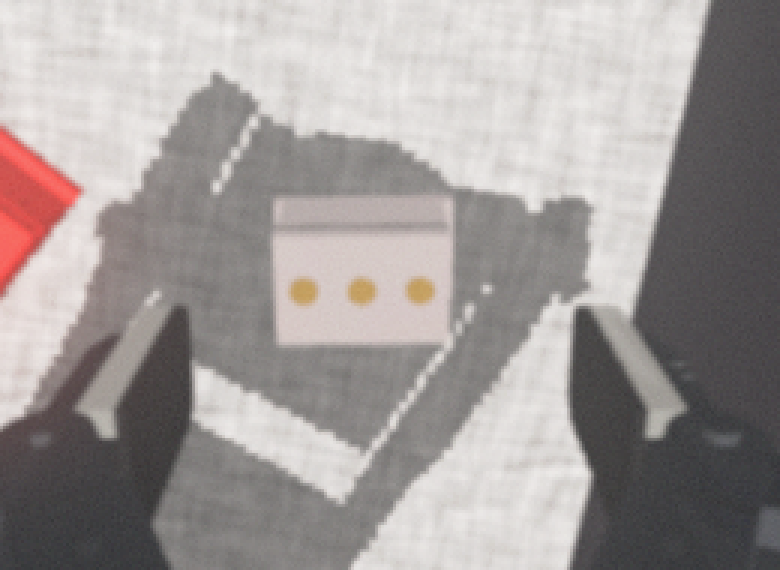

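Run:
```python
from h import *
p,a=corr([(304,292),(362,292),(420,292)],3,130,130)
arc(p[0],p[1],.026,a)
```

```text
centre [ 0.4991 -0.103   0.034 ] yaw 98.72 0.0279
corr [ 0.498  -0.1044  0.034 ]
t 64.17 pos [ 0.5126 -0.1042  0.1003] yaw -81.3 q6 1.02 F [-0.2 -1.1  0.7] open 65.3
rows 3 [ 0.99  -0.193 -0.026] -0.002 | straight [ 2.97 -0.58 -0.08] da 0.03
```

Emit:
{"fn": "move_arm", "kwargs": {"commands": [0.5,-0.2,-0.05,0,0.5,-0.2,-0.03,0,0.5,-0.14,0,0,0.5,0,0,0,0.5,0,0,0,0.3,0,0,0,0.18,0,0,0,0,0,0,0]}}

```text
time: 65.18
eef_pos: [0.4986, -0.1044, 0.0254]
tcp_rot: [0.461, 0.537, -0.461, 0.536]
contact_force: [0.5, 0.5, -1.0]
opening: 0.766
```

Emit:
{"fn": "move_arm", "kwargs": {"commands": [0,0,0,0,0,0,0,0,0,0,0,0,0,0,0,0], "jaw": 35, "force": 40}}

```text
time: 65.68
eef_pos: [0.4992, -0.1046, 0.0262]
tcp_rot: [0.461, 0.536, -0.461, 0.537]
contact_force: [-0.2, -0.2, 3.2]
opening: 0.479
```

Emit:
{"fn": "move_arm", "kwargs": {"commands": [-0.3,0,0,0,-0.6,0,0,0,-0.8,0,0,0,-0.8,0,0,0,-0.8,0,0,0,-0.6,0,0,0,0,0,0,0]}}

```text
time: 66.55
eef_pos: [0.4995, -0.1047, 0.1248]
tcp_rot: [0.461, 0.535, -0.46, 0.538]
contact_force: [-0.1, 0.2, -0.7]
opening: 0.484
```

```bash
python3 -c "
from h import *
x,y=fx(-.02,0)
im=snap('wrist','w33.png')
zoom(im,130,130,390,320,3,'w33z.png')
arc(x,y,.12,-6.65,18)"
```

```text
t 66.6 pos [ 0.4987 -0.1044  0.1236] yaw -81.32 q6 1.01 F [ 0.4  1.1 -0.4] open 41.2
rows 18 [ 0.008  0.78  -0.57 ] -0.83 | straight [  0.14   4.59 -15.52] da 74.67
```

View pics/w33z.png

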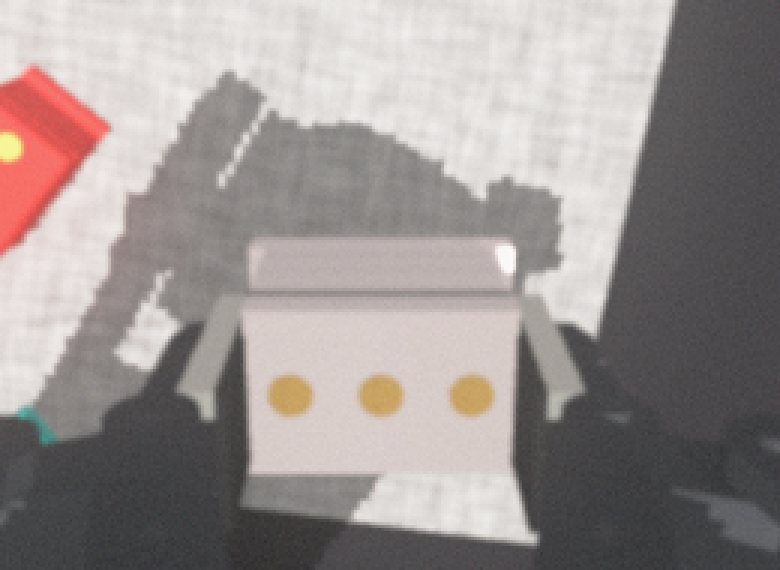

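Emit:
{"fn": "move_arm", "kwargs": {"commands": [0,0.78,-0.57,-0.83,0,0.78,-0.57,-0.83,0,0.78,-0.57,-0.83,0,0.78,-0.57,-0.83,0,0.78,-0.57,-0.83,0,0.78,-0.57,-0.83,0,0.78,-0.57,-0.83,0,0.78,-0.57,-0.83,0,0.78,-0.57,-0.83,0,0.78,-0.57,-0.83,0,0.78,-0.57,-0.83,0,0.78,-0.57,-0.83,0,0.78,-0.57,-0.83,0,0.78,-0.57,-0.83,0,0.78,-0.57,-0.83,0,0.78,-0.57,-0.83,0,0.78,-0.57,-0.83,0,0.78,-0.57,-0.83,0,0,0,0,0,0,0,0]}}

```text
time: 69.1
eef_pos: [0.5679, 0.2937, 0.1222]
tcp_rot: [0.041, 0.706, -0.041, 0.705]
contact_force: [0.5, -0.7, -1.0]
opening: 0.483
```

```bash
python3 -c "
from h import *
x,y=fx(-.0206,0)
arc(x,y,.072,-6.65)
im=snap('wrist','w34.png')"
```

```text
t 69.1 pos [0.5679 0.2937 0.1222] yaw -6.67 q6 0.44 F [ 0.5 -0.7 -1. ] open 41.3
rows 3 [ 0.669  0.024 -0.191] -0.001 | straight [ 2.01  0.07 -0.57] da 0.02
```

View pics/w34.png

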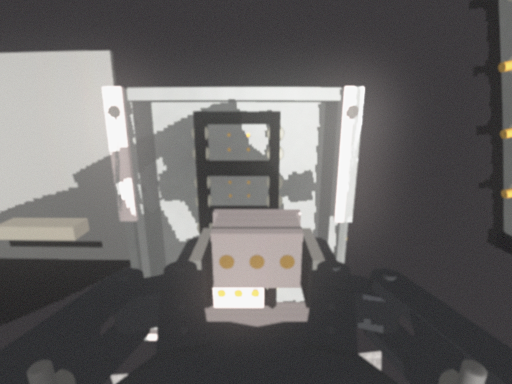

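Emit:
{"fn": "move_arm", "kwargs": {"commands": [0,0.04,-0.3,0,0,0.03,-0.27,0,0.4,0,0,0,0.5,0,0,0,0.5,0,0,0,0.4,0,0,0,0.15,0,0,0,0,0,0,0,0,0,0,0]}}

```text
time: 70.28
eef_pos: [0.5545, 0.2979, 0.0749]
tcp_rot: [0.041, 0.706, -0.041, 0.706]
contact_force: [-0.1, 0.7, -1.9]
opening: 0.477
```

```bash
python3 -c "
from h import *
x,y=fx(-.0206,0)
arc(x,y,.047,-6.65)"
```

```text
t 70.28 pos [0.5545 0.2979 0.0749] yaw -6.62 q6 0.45 F [-0.1  0.7 -1.9] open 40.7
rows 2 [ 0.557 -0.018 -0.013] 0.003 | straight [ 1.11 -0.04 -0.03] da -0.03
```

Emit:
{"fn": "move_arm", "kwargs": {"commands": [0.2,-0.03,-0.02,0,0.2,0,0,0,0.2,0,0,0,0.2,0,0,0,0.1,0,0,0,0,0,0,0]}}

```text
time: 71.03
eef_pos: [0.5533, 0.2969, 0.0514]
tcp_rot: [0.041, 0.706, -0.041, 0.706]
contact_force: [0.3, 0.3, -0.9]
opening: 0.486
```

Emit:
{"fn": "move_arm", "kwargs": {"commands": [0.1,0,0,0,0.08,0,0,0,0,0,0,0]}}

```text
time: 71.4
eef_pos: [0.5531, 0.297, 0.0471]
tcp_rot: [0.041, 0.706, -0.041, 0.706]
contact_force: [-0.8, -0.0, -0.6]
opening: 0.482
```

Emit:
{"fn": "move_arm", "kwargs": {"commands": [0.05,0,0,0,0,0,0,0]}}

```text
time: 71.65
eef_pos: [0.5531, 0.2971, 0.0462]
tcp_rot: [0.041, 0.706, -0.041, 0.706]
contact_force: [-2.4, -0.3, 0.7]
opening: 0.48
```

Emit:
{"fn": "move_arm", "kwargs": {"commands": [0,0,0,0,0,0,0,0,0,0,0,0,0,0,0,0,-0.3,0,0,0,-0.5,0,0,0,-0.7,0,0,0,-0.1,0,0,0,0,0,0,0], "jaw": 58}}

```text
time: 72.78
eef_pos: [0.5538, 0.2971, 0.0868]
tcp_rot: [0.041, 0.706, -0.041, 0.706]
contact_force: [0.1, -0.1, -1.0]
opening: 0.683
```

```bash
python3 -c "
from h import *
x,y=fx(-.02,0)
arc(x,y,.07,-6.65)
im=snap('wrist','w35.png')
zoom(im,130,130,390,320,3,'w35z.png')"
```

```text
t 72.78 pos [0.5538 0.2971 0.0868] yaw -6.61 q6 0.45 F [ 0.1 -0.1 -1. ] open 58.3
rows 1 [ 0.673 -0.027  0.   ] 0.007 | straight [ 0.67 -0.03  0.  ] da -0.04
```

View pics/w35z.png

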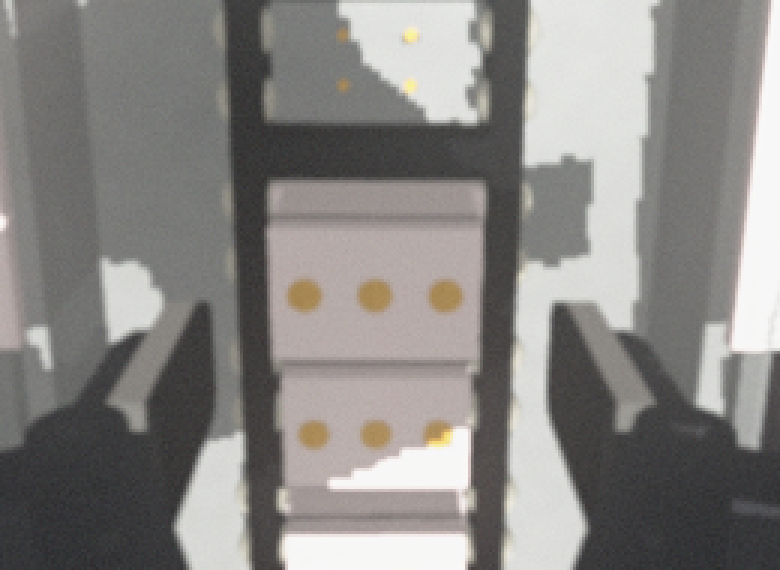

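Emit:
{"fn": "move_arm", "kwargs": {"commands": [0,0,0,0,0,0,0,0,0,0,0,0,0,0,0,0,0.3,0,0,0,0.3,0,0,0,0.1,0,0,0,0.06,0,0,0,0,0,0,0], "jaw": 0}}

```text
time: 73.95
eef_pos: [0.5537, 0.2971, 0.0673]
tcp_rot: [0.041, 0.706, -0.041, 0.706]
contact_force: [-0.5, 0.2, 2.2]
opening: -0.0
```

Emit:
{"fn": "move_arm", "kwargs": {"commands": [0.06,0,0,0,0.06,0,0,0,0,0,0,0]}}

```text
time: 74.32
eef_pos: [0.5551, 0.2971, 0.065]
tcp_rot: [0.041, 0.705, -0.04, 0.707]
contact_force: [1.4, -1.5, 4.0]
opening: -0.001
```

Emit:
{"fn": "move_arm", "kwargs": {"commands": [0.06,0,0,0,0.06,0,0,0,0,0,0,0]}}

```text
time: 74.7
eef_pos: [0.5519, 0.2967, 0.0594]
tcp_rot: [0.04, 0.707, -0.041, 0.705]
contact_force: [0.2, 0.1, 0.3]
opening: 0.002
```

Emit:
{"fn": "move_arm", "kwargs": {"commands": [0.06,0,0,0,0.06,0,0,0,0,0,0,0]}}

```text
time: 75.08
eef_pos: [0.5532, 0.297, 0.0576]
tcp_rot: [0.041, 0.706, -0.041, 0.706]
contact_force: [-0.4, 0.1, -0.1]
opening: -0.0
```

Emit:
{"fn": "move_arm", "kwargs": {"commands": [0.06,0,0,0,0.06,0,0,0,0,0,0,0]}}

```text
time: 75.45
eef_pos: [0.5537, 0.2971, 0.0561]
tcp_rot: [0.041, 0.706, -0.041, 0.706]
contact_force: [-2.7, -1.2, 5.0]
opening: -0.001
```

Emit:
{"fn": "move_arm", "kwargs": {"commands": [0.06,0,0,0,0.02,0,0,0,0,0,0,0]}}

```text
time: 75.82
eef_pos: [0.5538, 0.2971, 0.0561]
tcp_rot: [0.04, 0.706, -0.041, 0.706]
contact_force: [-5.9, -2.9, 13.2]
opening: -0.0
```

Emit:
{"fn": "move_arm", "kwargs": {"commands": [-0.4,0,0,0,-0.8,0,0,0,-0.8,0,0,0,-0.8,0,0,0,-0.8,0,0,0,-0.8,0,0,0,0,0,0,0]}}

```text
time: 76.7
eef_pos: [0.5548, 0.2975, 0.166]
tcp_rot: [0.041, 0.704, -0.04, 0.708]
contact_force: [0.1, -0.5, -0.3]
opening: 0.001
```

```bash
python3 -c "
from h import *
im=snap('wrist','w36.png')
arc(.3757,.2832,.12,-6.65)
im=snap('side','s36.png')
im=snap('top','t36.png')
zoom(im,120,150,360,300,3,'t36z.png')"
```

```text
t 76.75 pos [0.554  0.2972 0.1643] yaw -6.62 q6 0.45 F [-0.2 -0.7 -0.1] open -0.3
rows 8 [ 0.219 -0.173 -0.878] 0.001 | straight [ 1.76 -1.38 -7.02] da -0.03
```

View pics/w36.png

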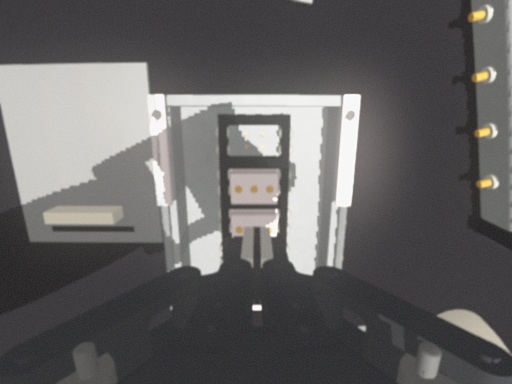

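View pics/s36.png

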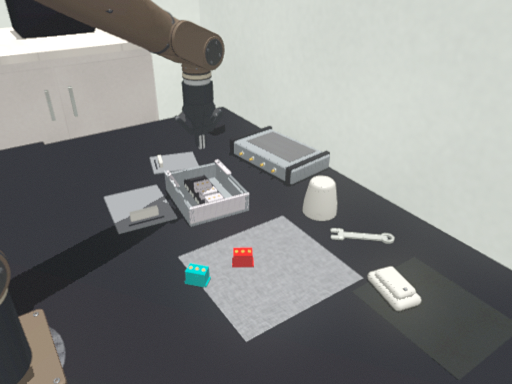

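Emit:
{"fn": "move_arm", "kwargs": {"commands": [0.1,-0.17,-0.85,0,0.2,-0.17,-0.88,0,0.2,-0.17,-0.88,0,0.2,-0.17,-0.88,0,0.2,-0.17,-0.88,0,0.2,-0.17,-0.88,0,0.2,-0.17,-0.88,0,0.2,-0.17,-0.88,0,0.2,0,0,0,0,0,0,0,0,0,0,0], "jaw": 85}}

```text
time: 78.22
eef_pos: [0.3764, 0.2835, 0.1207]
tcp_rot: [0.041, 0.706, -0.041, 0.706]
contact_force: [0.3, 0.0, 0.3]
opening: 0.994
```

```bash
python3 -c "
from h import *
arc(.3757,.2832,.018,-6.65)
im=snap('wrist','w37.png')"
```

```text
t 78.22 pos [0.3764 0.2835 0.1207] yaw -6.65 q6 0.55 F [0.3 0.  0.3] open 84.9
rows 5 [ 0.822 -0.003 -0.006] 0.0 | straight [ 4.11 -0.02 -0.03] da -0.0
```

View pics/w37.png

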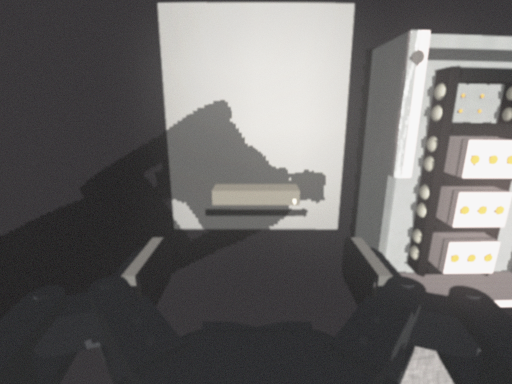

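Emit:
{"fn": "move_arm", "kwargs": {"commands": [0.5,0,0,0,0.6,0,0,0,0.6,0,0,0,0.6,0,0,0,0.5,0,0,0,0.3,0,0,0,0,0,0,0]}}

```text
time: 79.15
eef_pos: [0.3752, 0.2833, 0.0424]
tcp_rot: [0.041, 0.706, -0.041, 0.706]
contact_force: [0.4, 0.2, 0.0]
opening: 0.994
```

```bash
python3 -c "
from h import *
arc(.3757,.2832,.0155,-6.65)
im=snap('wrist','w38.png')
zoom(im,130,130,390,320,3,'w38z.png')"
```

```text
t 79.15 pos [0.3752 0.2833 0.0424] yaw -6.62 q6 0.55 F [0.4 0.2 0. ] open 84.9
rows 2 [ 0.539 -0.     0.011] 0.003 | straight [ 1.08 -0.    0.02] da -0.03
```

View pics/w38z.png

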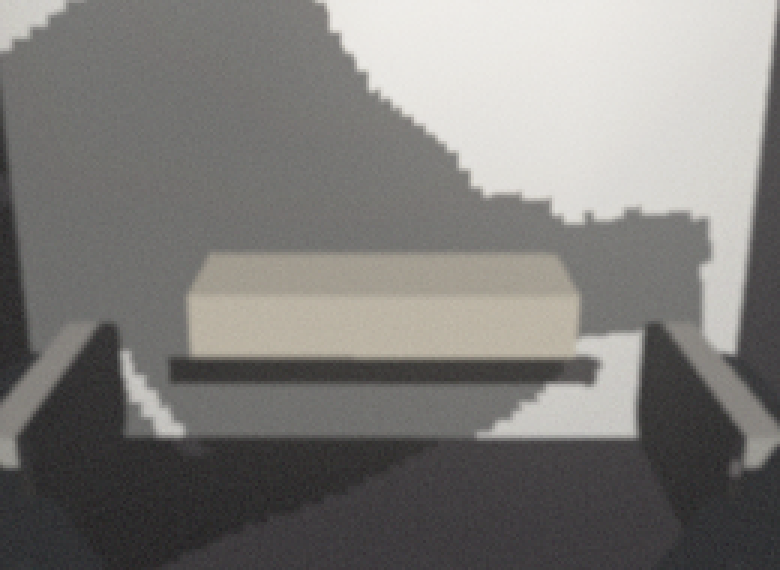

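Emit:
{"fn": "move_arm", "kwargs": {"commands": [0.4,0,0,0,0.4,0,0,0,0.2,0,0,0,0.04,0,0.02,0,0,0,0,0]}}

```text
time: 79.82
eef_pos: [0.3761, 0.2834, 0.0171]
tcp_rot: [0.041, 0.706, -0.041, 0.706]
contact_force: [-0.3, -0.2, 0.1]
opening: 0.991
```

Emit:
{"fn": "move_arm", "kwargs": {"commands": [0,0,0,0,0,0,0,0,0,0,0,0,0,0,0,0], "jaw": 65, "force": 20}}

```text
time: 80.32
eef_pos: [0.3764, 0.2835, 0.0175]
tcp_rot: [0.041, 0.706, -0.041, 0.706]
contact_force: [0.6, 0.1, 3.6]
opening: 0.811
```

Emit:
{"fn": "move_arm", "kwargs": {"commands": [-0.3,0,0,0,-0.3,0,0,0,-0.2,0,0,0,0,0,0,0,0,0,0,0]}}

```text
time: 80.95
eef_pos: [0.3758, 0.2833, 0.037]
tcp_rot: [0.041, 0.706, -0.041, 0.706]
contact_force: [0.5, -0.1, -1.6]
opening: 0.815
```

```bash
python3 -c "
from h import *
arc(.3757,.2832,.0155,-6.65)
im=snap('wrist','w39.png')
im=snap('side','s39.png')
zoom(im,80,150,280,270,4,'s39z.png')"
```

```text
t 80.95 pos [0.3758 0.2833 0.037 ] yaw -6.62 q6 0.55 F [ 0.5 -0.1 -1.6] open 69.6
rows 1 [ 0.859 -0.004 -0.005] 0.007 | straight [ 0.86 -0.   -0.  ] da -0.03
```

View pics/w39.png

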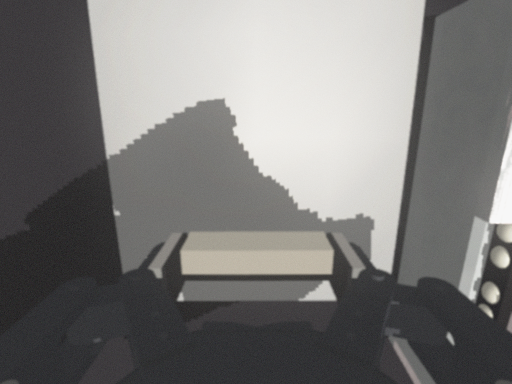

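View pics/s39z.png

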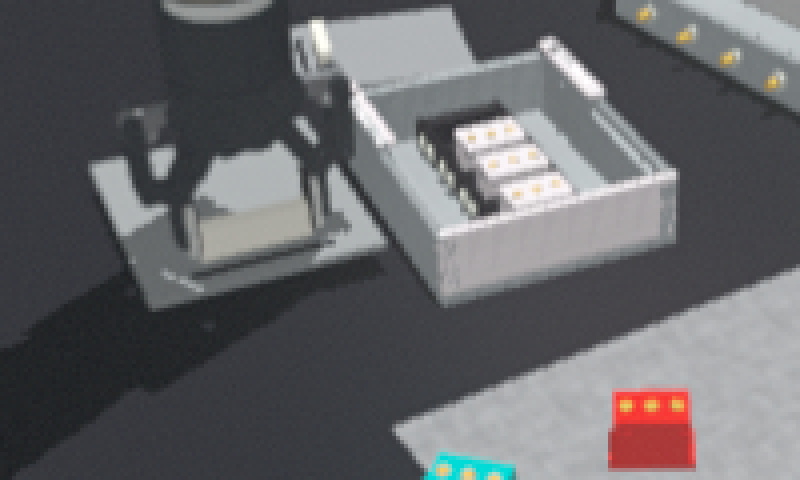

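Run:
```python
from h import *
c=ctrl.get_calibration('wrist');K=c['camera_matrix'];Ti=np.linalg.inv(c['mount'])
for th in (0,1,2,3,4,5,6):
    t=np.radians(th)
    # tool coords: x down,y = -cover x, z=cover y. grip at cover(55,.,z 15 =TCP height above underside ~.0155)
    out=[]
    for sgn in(-1,1):
        X=np.linspace(-91,91,400)/1000-.055; Z=(.005-.0165)
        # nose up by th: rotate about y
        h=Z*np.cos(t)+X*np.sin(t); xx=X*np.cos(t)-Z*np.sin(t)
        P=np.stack([-h,-xx,np.full_like(X,sgn*.074)],1)
        q=P@Ti[:3,:3].T+Ti[:3,3]; s=q[:,:2]/q[:,2:]; s=s*(1+c['k1']*(s**2).sum(1,keepdims=True)); uv=s*K[0,0]+K[:2,2]
        o=np.argsort(uv[:,1]); out.append([np.interp(r,uv[o,1],uv[o,0]) for r in (5,100,200)])
        nose=uv[-1]
    print(th,np.array(out).round(1).tolist(),nose.round(1))
for f in('w7.png','w39.png'):
    g=cv2.imread('pics/'+f)[:,:,1].astype(float)
    for r in (5,100,200):
        l=g[r-2:r+3].mean(0); d=np.abs(np.diff(cv2.GaussianBlur(l[None],(5,1),0)[0])); print(f,r,60+np.argmax(d[60:140]),380+np.argmax(d[380:450]))
```

```text
0 [[86.6, 98.1, 111.5], [427.8, 416.1, 402.6]] [387.7 300.3]
1 [[88.9, 99.5, 111.9], [425.5, 414.7, 402.1]] [388.2 301.3]
2 [[91.1, 100.9, 112.4], [423.2, 413.3, 401.7]] [388.6 302.3]
3 [[93.4, 102.2, 112.8], [421.0, 412.0, 401.3]] [389.1 303.3]
4 [[95.6, 103.6, 113.2], [418.7, 410.6, 400.9]] [389.5 304.2]
5 [[97.8, 104.9, 113.6], [416.5, 409.3, 400.5]] [390.  305.2]
6 [[100.0, 106.2, 114.0], [414.4, 408.0, 400.1]] [390.4 306.2]
w7.png 5 91 422
w7.png 100 100 413
w7.png 200 111 410
w39.png 5 87 424
w39.png 100 98 413
w39.png 200 111 400
```

Emit:
{"fn": "move_arm", "kwargs": {"commands": [-1,0,0,0,-0.8,0,0,0,-0.5,0,0,0,-0.3,0,0,0,-0.1,0,0,0,0,0,0,0]}}

```text
time: 81.8
eef_pos: [0.3757, 0.2832, 0.1041]
tcp_rot: [0.041, 0.706, -0.041, 0.706]
contact_force: [0.6, -0.5, -1.2]
opening: 0.81
```

```bash
cat >> h.py <<'E'
def tilt(f):
    g=cv2.imread('pics/'+f)[:,:,1].astype(float);o=[]
    for r in (5,50,100):
        l=g[r-2:r+3].mean(0); d=np.abs(np.diff(cv2.GaussianBlur(l[None],(5,1),0)[0])); o.append((60+np.argmax(d[60:140]),380+np.argmax(d[380:450])))
    print(f,o,[b-a for a,b in o])
E
python3 -c "
from h import *
arc(.3757,.2832,.0155,-6.65)
im=snap('wrist','w40.png');tilt('w40.png');tilt('w39.png');tilt('w7.png')"
```

```text
t 81.8 pos [0.3757 0.2832 0.1041] yaw -6.62 q6 0.55 F [ 0.6 -0.5 -1.2] open 69.2
rows 4 [0.886 0.    0.001] 0.002 | straight [3.55 0.   0.  ] da -0.03
w40.png [(np.int64(87), np.int64(424)), (np.int64(92), np.int64(446)), (np.int64(98), np.int64(416))] [np.int64(337), np.int64(354), np.int64(318)]
w39.png [(np.int64(87), np.int64(424)), (np.int64(92), np.int64(419)), (np.int64(98), np.int64(413))] [np.int64(337), np.int64(327), np.int64(315)]
w7.png [(np.int64(91), np.int64(422)), (np.int64(95), np.int64(418)), (np.int64(100), np.int64(413))] [np.int64(331), np.int64(323), np.int64(313)]
```

View pics/w40.png

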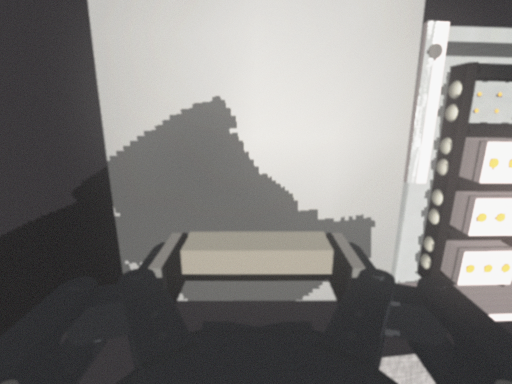

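```bash
python3 -c "
from h import *
x,y=fx(-.118,0)
arc(x,y,.115,-6.65,12)"
```

```text
t 81.85 pos [0.3756 0.2832 0.1039] yaw -6.62 q6 0.55 F [-0.2  0.3 -1.7] open 69.4
rows 12 [-0.038  0.439  0.585] 0.001 | straight [-0.45  5.27  7.02] da -0.03
```

Emit:
{"fn": "move_arm", "kwargs": {"commands": [-0.2,0.1,0.15,0,-0.25,0.4,0.5,0,0,0.44,0.6,0,0,0.44,0.6,0,0,0.44,0.6,0,0,0.44,0.6,0,0,0.44,0.6,0,0,0.44,0.6,0,0,0.44,0.6,0,0,0.44,0.6,0,0,0.44,0.6,0,0,0.44,0.6,0,0,0.44,0.5,0,0,0.37,0.47,0,0,0,0,0,0,0,0,0], "force": 40}}

```text
time: 83.85
eef_pos: [0.5812, 0.403, 0.1152]
tcp_rot: [0.04, 0.706, -0.041, 0.705]
contact_force: [0.2, 0.3, -2.2]
opening: 0.804
```

```bash
python3 -c "
from h import *
x,y=fx(-.118,0)
arc(x,y,.0785,-6.65)
im=snap('side','s41.png')
zoom(im,120,100,320,220,4,'s41z.png')
im=snap('wrist','w41.png');tilt('w41.png')"
```

```text
t 83.85 pos [0.5812 0.403  0.1152] yaw -6.61 q6 0.58 F [ 0.2  0.3 -2.2] open 68.6
rows 2 [ 0.735 -0.218 -0.298] 0.004 | straight [ 1.47 -0.44 -0.6 ] da -0.04
w41.png [(np.int64(87), np.int64(424)), (np.int64(92), np.int64(418)), (np.int64(99), np.int64(413))] [np.int64(337), np.int64(326), np.int64(314)]
```

View pics/s41z.png

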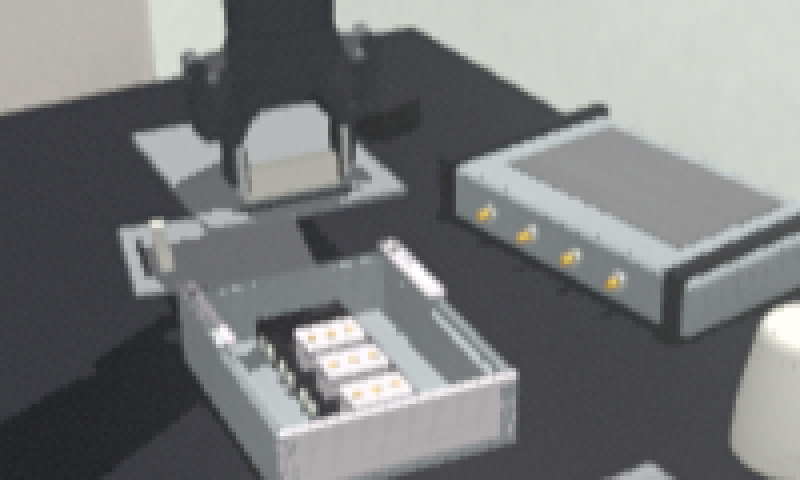

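View pics/w41.png

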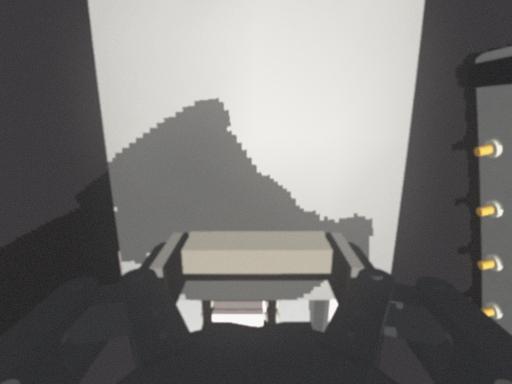

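Emit:
{"fn": "move_arm", "kwargs": {"commands": [0,-0.22,-0.3,0,0,-0.22,-0.3,0,0.4,0,0,0,0.5,0,0,0,0.2,0,0,0,0.1,0,0,0,0,0,0,0,0,0,0,0], "force": 25}}

```text
time: 84.95
eef_pos: [0.5659, 0.3942, 0.0863]
tcp_rot: [0.041, 0.706, -0.041, 0.706]
contact_force: [0.1, 0.7, -1.0]
opening: 0.805
```

Emit:
{"fn": "move_arm", "kwargs": {"commands": [0.1,0,0,0,0.1,0,0,0,0,0,0,0], "force": 20}}

```text
time: 85.32
eef_pos: [0.5653, 0.3939, 0.0804]
tcp_rot: [0.041, 0.706, -0.041, 0.706]
contact_force: [-0.2, -0.1, -1.2]
opening: 0.804
```

Emit:
{"fn": "move_arm", "kwargs": {"commands": [0.08,0,0,0,0.08,0,0,0,0,0,0,0]}}

```text
time: 85.7
eef_pos: [0.5657, 0.3942, 0.0775]
tcp_rot: [0.041, 0.706, -0.041, 0.706]
contact_force: [-0.9, -0.8, 1.0]
opening: 0.804
```

Emit:
{"fn": "move_arm", "kwargs": {"commands": [0.06,0,0,0,0,0,0,0]}}

```text
time: 85.95
eef_pos: [0.5658, 0.3944, 0.0772]
tcp_rot: [0.041, 0.706, -0.041, 0.706]
contact_force: [-3.4, -0.2, 6.8]
opening: 0.807
```

Emit:
{"fn": "move_arm", "kwargs": {"commands": [0.06,0,0,0,0,0,0,0]}}

```text
time: 86.2
eef_pos: [0.5659, 0.3948, 0.0767]
tcp_rot: [0.041, 0.706, -0.04, 0.706]
contact_force: [-4.5, 0.3, 9.2]
opening: 0.803
```

Emit:
{"fn": "move_arm", "kwargs": {"commands": [0.06,0,0,0,0,0,0,0]}}

```text
time: 86.45
eef_pos: [0.5661, 0.3955, 0.076]
tcp_rot: [0.042, 0.705, -0.04, 0.706]
contact_force: [-5.3, -0.1, 11.7]
opening: 0.805
```

```bash
python3 -c "
from h import *
im=snap('wrist','w42.png');tilt('w42.png')"
```

```text
w42.png [(np.int64(95), np.int64(416)), (np.int64(99), np.int64(412)), (np.int64(103), np.int64(408))] [np.int64(321), np.int64(313), np.int64(305)]
```

Emit:
{"fn": "move_arm", "kwargs": {"commands": [-0.2,0,0,0,-0.3,0,0,0,-0.3,0,0,0,-0.3,0,0,0,-0.3,0,0,0,-0.2,0,0,0,0,0,0,0], "force": 40}}

```text
time: 87.38
eef_pos: [0.5658, 0.3942, 0.113]
tcp_rot: [0.041, 0.706, -0.041, 0.706]
contact_force: [-0.1, 0.7, -0.5]
opening: 0.805
```

```bash
python3 -c "
from h import *
im=snap('wrist','w43.png');tilt('w43.png')
x,y=fx(.165,0)
arc(x,y,.115,-6.65)"
```

```text
w43.png [(np.int64(92), np.int64(419)), (np.int64(96), np.int64(415)), (np.int64(101), np.int64(410))] [np.int64(327), np.int64(319), np.int64(309)]
t 87.42 pos [0.5656 0.3941 0.1125] yaw -6.62 q6 0.58 F [ 1.   0.2 -1.8] open 69.1
rows 12 [-0.008 -0.944 -0.002] 0.001 | straight [ -0.1  -11.33  -0.03] da -0.03
```

View pics/w43.png

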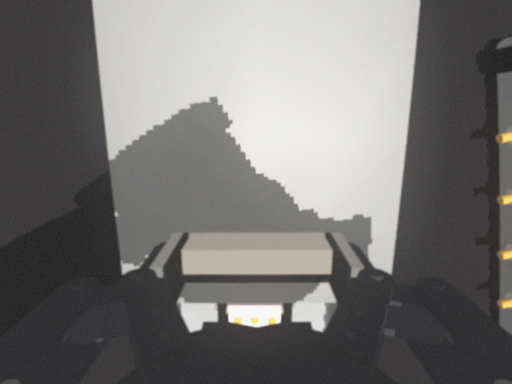

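Emit:
{"fn": "move_arm", "kwargs": {"commands": [0,-0.3,0,0,0,-0.6,0,0,0,-0.8,0,0,0,-0.8,0,0,0,-0.8,0,0,0,-0.8,0,0,0,-0.8,0,0,0,-0.8,0,0,0,-0.8,0,0,0,-0.8,0,0,0,-0.8,0,0,0,-0.8,0,0,0,-0.8,0,0,0,-0.6,0,0,0,-0.4,0,0,0,-0.2,0,0,0,0,0,0,0,0,0,0]}}

```text
time: 89.68
eef_pos: [0.5342, 0.1237, 0.1123]
tcp_rot: [0.041, 0.706, -0.041, 0.706]
contact_force: [-0.4, -0.2, -2.9]
opening: 0.807
```

```bash
python3 -c "
from h import *
x,y=fx(.1545,-.0002)
arc(x,y,.0731,-6.65)
im=snap('wrist','w44.png');tilt('w44.png')"
```

```text
t 89.67 pos [0.5342 0.1237 0.1123] yaw -6.59 q6 0.16 F [-0.4 -0.2 -2.9] open 68.9
rows 2 [ 0.784 -0.013 -0.015] 0.006 | straight [ 1.57 -0.03 -0.03] da -0.06
w44.png [(np.int64(91), np.int64(419)), (np.int64(96), np.int64(415)), (np.int64(101), np.int64(410))] [np.int64(328), np.int64(319), np.int64(309)]
```

View pics/w44.png

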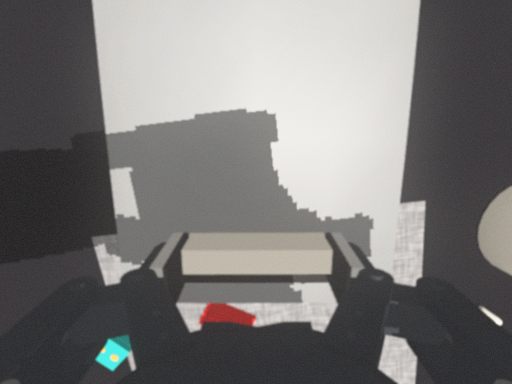

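Emit:
{"fn": "move_arm", "kwargs": {"commands": [0.3,-0.03,-0.03,0.01,0.4,0,0,0,0.3,0,0,0,0.2,0,0,0,0.1,0,0,0,0,0,0,0,0,0,0,0]}}

```text
time: 90.6
eef_pos: [0.5336, 0.1227, 0.0802]
tcp_rot: [0.041, 0.706, -0.041, 0.706]
contact_force: [0.4, 0.2, -2.4]
opening: 0.805
```

```bash
python3 -c "
from h import *
x,y=fx(.1545,-.0002)
arc(x,y,.0735,-6.65)
im=snap('side','s45.png')
zoom(im,150,120,310,240,5,'s45z.png')"
```

```text
t 90.6 pos [0.5336 0.1227 0.0802] yaw -6.67 q6 0.16 F [ 0.4  0.2 -2.4] open 68.7
rows 1 [ 0.267  0.017 -0.013] -0.003 | straight [ 0.27  0.02 -0.01] da 0.02
```

View pics/s45z.png

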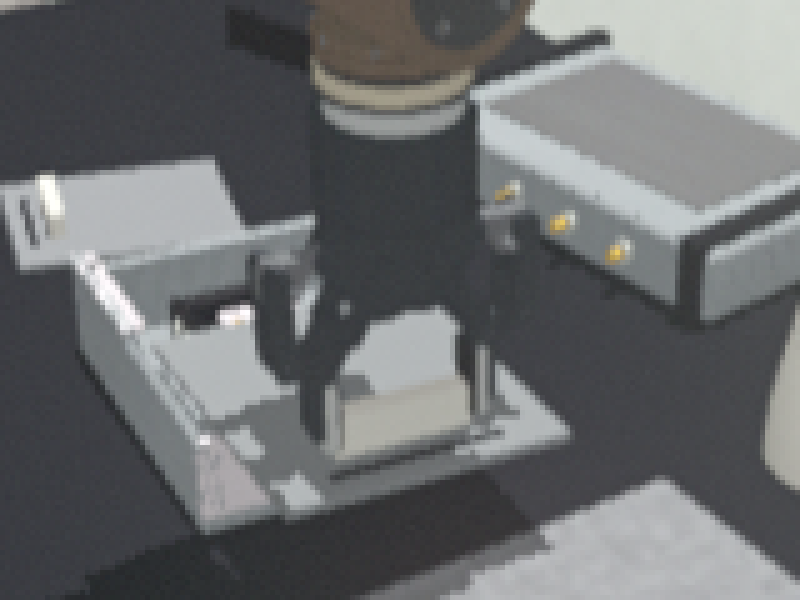

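Tail is over the groove, inside the walls; lowering to groove height and feeling for contact.

Emit:
{"fn": "move_arm", "kwargs": {"commands": [0.1,0,0,0,0.1,0,0,0,0,0,0,0]}}

```text
time: 91.02
eef_pos: [0.533, 0.1227, 0.0744]
tcp_rot: [0.041, 0.706, -0.041, 0.706]
contact_force: [0.2, 0.8, -1.7]
opening: 0.804
```

Emit:
{"fn": "move_arm", "kwargs": {"commands": [0.06,0,0,0,0,0,0,0]}}

```text
time: 91.28
eef_pos: [0.5332, 0.1227, 0.0732]
tcp_rot: [0.041, 0.706, -0.041, 0.706]
contact_force: [-0.4, -0.1, -1.7]
opening: 0.806
```

Emit:
{"fn": "move_arm", "kwargs": {"commands": [0,0.2,0,0,0,0.2,0,0,0,0.2,0,0,0,0,0,0]}}

```text
time: 91.78
eef_pos: [0.5351, 0.1381, 0.0734]
tcp_rot: [0.041, 0.706, -0.041, 0.706]
contact_force: [-0.9, 0.1, -0.3]
opening: 0.803
```

Emit:
{"fn": "move_arm", "kwargs": {"commands": [0.02,0.15,0,0,0,0.15,0,0,0,0.15,0,0,0,0,0,0]}}

```text
time: 92.28
eef_pos: [0.5364, 0.149, 0.0728]
tcp_rot: [0.041, 0.706, -0.041, 0.706]
contact_force: [-0.1, -0.4, -1.6]
opening: 0.806
```

```bash
python3 -c "
from h import *
s=ctrl.get_state();d=s['eef_pos'][:2]-C;print('fix TCP',d@ex,d@ey)
im=snap('wrist','w46.png');tilt('w46.png')
im=snap('side','s46.png')
zoom(im,150,120,310,240,5,'s46z.png')"
```

```text
fix TCP 0.1284613055831132 -0.00016097338807281183
w46.png [(np.int64(77), np.int64(432)), (np.int64(83), np.int64(426)), (np.int64(89), np.int64(420))] [np.int64(355), np.int64(343), np.int64(331)]
```

View pics/w46.png

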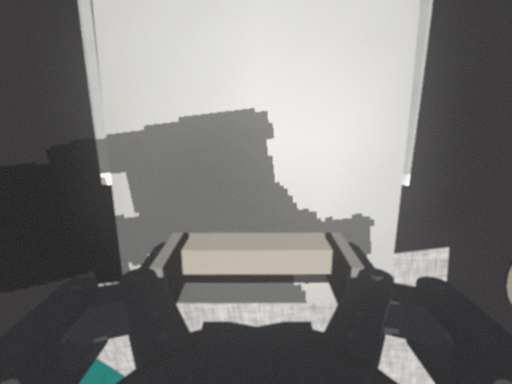

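View pics/s46z.png

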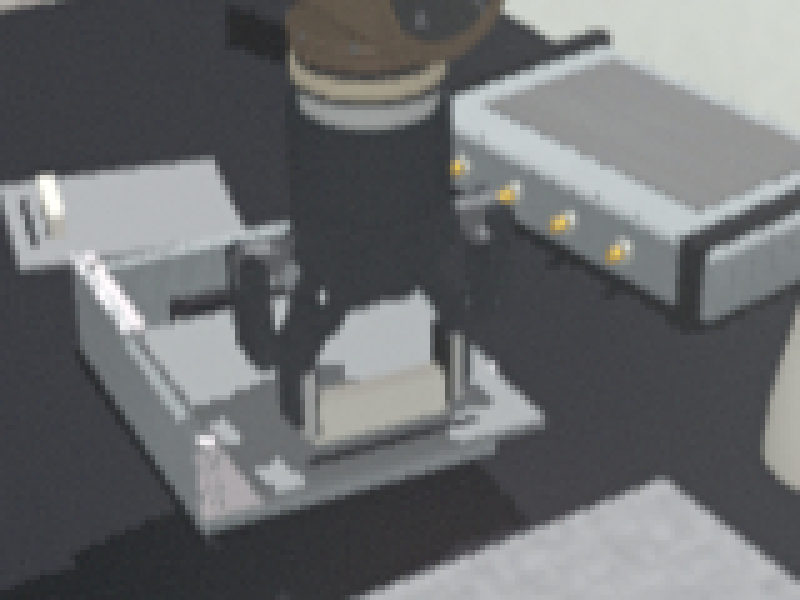

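Emit:
{"fn": "move_arm", "kwargs": {"commands": [0.01,0.2,0,0,0.01,0.2,0,0,0.01,0.2,0,0,0.01,0.2,0,0,0,0,0,0]}}

```text
time: 93.0
eef_pos: [0.5387, 0.169, 0.0718]
tcp_rot: [0.041, 0.706, -0.041, 0.706]
contact_force: [-0.1, -0.2, -2.8]
opening: 0.804
```

Emit:
{"fn": "move_arm", "kwargs": {"commands": [0.01,0.2,0,0,0.01,0.2,0,0,0.01,0.2,0,0,0.01,0.2,0,0,0,0,0,0]}}

```text
time: 93.62
eef_pos: [0.541, 0.1889, 0.0708]
tcp_rot: [0.041, 0.706, -0.041, 0.706]
contact_force: [-0.3, -0.7, -0.9]
opening: 0.804
```

Emit:
{"fn": "move_arm", "kwargs": {"commands": [0,0.2,0,0,0,0.2,0,0,0,0.2,0,0,0,0,0,0]}}

```text
time: 94.12
eef_pos: [0.5428, 0.2038, 0.0708]
tcp_rot: [0.041, 0.706, -0.041, 0.706]
contact_force: [-0.2, -0.3, -1.3]
opening: 0.807
```

```bash
python3 -c "
from h import *
s=ctrl.get_state();d=s['eef_pos'][:2]-C;print('fix TCP',d@ex,d@ey)
im=snap('wrist','w47.png');tilt('w47.png')
im=snap('side','s47.png')
zoom(im,150,120,310,240,5,'s47z.png')"
```

```text
fix TCP 0.07332792404958627 -0.00015230639417542388
w47.png [(np.int64(64), np.int64(445)), (np.int64(70), np.int64(439)), (np.int64(87), np.int64(422))] [np.int64(381), np.int64(369), np.int64(335)]
```

View pics/w47.png

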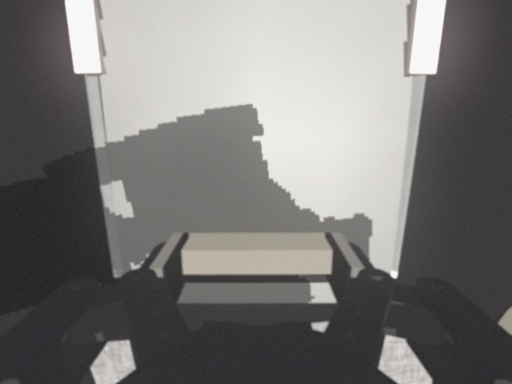

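View pics/s47z.png

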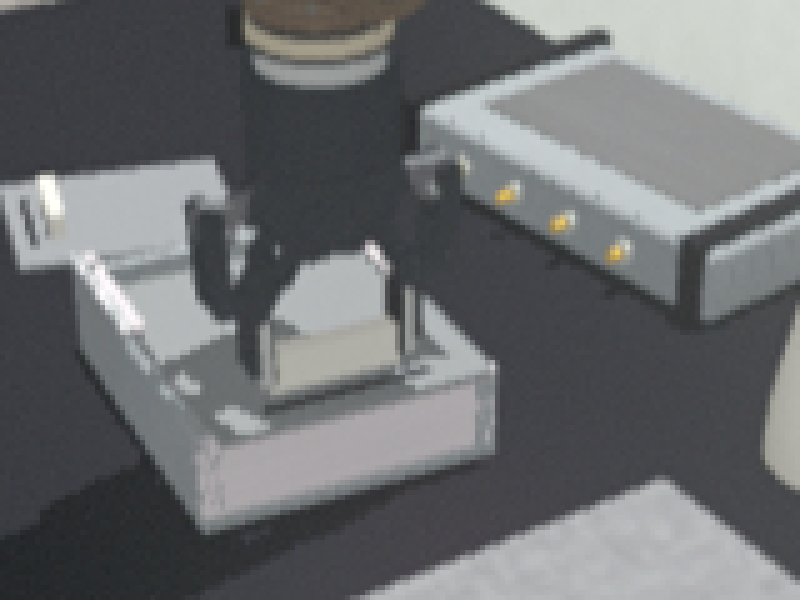

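Emit:
{"fn": "move_arm", "kwargs": {"commands": [0,0.2,0,0,0,0.2,0,0,0,0.2,0,0,0,0,0,0]}}

```text
time: 94.72
eef_pos: [0.5445, 0.2187, 0.0709]
tcp_rot: [0.041, 0.706, -0.041, 0.706]
contact_force: [0.5, 0.2, -1.7]
opening: 0.807
```

Emit:
{"fn": "move_arm", "kwargs": {"commands": [0,0.1,0,0,0,0.06,0,0,0,0,0,0]}}

```text
time: 95.1
eef_pos: [0.5449, 0.2223, 0.0708]
tcp_rot: [0.041, 0.706, -0.041, 0.706]
contact_force: [-0.1, -0.9, -2.8]
opening: 0.806
```

```bash
python3 -c "
from h import *
s=ctrl.get_state();d=s['eef_pos'][:2]-C;print('fix TCP',d@ex,d@ey,s['contact_force'])"
```

```text
fix TCP 0.05470022207926499 -0.00014006874329611447 [-0.11222585 -0.89794844 -2.75326959]
```

Emit:
{"fn": "move_arm", "kwargs": {"commands": [0,0.04,0,0,0,0,0,0]}}

```text
time: 95.35
eef_pos: [0.545, 0.2233, 0.0708]
tcp_rot: [0.041, 0.706, -0.041, 0.706]
contact_force: [-0.1, -0.1, -1.6]
opening: 0.806
```

Emit:
{"fn": "move_arm", "kwargs": {"commands": [0,0.04,0,0,0,0,0,0]}}

```text
time: 95.6
eef_pos: [0.5452, 0.2243, 0.0709]
tcp_rot: [0.041, 0.706, -0.041, 0.706]
contact_force: [0.4, 0.5, -2.3]
opening: 0.805
```

```bash
python3 -c "
from h import *
s=ctrl.get_state();d=s['eef_pos'][:2]-C;print('fix TCP',d@ex,d@ey,s['contact_force'])
im=snap('wrist','w48.png')
zoom(im,130,200,390,390,3,'w48z.png')"
```

```text
fix TCP 0.05268137841146123 -0.00012360523377525284 [ 0.44852696  0.46276409 -2.33769944]
```

View pics/w48z.png

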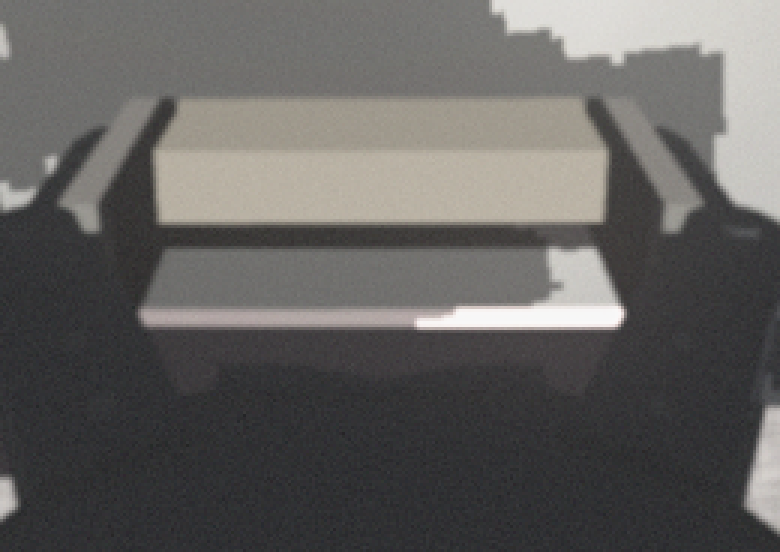

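Emit:
{"fn": "move_arm", "kwargs": {"commands": [0.08,0,0,0,0.08,0,0,0,0,0,0,0], "force": 22}}

```text
time: 96.02
eef_pos: [0.5453, 0.2242, 0.0669]
tcp_rot: [0.041, 0.706, -0.041, 0.706]
contact_force: [-0.3, -0.4, -0.3]
opening: 0.808
```

Emit:
{"fn": "move_arm", "kwargs": {"commands": [0.06,0,0,0,0,0,0,0]}}

```text
time: 96.28
eef_pos: [0.5453, 0.2241, 0.0655]
tcp_rot: [0.041, 0.706, -0.041, 0.706]
contact_force: [0.7, -1.9, 1.6]
opening: 0.802
```

Emit:
{"fn": "move_arm", "kwargs": {"commands": [0.06,0,0,0,0,0,0,0]}}

```text
time: 96.52
eef_pos: [0.5453, 0.2239, 0.0639]
tcp_rot: [0.041, 0.706, -0.041, 0.706]
contact_force: [-1.4, -4.4, 2.5]
opening: 0.803
```

Emit:
{"fn": "move_arm", "kwargs": {"commands": [0.06,0,0,0,0,0,0,0]}}

```text
time: 96.78
eef_pos: [0.5453, 0.2239, 0.0636]
tcp_rot: [0.041, 0.706, -0.041, 0.706]
contact_force: [-5.1, -5.3, 7.4]
opening: 0.806
```

```bash
python3 -c "
from h import *
s=ctrl.get_state();d=s['eef_pos'][:2]-C;print('fix TCP',d@ex,d@ey,s['contact_force'])
im=snap('wrist','w49.png')
zoom(im,130,200,390,390,3,'w49z.png')"
```

```text
fix TCP 0.053039998589504166 9.066628373828061e-05 [-5.11760322 -5.25038514  7.38158122]
```

View pics/w49z.png

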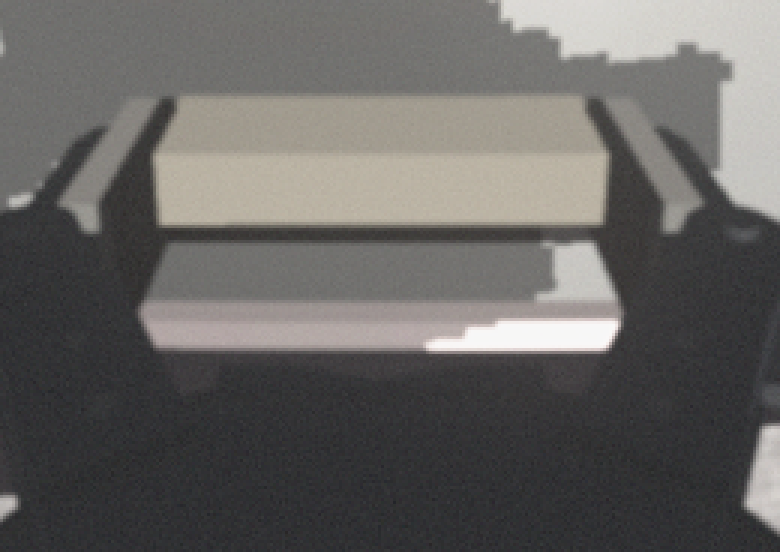

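Emit:
{"fn": "move_arm", "kwargs": {"commands": [0,0,0,0,0,0,0,0,0,0,0,0,0,0,0,0,-0.3,0,0,0,-0.5,0,0,0,-0.5,0,0,0,-0.3,0,0,0,0,0,0,0], "jaw": 85}}

```text
time: 97.95
eef_pos: [0.5458, 0.2244, 0.1036]
tcp_rot: [0.041, 0.705, -0.041, 0.707]
contact_force: [-0.6, -0.1, -0.0]
opening: 0.995
```

```bash
python3 -c "
from h import *
x,y=fx(.08,0)
arc(x,y,.07,-6.65)
im=snap('wrist','w50.png')
im=snap('side','s50.png')
zoom(im,150,120,310,240,5,'s50z.png')"
```

```text
t 97.95 pos [0.5458 0.2244 0.1036] yaw -6.66 q6 0.33 F [-0.6 -0.1 -0. ] open 84.9
rows 2 [ 0.671 -0.55  -0.011] -0.001 | straight [ 1.34 -1.1  -0.02] da 0.01
```

View pics/w50.png

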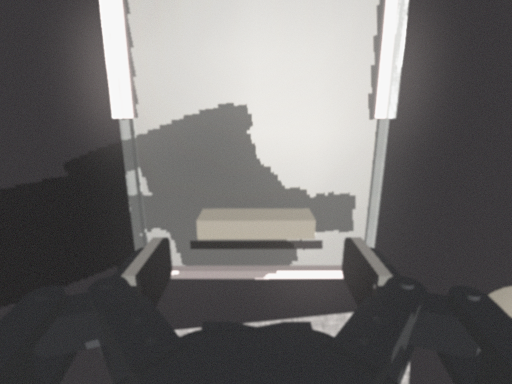

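View pics/s50z.png

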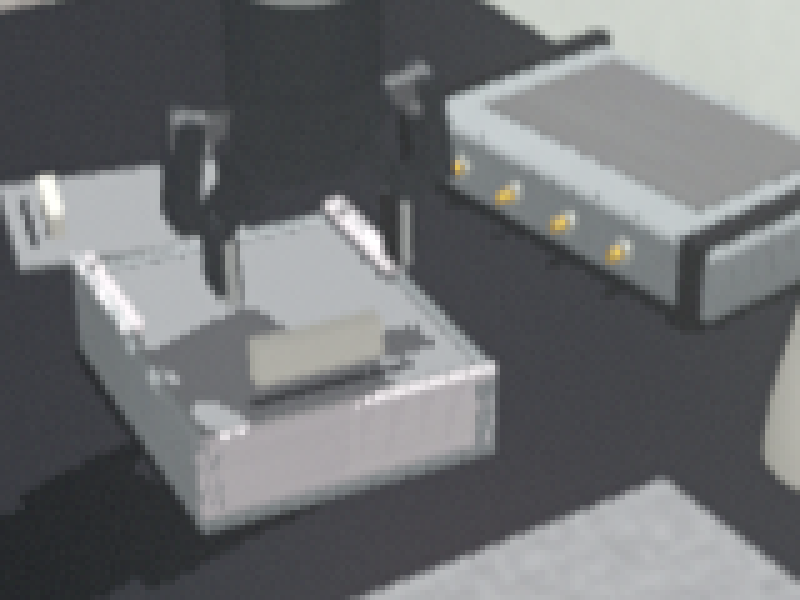

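Emit:
{"fn": "move_arm", "kwargs": {"commands": [0,0,0,0,0,0,0,0,0,0,0,0,0,0,0,0,0,0,0,0,0.3,0,0,0,0.2,0,0,0,0.08,0,0,0,0,0,0,0], "jaw": 0}}

```text
time: 99.18
eef_pos: [0.5451, 0.2242, 0.0876]
tcp_rot: [0.041, 0.706, -0.041, 0.706]
contact_force: [0.7, -1.0, 0.3]
opening: -0.003
```

Emit:
{"fn": "move_arm", "kwargs": {"commands": [0.08,0,0,0,0.06,0,0,0,0,0,0,0]}}

```text
time: 99.55
eef_pos: [0.5456, 0.2243, 0.087]
tcp_rot: [0.041, 0.706, -0.041, 0.706]
contact_force: [-5.6, -2.1, 11.0]
opening: 0.001
```

Emit:
{"fn": "move_arm", "kwargs": {"commands": [-0.4,0,0,0,-0.8,0,0,0,-0.8,0,0,0,-0.8,0,0,0,-0.8,0,0,0,-0.8,0,0,0,-0.8,0,0,0,-0.8,0.8,0,0,-0.6,0.8,0,0,0,0.6,0,0,0,0,0,0,0,0,0,0]}}

```text
time: 101.05
eef_pos: [0.551, 0.2784, 0.248]
tcp_rot: [0.041, 0.707, -0.042, 0.705]
contact_force: [0.2, 0.2, 0.7]
opening: -0.002
```

```bash
python3 -c "
from h import *
x,y=fx(0,0)
arc(x,y,.26,-6.65)
im=snap('wrist','w51.png')
zoom(im,150,120,350,270,4,'w51z.png')
im=snap('side','s51.png')
im=snap('top','t51.png')"
```

```text
t 101.05 pos [0.551  0.2784 0.248 ] yaw -6.67 q6 0.42 F [0.2 0.2 0.7] open -0.2
rows 1 [-0.481 -0.068  0.024] -0.003 | straight [-0.48 -0.07  0.02] da 0.02
```

View pics/w51.png

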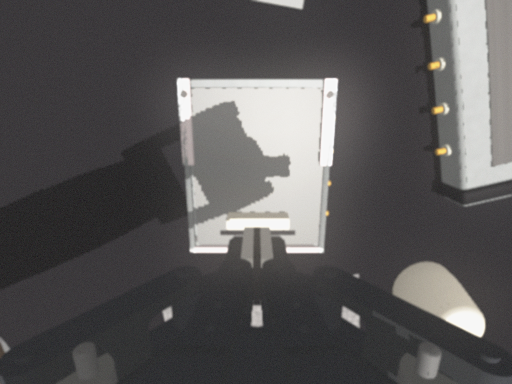

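View pics/s51.png

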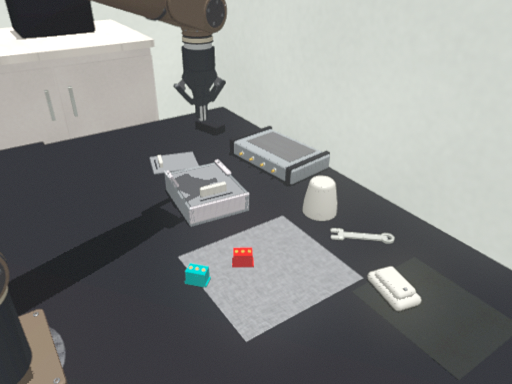

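Run:
```python
from h import *
im=cv2.imread('pics/w51.png')[:,:,::-1]
zoom(im,170,60,350,260,4,'w51z.png')
s=ctrl.get_state()
```

```text
(no output)
```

View pics/w51z.png

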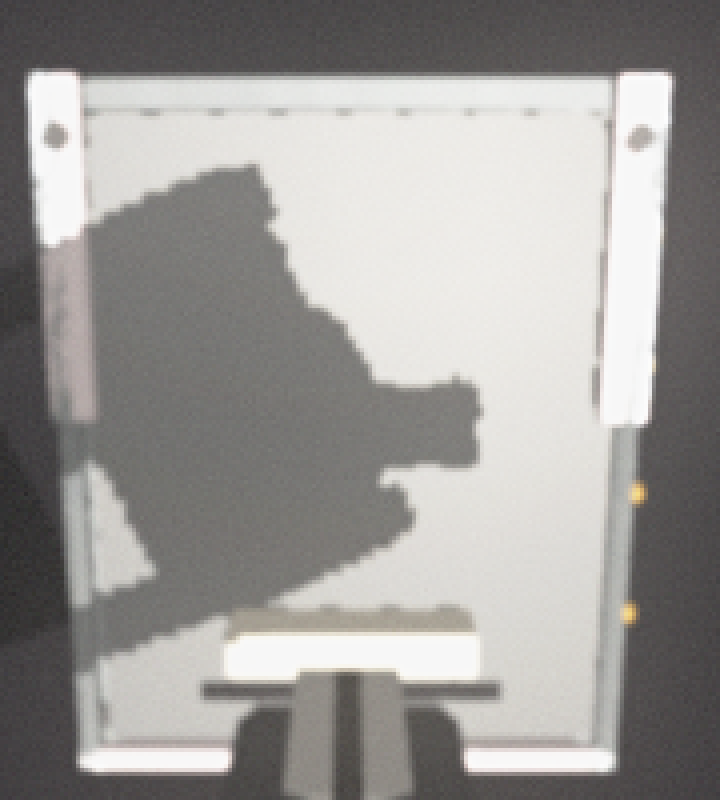

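Run:
```python
from h import *
s=ctrl.get_state()
P=lambda z,*a: pt('wrist',np.array([[u/4+170-.4,v/4+60-.4] for u,v in a]),z,s)
r=P(.06,(27,71),(672,73)); f=P(.052,(78,771),(615,773)); b=P(.073,(224,633),(480,633),(479,678),(226,678))
c=(r.mean(0)+f.mean(0))[:2]/2; d=b.mean(0)[:2]-c; print('bar rel fixture',(d@ex*1000).round(1),(d@ey*1000).round(1),np.linalg.norm((r.mean(0)-f.mean(0))[:2]))
print(ctrl.sign_off())
```

```text
bar rel fixture 54.0 1.2 0.2022689322403848
the job is handed in; nothing more can be done
None
```

The cover is shut over the three filters that were waiting on the mat, and I handed the job in at about 101 s. No verdict was reported.

**What I did:**
- **Cover off:** I lifted the front end over the lip, slid the cover out of its grooves and laid it flat on the desk, grip bar up.
- **Filters:** I put the three filters in nests 3, 2 and 1. Each was pressed with the shut fingertips until it stopped hard, at 13–14 N on the floor. Nest 0 is empty because only three filters were present.
- **Cover back on:** I tipped the front end up slightly by pressing it on the fixture's rear wall, because the cover cannot slide in level. I then slid it home and pressed it down behind the lip.

**One thing went wrong:** the second filter tipped over in nest 2 when I first released it. I set it upright on the desk, gripped it again and placed it properly.

**Last checks:**
- **Filter height:** all three stopped with the tool at 56 mm, which is the height expected for a filter on the nest floor.
- **Cover height:** the grip bar stopped hard at 73 mm, which puts the cover's underside at 46 mm, on the groove floors.
- **Cover position:** the last picture puts the cover about 1 mm off centre in both x and y, within the 4 mm allowed. The y figure did not quite agree with the last grip on the bar, which put it within 0.1 mm; camera error could explain the difference.
- **Bystanders:** the wrench, mouse, pod and look-alike blocks look unmoved in the side view, though I did not measure them.
- **Robot:** it was clear of everything at hand-in.

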